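# Insulation check of loose current transformers on the earth bar

### The arm

A 6-joint arm with a two-finger parallel gripper is mounted at the origin on the work surface. World frame = base frame: x ahead of the robot, y to its left, z up, the work surface at z = 0. Lengths are in m, angles in rad, forces in N, time in s.
With the tool pointing down it reaches from about 0.225 to 0.875 m from the base axis. Payload 3.4 kg.
Tool frame: the origin (TCP) lies between the finger pads; the fingertips stand 17 mm ahead of it and the grasp point (between the pads) lies 2 mm behind it; y points along the fingers, z is the direction in which the jaws open and shut, and the axes are right-handed (so a half turn about y gives the same grasp; the last joint's range is limited). The gripper opens to 85 mm and grips with 20 to 120 N. Pads are 22 mm wide; open, the fingers measure 114 mm over their backs; the gripper's body (76 mm by 85 mm) begins 54 mm behind the grasp point. The pads swing forward as they close: fully open they stand 13 mm farther back than shut.
Start: joints at [1.055, 0.276, 1.505, -0, 1.361, -0.121], TCP at [0.221, 0.531, 0.248] pointing down, gripper open.
Joint ranges: [-2.89, 2.89], [-0.75, 2.08], [0.22, 2.7], [-1.18, 4.32], [0.11, 2.71], [-2.7, 2.7]. Speed limits (rad/s): [2.57, 2.57, 3.14, 3.14, 3.14, 3.14].

### API

Orientations are given as a unit quaternion [w, x, y, z].
In Python, from rig import manip, get_image, camera_model, sign_off, spot_in, silhouettes, spot_point gives the robot as it stands.
- The arm moves only by the tool jog_arm, never from a script. Its argument "targets" is a list of rows, each a list of 3 entries, a list of its own where there are three numbers: the finger opening in m, from 0 to 0.0854, then the shift along the world's x, y, z in m, then the turn about the world's z in rad. In form: [[claw, [x, y, z], spin], ...]. A call has 1 to 10 rows; each row shifts and turns the commanded pose from where the row before left it; what a row does not reach is not made up. A row lasts 1/8 s, in which the tool goes at most 62.5 mm and 10.7 degrees, less where a joint would pass 70% of its speed; a pose out of reach is approached as far as the arm can. A call with a gripper value outside its range is refused whole. The fingers move at their own pace and stop on an object; "force" is the grip in N (left out, the last holds). Time passes only in rows, so rows that do not move let the fingers close. It gives the time, the measured TCP pose, the force and the opening at its end, in the units of the state.
- manip.get_state(): the state, without advancing time (a new reading comes with each control period).
- get_image(name): name is "side" or "top"; returns (picture, depth): 480x640x3 uint8, red, green, blue; 480x640 float32, m along the optical axis (not along the pixel's ray), 0 where there is no reading.
- camera_model(name): a dict with "mtx" (3x3 intrinsics, pixels), "world_from_camera" (4x4, takes a point from camera to world coordinates). Camera axes: x right, y up, looking along -z (the intrinsics and any distortion apply to the point x, -y, -z); pixel columns grow to the right and rows downward; lengths in m; the calibration is good to about 2 mm. A picture is of the moment at which its call begins. camera_model takes no time and is no camera call.
- sign_off(): hands the job in, once; it reports no verdict.
Trained networks look in the newest picture that a camera, given by its name, has taken for a name from the list of things; names that differ only in an ending like _2 or _b are one class to them, and where a whole thing is asked for, a point or a joint stands for the part that bears it (a point fixed in the world has none). Each returns a list of dicts, best first, with "score" (0 to 1); they miss things now and then, are a little off and sometimes report something else, mostly with a low value. They report only what shows in the picture. A call takes as long as a camera call.
- spot_in(name, camera): "position" ([column, row] in pixels, amid what is visible of it).
- silhouettes(name, camera): "mask" (480x640 bool, what is visible of it) and "position" ([column, row] in pixels, amid what is visible of it).
- spot_point(name, camera): "position" ([column, row] in pixels: a listed point, or the origin of a listed thing).
The state is a dict: "clock": time; "qpos": joint angles; "qd": joint speeds; "effort": joint torques, N m; "position": TCP position; "ee_rot": TCP orientation; "contact_force": force on the tool from outside, world axes, zero at the start; "moment": the same for the moment, N m; "width": finger opening in m.
Only numpy, scipy, OpenCV 4.12 (cv2) and the standard library are available. Lean on these libraries where they do the work, as an engineer would, in place of code of your own. Each camera call takes 0.05 s, during which the arm holds its last target.

### The job

Two or three current transformers lie flat on the bench, due for their insulation check: stand each one upright on its foot, brass link on top, on the copper earth bar and let go. Only when all of them stand, switch the insulation tester on, take the test probe from its stand and, working from the smallest transformer up to the largest, press its tip on each brass link in turn and keep it there for about two seconds. Finally put the probe back in its stand and switch the tester off, leaving all the transformers standing on the bar and the phone, manual and screwdriver undisturbed.

Things in the scene. Friction and masses are not known exactly. Their poses are not given: they have to be found in the camera images.
- ct_small: small current transformer (may be absent): flat grey block 48 mm wide (y), 58 mm from foot to top (x), 30 mm thick (z), 20 x 12 mm window in the middle, 0.2 kg or so; on its top end a black terminal block, 40 wide, and brass link. Starts flat. Origin: centre of the broad face it starts on; +x from foot to terminals (up when upright), +z out of the other face. Plain sides across y, to grip
- ct_small_link (a point): centre of the outer face of the small transformer's brass shorting link, the surface to be probed: 36 mm (y) by 14 mm (z) and 14 mm beyond the grey block's top end; 72 mm above the foot; axes as the body's
- ct_small_foot (a point): centre of the small transformer's foot, the flat 48 x 30 mm bottom edge face it is to stand on; axes as the body's
- ct_medium: medium current transformer (may be absent): flat grey block 58 mm wide (y), 74 mm from foot to top (x), 32 mm thick (z), 30 x 16 mm window in the middle, 0.32 kg or so; on its top end a black terminal block, 40 wide, and brass link. Starts flat. Origin: centre of the broad face it starts on; +x from foot to terminals (up when upright), +z out of the other face. Plain sides across y, to grip
- ct_medium_link (a point): centre of the outer face of the medium transformer's brass shorting link, the surface to be probed: 36 mm (y) by 14 mm (z) and 14 mm beyond the grey block's top end; 88 mm above the foot; axes as the body's
- ct_medium_foot (a point): centre of the medium transformer's foot, the flat 58 x 32 mm bottom edge face it is to stand on; axes as the body's
- ct_large: large current transformer (may be absent): flat grey block 68 mm wide (y), 92 mm from foot to top (x), 34 mm thick (z), 40 x 22 mm window in the middle, 0.48 kg or so; on its top end a black terminal block, 40 wide, and brass link. Starts flat. Origin: centre of the broad face it starts on; +x from foot to terminals (up when upright), +z out of the other face. Plain sides across y, to grip
- ct_large_link (a point): centre of the outer face of the large transformer's brass shorting link, the surface to be probed: 36 mm (y) by 14 mm (z) and 14 mm beyond the grey block's top end; 106 mm above the foot; axes as the body's
- ct_large_foot (a point): centre of the large transformer's foot, the flat 68 x 34 mm bottom edge face it is to stand on; axes as the body's
- earth_bar: length of flat copper bar lying fixed on the bench, 120 mm (its x) by 400 mm (its y), 5 mm thick: the earth bar the transformers must stand on. Origin: centre of its underside, on the bench; top 5 mm above
- probe: cordless test probe, 0.1 kg, starts upright in its stand: red handle 22 mm in diameter, from 5 to 85 mm above the origin (cap to 88); black finger guard, a disc 40 mm across and 5 mm thick; below it a black shank 10 mm in diameter, 30 mm long, then a thin steel plunger. Origin: centre of the guard's underside; +z up the handle, away from the tip
- probe_tip (a point): end of the probe's spring-loaded steel plunger, 5 mm in diameter, on the probe's axis 50 mm below the probe's origin when not pressed; it gives up to 10 mm into the shank at 0.5 N per mm
- probe_stand: fixed probe stand: steel foot 90 mm in diameter with an upright black tube, 42 mm outside and 22 mm inside diameter, top 70 mm above the bench. Origin: centre of its underside on the bench
- stand_mouth (a point): centre of the stand tube's open top, 70 mm above the bench; the probe's shank hangs in the tube and its guard rests on this rim
- tester: fixed bench insulation tester, a black box 130 mm (x) by 160 mm (y), 60 mm high, with a meter and one toggle switch on its top panel. Origin: centre of its underside on the bench
- switch (a joint): the tester's bat-handle steel toggle, 45 mm long, hinged 3 mm above the top panel and 28 mm to the tester's -x side of its middle. 0 = off, leaning 0.4 rad to the tester's -x (robot) side; 0.8 = on, leaning 0.4 rad to its +x side; a light push (1 to 2 N) on its end swings it, and it stays where it is left
- switch_tip (a point): centre of the round 15 mm end of the toggle, 45 mm from its hinge
- phone: black mobile phone lying flat, 74 x 156 x 9 mm; leave alone. Origin: centre of its underside
- manual: paper instruction manual lying flat, 150 x 210 x 7 mm; leave alone. Origin: centre of its underside
- screwdriver: screwdriver lying on the bench, about 200 mm long; leave alone. Origin: at its middle, on the bench; x along it

How it is judged:
On the way, in this order (a step that is already met when the one before it is completed fails the run):
1. every transformer present stands upright on its foot on the earth bar, released (angle between each of ct_small, ct_medium, ct_large's own x axis and vertical below 0.12 rad and z of ct_small_foot in the frame of earth_bar between 0 and 0.009 m and x of ct_small_foot in the frame of earth_bar between -0.055 and 0.055 m and y of ct_small_foot in the frame of earth_bar between -0.19 and 0.19 m and linear speed of each of ct_small, ct_medium, ct_large below 0.03 m/s and contact force between the fingers and ct_small below 0.1 N and z of ct_medium_foot in the frame of earth_bar between 0 and 0.009 m and x of ct_medium_foot in the frame of earth_bar between -0.055 and 0.055 m and y of ct_medium_foot in the frame of earth_bar between -0.19 and 0.19 m and contact force between the fingers and ct_medium below 0.1 N and z of ct_large_foot in the frame of earth_bar between 0 and 0.009 m and x of ct_large_foot in the frame of earth_bar between -0.055 and 0.055 m and y of ct_large_foot in the frame of earth_bar between -0.19 and 0.19 m and contact force between the fingers and ct_large below 0.1 N), for 0.3 s.
2. the tester is switched on (value of joint switch above 0.6 rad), for 0.2 s.
3. the probe tip is pressed on the brass link of the small transformer, standing on the bar, for 1 s (contact force between probe and ct_small above 0.3 N and x of probe_tip in the frame of ct_small_link between -0.004 and 0.004 m and y of probe_tip in the frame of ct_small_link between -0.019 and 0.019 m and z of probe_tip in the frame of ct_small_link between -0.008 and 0.008 m and angle between ct_small's own x axis and vertical below 0.12 rad and z of ct_small_foot in the frame of earth_bar between 0 and 0.009 m and x of ct_small_foot in the frame of earth_bar between -0.055 and 0.055 m and y of ct_small_foot in the frame of earth_bar between -0.19 and 0.19 m), for 1 s.
4. the probe tip is pressed on the brass link of the medium transformer, standing on the bar, for 1 s (contact force between probe and ct_medium above 0.3 N and x of probe_tip in the frame of ct_medium_link between -0.004 and 0.004 m and y of probe_tip in the frame of ct_medium_link between -0.019 and 0.019 m and z of probe_tip in the frame of ct_medium_link between -0.008 and 0.008 m and angle between ct_medium's own x axis and vertical below 0.12 rad and z of ct_medium_foot in the frame of earth_bar between 0 and 0.009 m and x of ct_medium_foot in the frame of earth_bar between -0.055 and 0.055 m and y of ct_medium_foot in the frame of earth_bar between -0.19 and 0.19 m), for 1 s.
5. the probe tip is pressed on the brass link of the large transformer, standing on the bar, for 1 s (contact force between probe and ct_large above 0.3 N and x of probe_tip in the frame of ct_large_link between -0.004 and 0.004 m and y of probe_tip in the frame of ct_large_link between -0.019 and 0.019 m and z of probe_tip in the frame of ct_large_link between -0.008 and 0.008 m and angle between ct_large's own x axis and vertical below 0.12 rad and z of ct_large_foot in the frame of earth_bar between 0 and 0.009 m and x of ct_large_foot in the frame of earth_bar between -0.055 and 0.055 m and y of ct_large_foot in the frame of earth_bar between -0.19 and 0.19 m), for 1 s.
At the end, for the whole second after the job is handed in: every transformer present stands upright (within 7 degrees, terminals up), foot flat on the earth bar, foot centre 5 mm inside its edges, 10 mm inside its ends, released, at rest; the probe hangs upright (14 degrees) in its stand, guard on the rim, within 12 mm of centre; tester off (all of step 1 and value of joint switch below 0.2 rad and angle between probe's own z axis and vertical below 0.25 rad and horizontal distance between probe and stand_mouth below 0.012 m and z of probe in the frame of stand_mouth between -0.004 and 0.006 m and linear speed of probe below 0.03 m/s); the robot touches nothing.
It fails at once if the phone is moved by more than 40 mm (distance of phone from where it was at the start of the episode above 0.04 m).
It fails at once if the manual is moved by more than 40 mm (distance of manual from where it was at the start of the episode above 0.04 m).
It fails at once if the screwdriver is moved by more than 40 mm (distance of screwdriver from where it was at the start of the episode above 0.04 m).
Of ct_small, ct_medium, ct_large only 2 to 3 are there at a start; the rules pass over those that are not, and their reading is None.
At some moment in a run one of ct_small, ct_medium, ct_large may be knocked a few centimetres aside while the robot is not near it.
Once in a run the grip may slacken for a moment while it holds something.
It also fails if it takes over 210 s, if anything falls off the work surface, if the arm or the gripper's body presses on something with over 40 N, if the wrist force passes 120 N, or if a joint passes its speed limit or range.

## Working session

There is one attempt and no reset: what is moved stays moved. The work goes in short steps, Python scripts to look and compute and a tool call to move; the robot and the scene stay as the last step left them, time stands still between calls to the robot, and variables do not carry over. Pictures are saved under pics/ and viewed, and the job is handed in when it is done.

Besides the shell and the picture viewer there is one more tool, called after "Request:" as name(argument=value, ...) on one line, values as JSON. jog_arm: Moves the arm, as the interface text tells. Its arguments: {"type":"object","properties":{"targets":{"type":"array","items":{"type":"array"}},"force":{"type":"number"}},"required":["targets"]}

```bash
ls; mkdir -p pics; cat > h.py <<'E'
import numpy as np, cv2
from rig import manip, get_image, camera_model, sign_off, spot_in, silhouettes, spot_point
def save(n,im): cv2.imwrite('pics/'+n,im[:,:,::-1])
def px2w(cam,uv,d):
    m=camera_model(cam);K=np.array(m['mtx']);T=np.array(m['world_from_camera'])
    u,v=uv
    x=(u-K[0,2])/K[0,0]*d;y=(v-K[1,2])/K[1,1]*d
    return (T@np.array([x,-y,-d,1]))[:3]
def cloud(cam,depth):
    m=camera_model(cam);K=np.array(m['mtx']);T=np.array(m['world_from_camera'])
    v,u=np.mgrid[0:480,0:640]
    x=(u-K[0,2])/K[0,0]*depth;y=(v-K[1,2])/K[1,1]*depth
    P=np.stack([x,-y,-depth,np.ones_like(x)],-1)@T.T
    return P[...,:3]
def w2px(cam,p):
    m=camera_model(cam);K=np.array(m['mtx']);T=np.linalg.inv(np.array(m['world_from_camera']))
    q=T@np.append(p,1); z=-q[2]
    return np.array([K[0,0]*q[0]/z+K[0,2],K[1,1]*(-q[1])/z+K[1,2]])
def rayz(cam,uv,z):
    a=px2w(cam,uv,0.5);b=px2w(cam,uv,1.0);t=(z-a[2])/(b[2]-a[2]);return a+t*(b-a)
E
python3 - <<'E'
from h import *
for c in ['top','side']:
    im,d=get_image(c);save(c+'0.png',im);np.savez(f'/tmp/{c}0.npz',im=im,d=d)
    m=camera_model(c);print({k:np.round(v,3).tolist() if not isinstance(v,str) else v for k,v in m.items()}, (d==0).mean())
s=manip.get_state();print(s)
E
```

```text
pics
{'mtx': [[557.132, 0.0, 318.829], [0.0, 557.132, 242.443], [0.0, 0.0, 1.0]], 'world_from_camera': [[0.021, 0.993, -0.115, 0.356], [-1.0, 0.022, 0.008, -0.018], [0.011, 0.114, 0.993, 1.283], [0.0, 0.0, 0.0, 1.0]]} 0.003990885416666667
{'mtx': [[442.385, 0.0, 325.355], [0.0, 442.385, 235.647], [0.0, 0.0, 1.0]], 'world_from_camera': [[0.835, 0.408, -0.368, 0.11], [-0.55, 0.628, -0.551, -0.636], [0.006, 0.662, 0.749, 0.925], [0.0, 0.0, 0.0, 1.0]]} 0.003994140625
{'clock': 0.1, 'qpos': array([ 1.05499732e+00,  2.76543468e-01,  1.50598337e+00,  1.35692832e-05,
        1.36071015e+00, -1.20976324e-01]), 'qd': array([-6.30985798e-04, -1.91722506e-03, -3.23867283e-03, -1.57837508e-04,
        8.34948522e-04, -4.03880624e-05]), 'effort': array([ 1.34801609e-03, -4.17698801e+01, -2.46406120e+01, -3.81047321e-04,
        5.77798332e-03, -1.91541596e-05]), 'position': array([0.2209437 , 0.53038799, 0.24752874]), 'ee_rot': array([-0.69282195,  0.6939233 , -0.13887337,  0.13850049]), 'contact_force': array([ 0.22604044,  0.57891342, -0.74514199]), 'moment': array([-0.02707897,  0.0196886 , -0.03885401]), 'width': 0.08546211542254202}
```

View pics/top0.png

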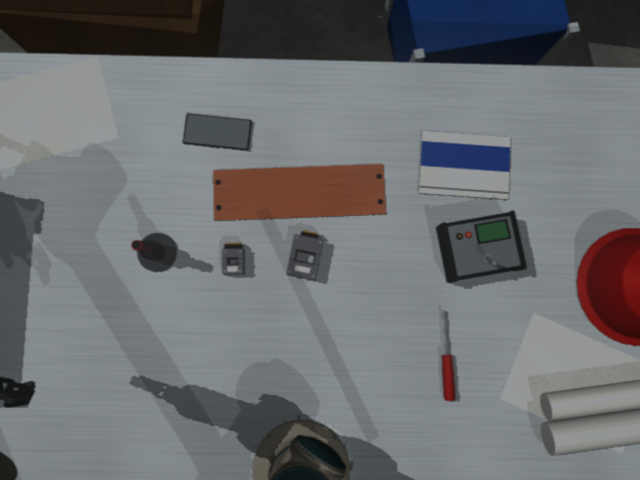

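View pics/side0.png

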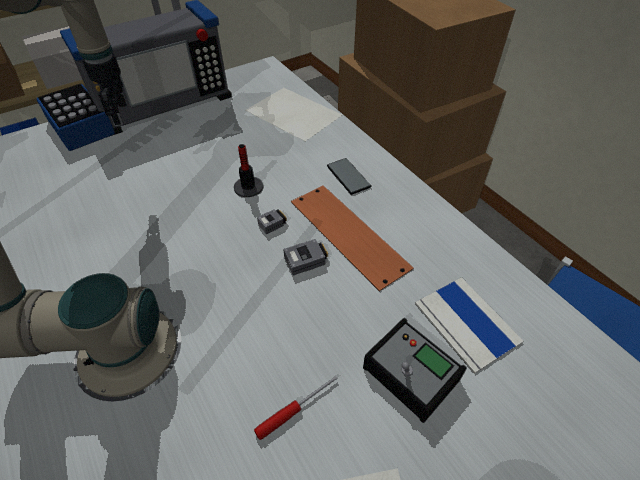

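```bash
python3 - <<'E'
from h import *
for c in ['top','side']:
    get_image(c)
    for n in ['ct_small','ct_medium','ct_large','earth_bar','probe','probe_stand','tester','switch_tip','screwdriver']:
        r=spot_in(n,c); print(c,n,[(round(a['score'],2),np.round(a['position'],1).tolist()) for a in r[:3]])
    for n in ['ct_small','ct_small_link','ct_small_foot','ct_medium','ct_medium_link','ct_medium_foot','ct_large','ct_large_link','ct_large_foot','earth_bar','switch_tip','stand_mouth','probe','tester']:
        r=spot_point(n,c); print(c,'P',n,[(round(a['score'],2),np.round(a['position'],1).tolist()) for a in r[:2]])
# depth based
for c in ['top','side']:
    f=np.load(f'/tmp/{c}0.npz');P=cloud(c,f['d']);
    ok=(f['d']>0)
    for nm,(x0,x1,y0,y1,z0,z1) in dict(table=(.3,.8,-.3,.3,-.02,.02),cts=(.25,.42,-.05,.25,.02,.06)).items():
        m=ok&(P[...,0]>x0)&(P[...,0]<x1)&(P[...,1]>y0)&(P[...,1]<y1)&(P[...,2]>z0)&(P[...,2]<z1)
        q=P[m];print(c,nm,len(q),np.median(q,0).round(4))
        if nm=='cts':
            n,lab,st,ce=cv2.connectedComponentsWithStats(m.astype(np.uint8))
            for k in range(1,n):
                if st[k,4]>60:
                    q=P[lab==k];zt=np.percentile(q[:,2],80)
                    (cx,cy),(w,h),a=cv2.minAreaRect(q[:,:2].astype(np.float32))
                    print('  comp',st[k,4],ce[k].round(0),'zmed',np.median(q[:,2]).round(4),zt.round(4),'rect',round(cx,4),round(cy,4),round(w,4),round(h,4),round(a,1))
E
```

```text
top ct_small [(0.92, [234.6, 257.1])]
top ct_medium []
top ct_large [(0.69, [304.1, 251.4]), (0.23, [158.6, 256.3])]
top earth_bar [(0.64, [298.3, 190.1])]
top probe []
top probe_stand [(0.69, [155.7, 256.2]), (0.31, [466.0, 164.6])]
top tester [(0.64, [479.9, 245.6]), (0.35, [467.1, 164.1])]
top switch_tip [(0.52, [490.5, 258.6])]
top screwdriver [(0.81, [447.5, 373.6])]
top P ct_small [(0.64, [236.1, 260.3]), (0.51, [466.3, 163.7])]
top P ct_small_link [(0.61, [232.6, 277.8]), (0.55, [232.6, 247.0])]
top P ct_small_foot [(0.66, [233.3, 276.3])]
top P ct_medium [(0.7, [233.0, 277.9])]
top P ct_medium_link [(0.67, [237.7, 259.8])]
top P ct_medium_foot [(0.17, [446.6, 355.7])]
top P ct_large [(0.56, [306.2, 258.0])]
top P ct_large_link [(0.88, [313.6, 232.7])]
top P ct_large_foot [(0.66, [302.1, 279.9]), (0.66, [154.6, 250.1])]
top P earth_bar [(0.82, [298.9, 190.8])]
top P switch_tip [(0.63, [491.2, 264.3])]
top P stand_mouth [(0.57, [148.2, 249.8])]
top P probe [(0.74, [149.3, 248.4])]
top P tester [(0.89, [475.7, 249.2]), (0.65, [299.3, 189.3])]
side ct_small [(0.84, [269.3, 221.5]
[... 474 characters left out ...]
[]
side P ct_medium_link []
side P ct_medium_foot [(0.36, [299.5, 404.8]), (0.34, [245.0, 170.4])]
side P ct_large [(0.64, [304.7, 262.0])]
side P ct_large_link [(0.8, [329.2, 252.2])]
side P ct_large_foot [(0.6, [286.3, 259.0])]
side P earth_bar [(0.69, [345.9, 233.1]), (0.53, [270.0, 227.7])]
side P switch_tip [(0.55, [403.0, 366.0]), (0.31, [465.0, 323.4])]
side P stand_mouth [(0.72, [245.6, 171.7])]
side P probe [(0.62, [245.0, 171.6]), (0.17, [267.8, 227.2])]
side P tester [(0.67, [326.8, 251.1]), (0.64, [408.9, 372.9])]
top table 52984 [ 0.5502 -0.0038  0.002 ]
top cts 11 [ 0.4198 -0.0146  0.0342]
side table 31056 [ 5.279e-01 -6.960e-02  4.000e-04]
side cts 14 [ 0.4191 -0.0176  0.0303]
```

```bash
cat > /tmp/m.py <<'E'
from h import *
def comps(c,f,box,minz,maxz,minn=60):
    P=cloud(c,f['d']);x0,x1,y0,y1=box
    m=(f['d']>0)&(P[...,0]>x0)&(P[...,0]<x1)&(P[...,1]>y0)&(P[...,1]<y1)&(P[...,2]>minz)&(P[...,2]<maxz)
    n,lab,st,ce=cv2.connectedComponentsWithStats(m.astype(np.uint8))
    for k in range(1,n):
        if st[k,4]>minn:
            q=P[lab==k];zt=np.median(q[:,2])
            q2=q
            (cx,cy),(w,h),a=cv2.minAreaRect(q2[:,:2].astype(np.float32))
            print(c,st[k,4],ce[k].round(0),'z',zt.round(4),np.percentile(q[:,2],95).round(4),'rect',np.round((cx,cy,w,h,a),4),q.min(0).round(3),q.max(0).round(3))
E
python3 - <<'E'
import sys;sys.path.insert(0,'/tmp')
from m import *
F={c:np.load(f'/tmp/{c}0.npz') for c in ['top','side']}
for c in F: comps(c,F[c],(.3,.9,-.5,.5),.014,.2)
P=cloud('side',F['side']['d']);im=F['side']['im'].astype(int)
for c in F:
    P=cloud(c,F[c]['d']);im=F[c]['im'].astype(int)
    m=(im[...,0]-im[...,2]>50)&(im[...,1]>50)&(P[...,2]<.02)&(P[...,2]>-.02)&(P[...,0]<.9)&(P[...,0]>.3)
    n,lab,st,ce=cv2.connectedComponentsWithStats(m.astype(np.uint8));k=1+st[1:,4].argmax()
    q=P[lab==k];print(c,'bar',len(q),np.round(cv2.minAreaRect(q[:,:2].astype(np.float32)),4) if 0 else cv2.minAreaRect(q[:,:2].astype(np.float32)),np.median(q[:,2]))
# two-view points
def tri(a,b):
    # rays
    A=px2w('top',a,0.);d1=px2w('top',a,1.)-A;B=px2w('side',b,0.);d2=px2w('side',b,1.)-B
    M=np.stack([d1,-d2],1);s=np.linalg.lstsq(M,B-A,rcond=None)[0]
    p=A+s[0]*d1;q=B+s[1]*d2;return ((p+q)/2).round(4),np.linalg.norm(p-q).round(4)
for n,a,b in [('Llink',(313.6,232.7),(329.2,252.2)),('Lfoot',(302.1,279.9),(286.3,259.0)),('Lorg',(306.2,258),(304.7,262)),('Slink',(232.6,247),(287.1,216.7)),('Sfoot',(233.3,276.3),(261.1,227.8)),('Sorg',(236.1,260.3),(269.8,226.3)),('mouth',(148.2,249.8),(245.6,171.7)),('sw',(491.2,264.3),(403,366)),('bar',(298.9,190.8),(345.9,233.1))]:
    print(n,*tri(a,b))
im=F['top']['im'];save('t_zoom.png',cv2.resize(im[190:310,120:360],None,fx=3.3,fy=3.3,interpolation=cv2.INTER_CUBIC))
save('sw_zoom.png',np.hstack([cv2.resize(im[200:300,425:535],(400,364)),cv2.resize(F['side']['im'][310:425,355:475],(400,364))]))
E
```

```text
top 4702 [481. 246.] z 0.0621 0.0673 rect [ 0.4989 -0.3916  0.1339  0.1715 11.1489] [ 0.418 -0.486  0.014] [ 0.58  -0.296  0.117]
top 1200 [305. 255.] z 0.0348 0.039 rect [4.75300e-01 2.60000e-03 6.80000e-02 1.07600e-01 7.99449e+01] [ 0.418 -0.036  0.014] [0.53  0.045 0.044]
top 508 [148. 249.] z 0.0769 0.1594 rect [4.7430e-01 3.4690e-01 4.9200e-02 4.7300e-02 6.7969e+01] [0.453 0.322 0.014] [0.502 0.378 0.165]
top 640 [233. 259.] z 0.0306 0.035 rect [0.4622 0.1663 0.0737 0.0475 2.5835] [0.425 0.142 0.016] [0.5   0.19  0.039]
side 469 [245. 169.] z 0.0742 0.1548 rect [4.73400e-01 3.36000e-01 3.80000e-02 4.18000e-02 7.71122e+01] [0.453 0.318 0.014] [0.495 0.358 0.16 ]
side 400 [271. 219.] z 0.0283 0.0322 rect [0.4623 0.1641 0.0737 0.0539 0.2591] [0.425 0.137 0.014] [0.499 0.191 0.035]
side 912 [305. 255.] z 0.033 0.0366 rect [ 4.74900e-01 -9.00000e-04  7.23000e-02  1.07900e-01  7.98655e+01] [ 0.417 -0.042  0.014] [0.529 0.042 0.041]
side 5472 [414. 368.] z 0.0607 0.0649 rect [ 0.4976 -0.3951  0.1344  0.1688 11.0501] [ 0.417 -0.489  0.014] [ 0.579 -0.301  0.114]
top bar 8238 ((0.6221190690994263, 0.02032679319381714), (0.11832424253225327, 0.39635714888572693), 3.409095287322998) 0.006100060421898146
side bar 4496 ((0.6217629313468933, 0.017999008297920227), (0.12140005826950073, 0.40065452456474304), 3.431070327758789) 0.0048099538533062924
Llink [ 0.5298 -0.018   0.0118] 0.0095
Lfoot [0.4171 0.0067 0.0348] 0.0038
Lorg [ 4.686e-01 -2.000e-04 -5.800e-03] 0.0007
Slink [0.4989 0.1654 0.0049] 0.0218
Sfoot [0.4238 0.1649 0.0043] 0.0048
Sorg [ 0.4563  0.1634 -0.0061] 0.0066
mouth [0.4748 0.3474 0.0562] 0.0032
sw [ 0.4555 -0.399   0.0949] 0.0021
bar [ 0.6231  0.0223 -0.0043] 0.0068
```

View pics/t_zoom.png

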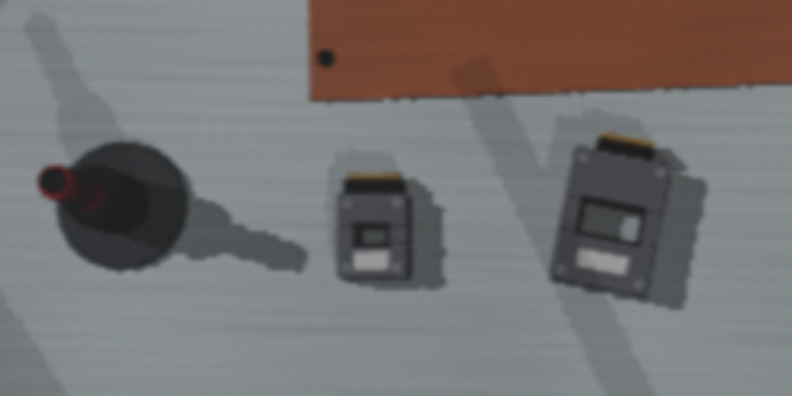

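View pics/sw_zoom.png

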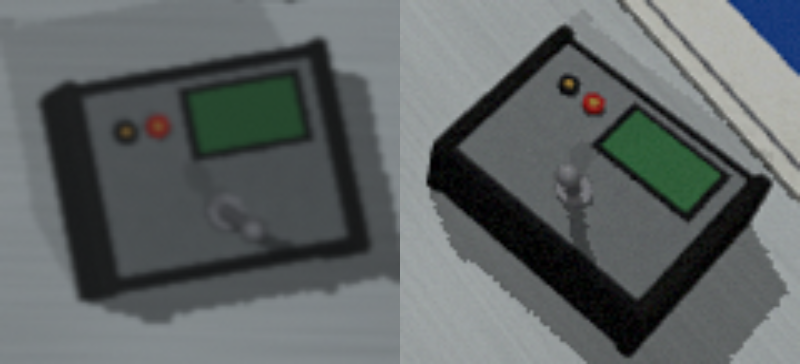

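```bash
cat >> h.py <<'E'
from scipy.spatial.transform import Rotation as R
def st():
    s=manip.get_state();q=s['ee_rot'];M=R.from_quat([q[1],q[2],q[3],q[0]]).as_matrix()
    yaw=np.degrees(np.arctan2(M[1,2],M[0,2]))
    print('t',round(s['clock'],2),'pos',np.round(s['position'],4),'jaw',M[:,2].round(3),'jawyaw',round(yaw,2),'yax',M[:,1].round(3),'F',np.round(s['contact_force'],2),'w',round(s['width'],4),'q',s['qpos'].round(2))
E
python3 -c "
from h import *
st()"
```

```text
t 2.5 pos [0.2212 0.5308 0.2483] jaw [0.385 0.923 0.   ] jawyaw 67.38 yax [ 0.  0. -1.] F [-0.54 -0.06  0.55] w 0.0854 q [ 1.05  0.28  1.5  -0.    1.36 -0.12]
```

Request:
jog_arm(targets=[[0.0854,[0.031,-0.046,0],0.0525],[0.0854,[0.031,-0.046,0],0.0525],[0.0854,[0.031,-0.046,0],0.0525],[0.0854,[0.031,-0.046,0],0.0525],[0.0854,[0.031,-0.046,0],0.0525],[0.0854,[0.031,-0.046,0],0.0525],[0.0854,[0.031,-0.046,0],0.0525],[0.0854,[0.031,-0.046,0],0.0525],[0.0854,[0,0,-0.05],0],[0.0854,[0,0,0],0]], force=20)

```text
clock: 3.75
position: [0.4665, 0.1616, 0.1954]
ee_rot: [-0.707, 0.707, 0.005, -0.011]
contact_force: [-0.1, 0.6, 0.4]
width: 0.0853
```

```bash
python3 - <<'E'
from h import *
st()
im,d=get_image('top');save('top1.png',im);np.savez('/tmp/top1.npz',im=im,d=d)
im2,d2=get_image('side');save('side1.png',im2)
save('c1.png',np.hstack([cv2.resize(im[150:350,120:380],(400,308)),cv2.resize(im2[150:310,200:410],(400,308))]))
E
```

```text
t 3.75 pos [0.4665 0.1616 0.1954] jaw [-0.024  1.    -0.001] jawyaw 91.35 yax [-0.009 -0.001 -1.   ] F [-0.12  0.58  0.45] w 0.0853 q [ 0.19  0.2   1.75  0.    1.2  -1.4 ]
```

View pics/c1.png

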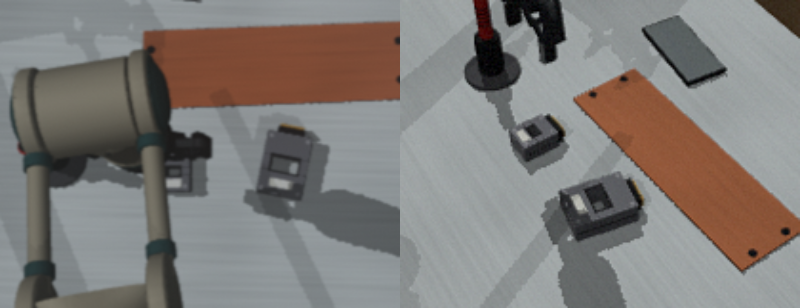

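Request:
jog_arm(targets=[[0.0854,[0.002,0.003,-0.04],0],[0.0854,[0,0,-0.04],0],[0.0854,[0,0,-0.04],0],[0.0854,[0,0,-0.03],0],[0.0854,[0,0,-0.015],0],[0.0854,[0,0,-0.01],0],[0.0854,[0,0,0],0],[0.0854,[0,0,0],0]])

```text
clock: 4.85
position: [0.4721, 0.1662, 0.0244]
ee_rot: [0.707, -0.707, -0.01, 0.008]
contact_force: [0.2, 0.3, -0.5]
width: 0.0853
```

```bash
python3 - <<'E'
from h import *
st()
im2,d2=get_image('side')
save('c2.png',cv2.resize(im2[120:320,180:430],(750,600)))
E
```

```text
t 4.85 pos [0.4721 0.1662 0.0244] jaw [-0.026  1.     0.   ] jawyaw 91.47 yax [ 0.002  0.001 -1.   ] F [ 0.16  0.34 -0.48] w 0.0853 q [ 0.2   0.4   1.97  0.    0.77 -1.4 ]
```

View pics/c2.png

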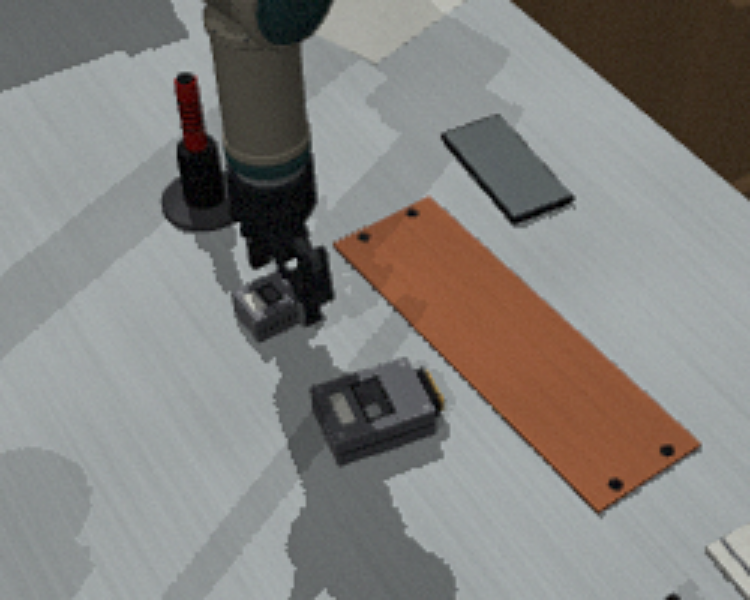

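Request:
jog_arm(targets=[[0.03,[0,0,-0.003],0],[0.03,[0,0,0],0],[0.03,[0,0,0],0],[0.03,[0,0,0],0],[0.03,[0,0,0],0],[0.03,[0,0,0],0]], force=25)

```text
clock: 5.65
position: [0.4712, 0.1657, 0.0205]
ee_rot: [-0.707, 0.707, 0.009, -0.009]
contact_force: [-1.0, -1.2, 4.8]
width: 0.0475
```

```bash
python3 - <<'E'
from h import *
st()
E
```

```text
t 5.65 pos [0.4712 0.1657 0.0205] jaw [-0.025  1.    -0.   ] jawyaw 91.45 yax [ 0. -0. -1.] F [-0.99 -1.21  4.8 ] w 0.0475 q [ 0.2   0.41  1.98 -0.    0.76 -1.4 ]
```

Request:
jog_arm(targets=[[0.03,[-0.003,0,0.0065],0],[0.03,[-0.0037,0,0.0052],0],[0.03,[-0.0045,0,0.0048],0],[0.03,[-0.005,0,0.0045],0],[0.03,[-0.0055,0,0.0035],0],[0.03,[-0.0059,0,0.003],0],[0.03,[-0.0063,0,0.0018],0],[0.03,[-0.0064,0,0.0014],0],[0.03,[0,0,0],0]])

```text
clock: 6.78
position: [0.4301, 0.1657, 0.051]
ee_rot: [-0.707, 0.707, 0.009, -0.009]
contact_force: [-0.1, -0.2, -2.7]
width: 0.0477
```

```bash
python3 - <<'E'
from h import *
st()
im2,d2=get_image('side')
save('c3.png',cv2.resize(im2[120:320,180:430],(750,600),interpolation=cv2.INTER_CUBIC))
E
```

```text
t 6.78 pos [0.4301 0.1657 0.051 ] jaw [-0.025  1.    -0.   ] jawyaw 91.46 yax [-0.001 -0.    -1.   ] F [-0.09 -0.15 -2.66] w 0.0477 q [ 0.22  0.32  2.03  0.    0.8  -1.38]
```

View pics/c3.png

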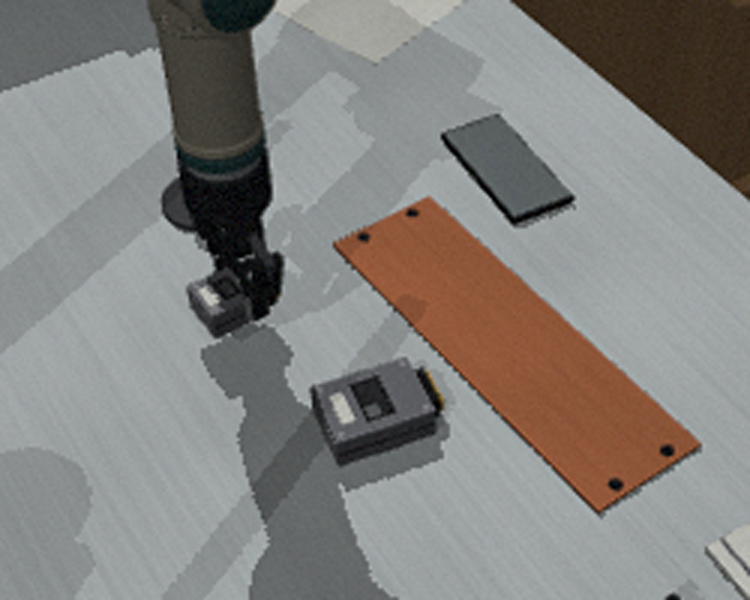

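Request:
jog_arm(targets=[[0.03,[0,0,-0.015],0],[0.03,[0,0,-0.01],0],[0.03,[0,0,-0.004],0],[0.085,[0,0,0],0],[0.085,[0,0,0],0],[0.085,[0,0,0],0],[0.085,[0.01,0,0.01],0],[0.085,[0.007,0,0.008],0],[0.085,[0,0,0],0],[0.085,[0,0,0],0]], force=20)

```text
clock: 8.07
position: [0.4477, 0.1657, 0.0401]
ee_rot: [0.707, -0.707, -0.009, 0.009]
contact_force: [-0.6, -0.9, 0.3]
width: 0.0848
```

```bash
python3 - <<'E'
from h import *
import sys;sys.path.insert(0,'/tmp')
from m import comps
st()
im2,d2=get_image('side')
comps('side',dict(d=d2),(.3,.56,-.1,.25),.014,.05)
save('c4.png',cv2.resize(im2[160:280,200:350],(750,600),interpolation=cv2.INTER_CUBIC))
E
```

```text
t 8.07 pos [0.4477 0.1657 0.0401] jaw [-0.025  1.     0.   ] jawyaw 91.44 yax [-0.  0. -1.] F [-0.63 -0.9   0.28] w 0.0848 q [ 0.21  0.35  2.    0.    0.79 -1.39]
side 406 [258. 225.] z 0.0289 0.0343 rect [4.19400e-01 1.48800e-01 7.96000e-02 7.28000e-02 8.67243e+01] [0.384 0.108 0.014] [0.457 0.188 0.05 ]
side 905 [305. 255.] z 0.0329 0.0363 rect [ 4.74700e-01 -1.40000e-03  7.17000e-02  1.06900e-01  7.94603e+01] [ 0.417 -0.041  0.014] [0.529 0.042 0.038]
```

View pics/c4.png

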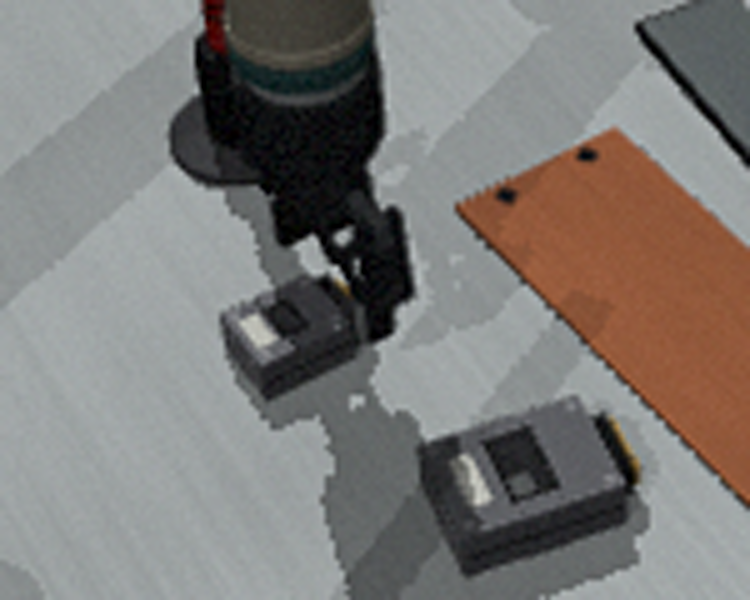

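Request:
jog_arm(targets=[[0.03,[0,0,-0.006],0],[0.03,[0,0,0],0],[0.03,[0,0,0],0],[0.03,[0,0,0],0],[0.03,[0,0,0],0],[0.03,[0,0,0.01],0],[0.03,[0,0,0.015],0],[0.03,[0,0,0.02],0],[0.03,[0,0,0],0]], force=20)

```text
clock: 9.25
position: [0.4495, 0.1661, 0.0808]
ee_rot: [0.707, -0.707, -0.011, 0.007]
contact_force: [-0.2, 0.1, -1.4]
width: 0.0471
```

```bash
python3 - <<'E'
from h import *
st()
im2,d2=get_image('side')
save('c5.png',cv2.resize(im2[160:280,200:350],(750,600),interpolation=cv2.INTER_CUBIC))
E
```

```text
t 9.25 pos [0.4495 0.1661 0.0808] jaw [-0.025  1.     0.001] jawyaw 91.45 yax [ 0.005  0.001 -1.   ] F [-0.24  0.08 -1.37] w 0.0471 q [ 0.21  0.29  1.96  0.    0.89 -1.39]
```

View pics/c5.png

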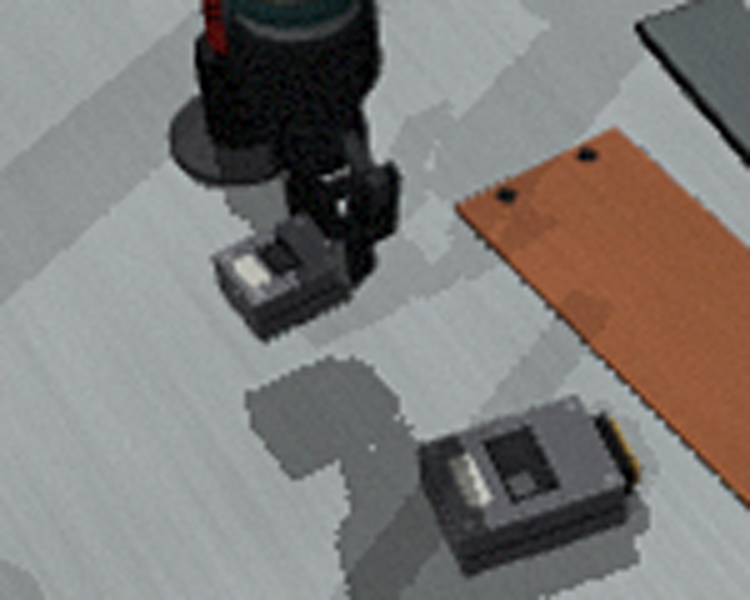

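Request:
jog_arm(targets=[[0.03,[0,0,-0.02],0],[0.046,[0,0,-0.005],0],[0.0465,[0,0,0],0],[0.047,[0,0,0],0],[0.047,[0,0,0],0],[0.0472,[0,0,0],0],[0.0472,[0,0,0],0]], force=20)

```text
clock: 10.18
position: [0.4479, 0.1658, 0.0542]
ee_rot: [0.707, -0.707, -0.009, 0.009]
contact_force: [0.7, 0.4, -1.7]
width: 0.0471
```

```bash
cat > look.py <<'E'
from h import *
import sys
st()
n,c,r0,r1,c0,c1=sys.argv[1],sys.argv[2],*map(int,sys.argv[3:7])
im,d=get_image(c)
s=min(780/(c1-c0),590/(r1-r0))
save(n,cv2.resize(im[r0:r1,c0:c1],None,fx=s,fy=s,interpolation=cv2.INTER_CUBIC))
np.savez('/tmp/last_%s.npz'%c,im=im,d=d)
E
python3 look.py c6.png side 160 280 200 350
```

```text
t 10.18 pos [0.4479 0.1658 0.0542] jaw [-0.025  1.     0.   ] jawyaw 91.45 yax [ 0.  0. -1.] F [ 0.72  0.39 -1.67] w 0.0471 q [ 0.21  0.33  1.99  0.    0.82 -1.39]
```

View pics/c6.png

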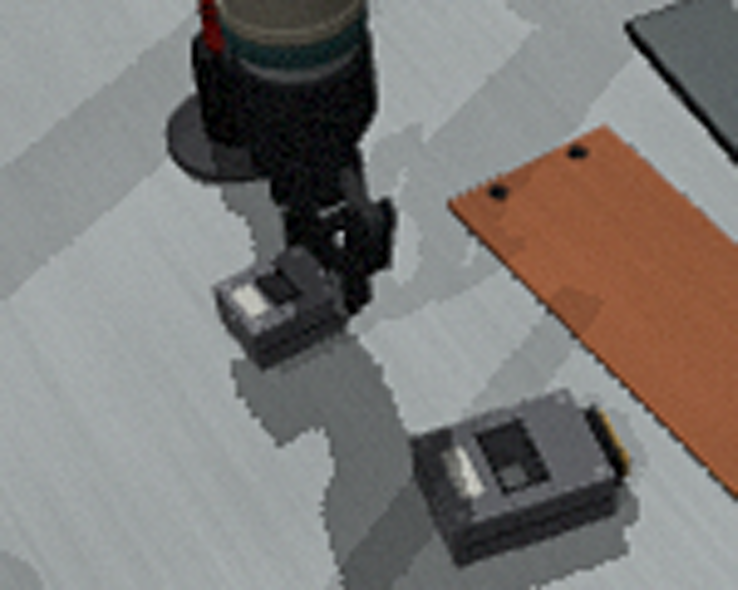

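Request:
jog_arm(targets=[[0.0474,[0,0,0],0],[0.0474,[0,0,0],0],[0.0476,[0,0,0],0],[0.0476,[0,0,0],0],[0.0478,[0,0,0],0],[0.0478,[0,0,0],0]])

```text
clock: 10.98
position: [0.448, 0.1658, 0.0541]
ee_rot: [0.707, -0.707, -0.009, 0.009]
contact_force: [-0.2, -0.5, -0.9]
width: 0.0479
```

```bash
python3 look.py c7.png side 160 280 200 350
```

```text
t 10.97 pos [0.448  0.1658 0.0541] jaw [-0.025  1.     0.   ] jawyaw 91.45 yax [ 0.  0. -1.] F [-0.25 -0.53 -0.86] w 0.0479 q [ 0.21  0.33  1.99  0.    0.82 -1.39]
```

View pics/c7.png

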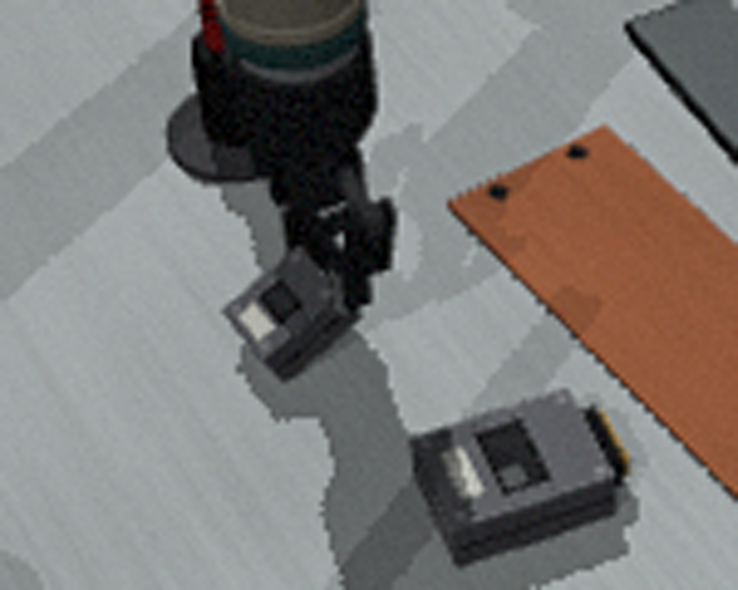

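Request:
jog_arm(targets=[[0.046,[0,0,0],0],[0.046,[0,0,0],0],[0.046,[0,0,0.01],0],[0.046,[0,0,0.005],0],[0.0474,[0,0,0],0],[0.0476,[0,0,0],0],[0.0478,[0,0,0],0],[0.0478,[0,0,0],0],[0.046,[0,0,0],0],[0.046,[0,0,0],0]])

```text
clock: 12.28
position: [0.448, 0.1658, 0.0691]
ee_rot: [0.707, -0.707, -0.009, 0.009]
contact_force: [-0.4, -0.7, -1.4]
width: 0.0473
```

```bash
python3 look.py c8.png side 160 280 200 350
```

```text
t 12.28 pos [0.448  0.1658 0.0691] jaw [-0.025  1.     0.   ] jawyaw 91.45 yax [ 0.  0. -1.] F [-0.36 -0.71 -1.39] w 0.0473 q [ 0.21  0.31  1.97  0.    0.86 -1.39]
```

View pics/c8.png

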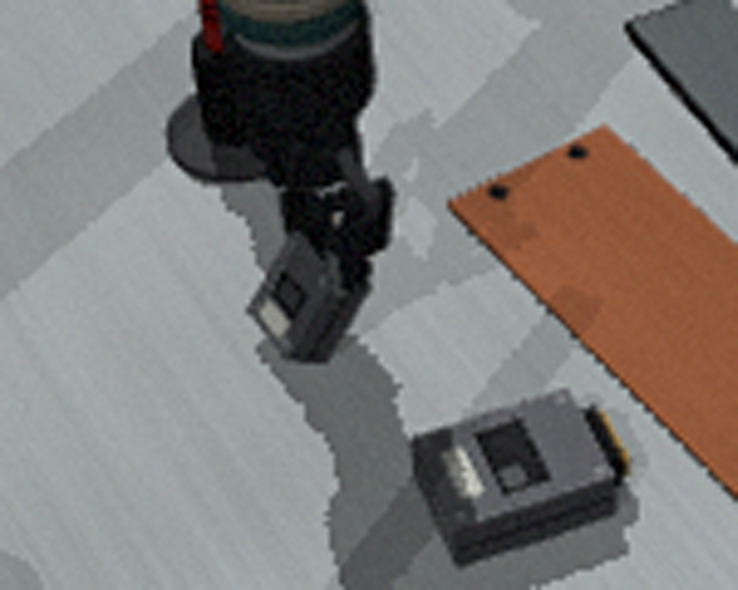

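Request:
jog_arm(targets=[[0.046,[0,0,0.009],0],[0.046,[0,0,0],0],[0.0474,[0,0,0],0],[0.0476,[0,0,0],0],[0.0478,[0,0,0],0],[0.0478,[0,0,0],0],[0.046,[0,0,0],0],[0.046,[0,0,0],0]])

```text
clock: 13.32
position: [0.4479, 0.1658, 0.078]
ee_rot: [0.707, -0.707, -0.009, 0.009]
contact_force: [-1.0, 0.5, -1.7]
width: 0.0468
```

```bash
python3 look.py c9.png side 160 280 200 350
```

```text
t 13.32 pos [0.4479 0.1658 0.078 ] jaw [-0.025  1.     0.   ] jawyaw 91.44 yax [-0.  0. -1.] F [-1.01  0.52 -1.67] w 0.0468 q [ 0.21  0.3   1.96  0.    0.89 -1.39]
```

View pics/c9.png

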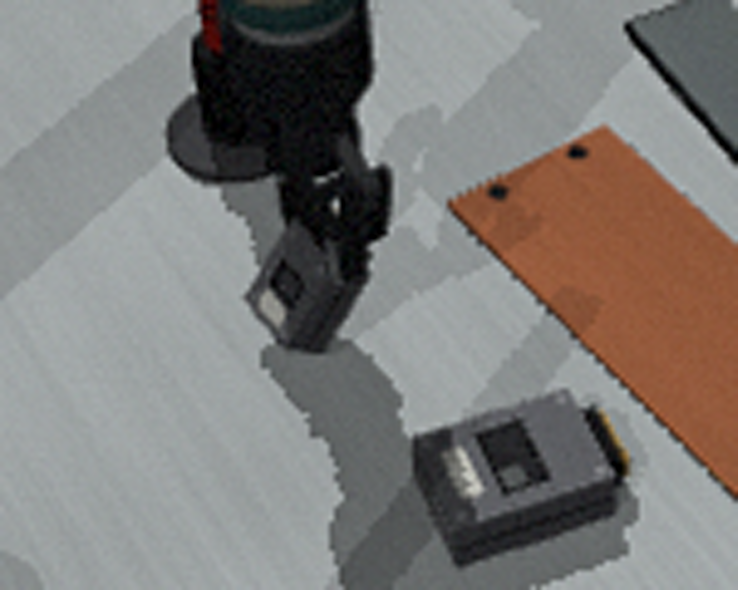

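```bash
cat > tilt.py <<'E'
from h import *
import sys
u0,u1,v0,v1=map(int,sys.argv[1:5]); c=sys.argv[5] if len(sys.argv)>5 else 'side'
f=np.load(f'/tmp/last_{c}.npz');P=cloud(c,f['d'])[v0:v1,u0:u1].reshape(-1,3)
rng=np.random.default_rng(0);best=None
for _ in range(500):
    a,b,cc=P[rng.choice(len(P),3,False)];n=np.cross(b-a,cc-a)
    if np.linalg.norm(n)<1e-9: continue
    n/=np.linalg.norm(n);k=(abs((P-a)@n)<.002).sum()
    if best is None or k>best[0]: best=(k,n,a)
i=abs((P-best[2])@best[1])<.002;q=P[i];ce=q.mean(0);n=np.linalg.svd(q-ce)[2][2];n*=np.sign(n[2])
print('inl',i.sum(),len(P),'n',n.round(3),'theta',np.degrees(np.arctan2(np.hypot(n[0],n[1]),n[2])).round(1),'ctr',ce.round(4),'minmax z',q[:,2].min().round(4),q[:,2].max().round(4))
E
python3 tilt.py 251 264 208 228
python3 - <<'E'
from h import *
import numpy as np
f=np.load('/tmp/last_side.npz');P=cloud('side',f['d'])
m=(P[...,0]>.36)&(P[...,0]<.46)&(P[...,1]>.12)&(P[...,1]<.21)&(P[...,2]>.008)&(P[...,2]<.06)
q=P[m];print(q.min(0),q.max(0))
E
```

```text
inl 156 260 n [-0.792 -0.021  0.611] theta 52.4 ctr [0.4203 0.1646 0.0481] minmax z 0.026 0.0736
[0.40395918 0.13675982 0.01397976] [0.45957869 0.18877078 0.05997979]
```

Request:
jog_arm(targets=[[0.044,[0,0,0.015],0.017],[0.044,[0,0,0.01],0.017],[0.044,[0.03,-0.003,0],0],[0.044,[0.04,-0.003,0],0],[0.044,[0.04,-0.003,0],0],[0.044,[0.04,-0.003,0],0],[0.044,[0.033,-0.003,0],0],[0.044,[0.02,-0.001,0],0],[0.044,[0,0,0],0],[0.044,[0,0,0],0]])

```text
clock: 14.62
position: [0.6494, 0.1498, 0.1026]
ee_rot: [0.707, -0.707, -0.02, 0.022]
contact_force: [0.7, 0.7, -3.0]
width: 0.0468
```

Request:
jog_arm(targets=[[0.0474,[0,0,-0.008],0],[0.0474,[0,0,0],0],[0.0476,[0,0,0],0],[0.0478,[0,0,0],0],[0.0478,[0,0,0],0],[0.0478,[0,0,0],0],[0.046,[0,0,0],0],[0.046,[0,0,0],0]])

```text
clock: 15.62
position: [0.6509, 0.1498, 0.095]
ee_rot: [0.707, -0.707, -0.021, 0.021]
contact_force: [0.2, 0.1, -2.2]
width: 0.0471
```

```bash
python3 look.py c10.png side 120 260 220 390; python3 tilt.py 251 264 208 228
```

```text
t 15.62 pos [0.6509 0.1498 0.095 ] jaw [-0.059  0.998  0.   ] jawyaw 93.39 yax [-0.  0. -1.] F [ 0.24  0.1  -2.2 ] w 0.0471 q [ 0.12  0.52  1.51  0.    1.11 -1.51]
inl 192 260 n [-0.006  0.005  1.   ] theta 0.5 ctr [ 4.369e-01  2.097e-01 -2.000e-04] minmax z -0.0026 0.0021
```

View pics/c10.png

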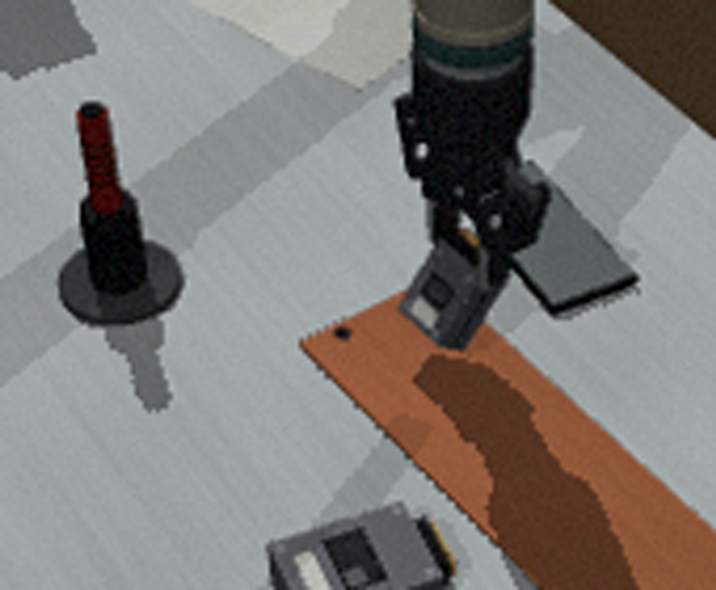

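```bash
python3 tilt.py 318 334 180 200;python3 - <<'E'
from h import *
import numpy as np
f=np.load('/tmp/last_side.npz');P=cloud('side',f['d'])
m=(P[...,0]>.57)&(P[...,0]<.68)&(P[...,1]>.1)&(P[...,1]<.2)&(P[...,2]>.01)&(P[...,2]<.07)
q=P[m];print(q.min(0),q.max(0)); 
for z in np.arange(.01,.08,.01):
    k=m&(P[...,2]>z)&(P[...,2]<z+.01)
    if k.sum(): print(z.round(2),k.sum(),P[k].min(0).round(3),P[k].max(0).round(3))
E
```

```text
inl 153 320 n [-0.797  0.001  0.605] theta 52.8 ctr [0.6268 0.1439 0.0688] minmax z 0.0437 0.093
[0.57896391 0.10953072 0.01047166] [0.66426739 0.18951133 0.0698214 ]
0.01 3 [0.579 0.11  0.01 ] [0.612 0.19  0.011]
0.02 1 [0.633 0.125 0.028] [0.633 0.125 0.028]
0.03 11 [0.618 0.122 0.032] [0.641 0.127 0.039]
0.04 56 [0.605 0.12  0.04 ] [0.647 0.171 0.05 ]
0.05 94 [0.606 0.12  0.05 ] [0.655 0.17  0.06 ]
0.06 75 [0.615 0.121 0.06 ] [0.664 0.171 0.07 ]
```

Request:
jog_arm(targets=[[0.046,[0,0,-0.012],0],[0.046,[0,0,-0.005],0],[0.046,[0,0,0],0],[0.0476,[0,0,0],0],[0.0478,[0,0,0],0],[0.0479,[0,0,0],0],[0.048,[0,0,0],0],[0.048,[0,0,0],0]])

```text
clock: 16.68
position: [0.6513, 0.1498, 0.0786]
ee_rot: [0.707, -0.707, -0.021, 0.02]
contact_force: [0.3, -0.2, -0.8]
width: 0.048
```

```bash
python3 look.py c11.png side 120 260 220 390; python3 tilt.py 318 334 180 204
```

```text
t 16.68 pos [0.6513 0.1498 0.0786] jaw [-0.059  0.998  0.   ] jawyaw 93.39 yax [ 0.001  0.    -1.   ] F [ 0.34 -0.21 -0.84] w 0.048 q [ 0.12  0.54  1.53  0.    1.08 -1.51]
inl 141 384 n [0.041 0.041 0.998] theta 3.3 ctr [0.6582 0.2006 0.0025] minmax z -0.0016 0.007
```

View pics/c11.png

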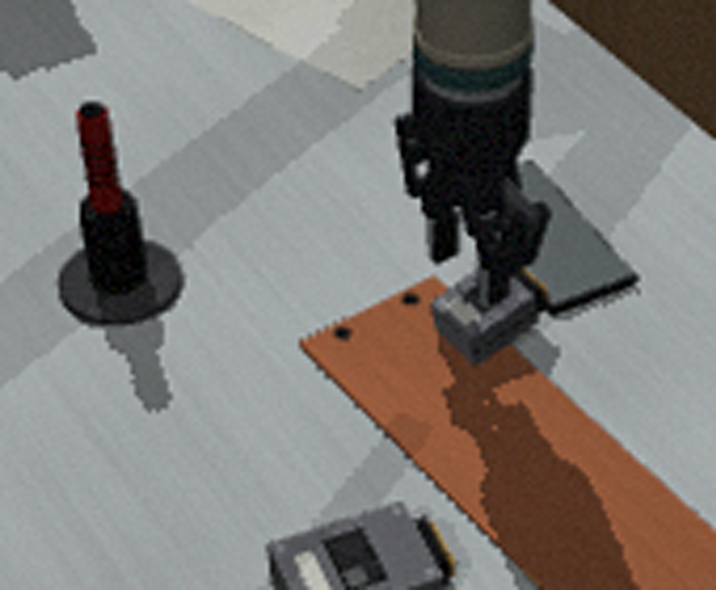

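Request:
jog_arm(targets=[[0.085,[0,0,0],0],[0.085,[0,0,0],0],[0.085,[0,0,0.03],0],[0.085,[-0.03,0,0.05],0],[0.085,[-0.06,0,0.02],0],[0.085,[-0.06,0,0],0],[0.085,[-0.05,0,0],0],[0.085,[0,0,0],0]])

```text
clock: 17.73
position: [0.4469, 0.1496, 0.1779]
ee_rot: [-0.707, 0.707, 0.02, -0.022]
contact_force: [0.2, 1.3, 0.2]
width: 0.0848
```

```bash
python3 look.py c12.png side 120 260 220 390;python3 look.py c12t.png top 100 300 120 390;  python3 - <<'E'
import sys;sys.path.insert(0,'/tmp')
from m import *
for c in ['top','side']:
    comps(c,np.load(f'/tmp/last_{c}.npz'),(.55,.8,.05,.22),.015,.06)
    comps(c,np.load(f'/tmp/last_{c}.npz'),(.68,.9,.05,.35),.006,.012)
E
```

```text
t 17.73 pos [0.4469 0.1496 0.1779] jaw [-0.06   0.998 -0.   ] jawyaw 93.46 yax [-0.003 -0.    -1.   ] F [0.15 1.25 0.25] w 0.0848 q [ 0.18  0.18  1.83  0.    1.14 -1.46]
t 17.77 pos [0.4501 0.1498 0.1783] jaw [-0.06   0.998  0.   ] jawyaw 93.44 yax [ 0.001  0.    -1.   ] F [1.27 0.1  0.11] w 0.0854 q [ 0.17  0.18  1.82  0.    1.14 -1.46]
top 669 [242. 166.] z 0.0343 0.0432 rect [0.6781 0.1531 0.0756 0.0481 3.4538] [0.639 0.128 0.016] [0.715 0.178 0.048]
top 1390 [217. 131.] z 0.0097 0.0118 rect [7.61000e-01 2.18800e-01 1.59400e-01 7.51000e-02 8.45999e+01] [0.719 0.138 0.006] [0.803 0.301 0.012]
side 359 [337. 193.] z 0.0316 0.0412 rect [0.678  0.1485 0.0748 0.0511 0.9702] [0.64  0.122 0.015] [0.716 0.174 0.043]
side 661 [349. 175.] z 0.009 0.0114 rect [7.61200e-01 2.12400e-01 1.58200e-01 7.54000e-02 8.55014e+01] [0.722 0.132 0.006] [0.803 0.294 0.012]
```

View pics/c12.png

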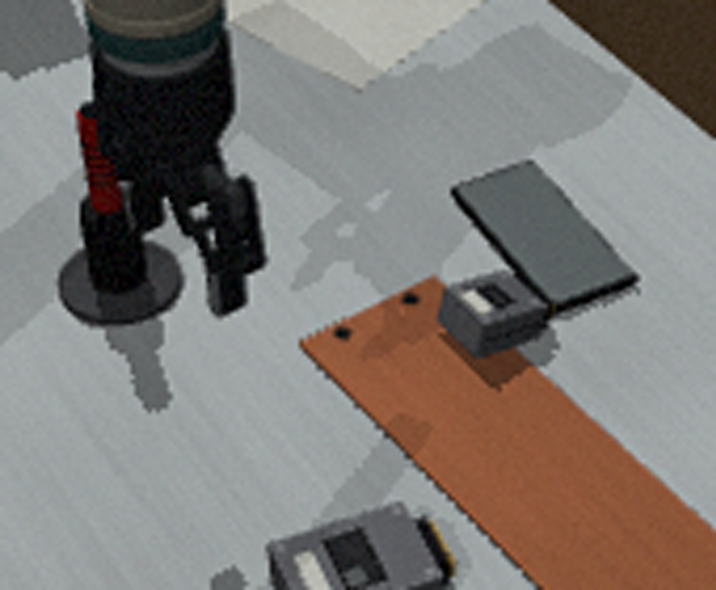

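View pics/c12t.png

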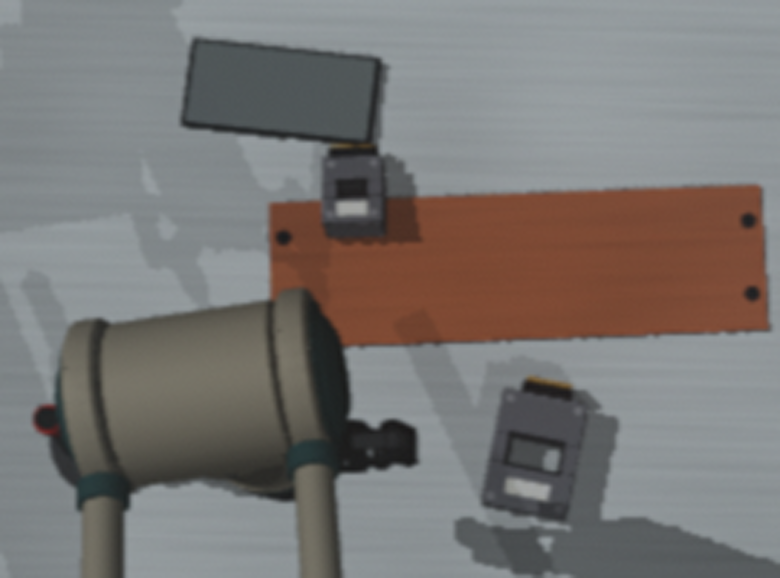

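Request:
jog_arm(targets=[[0.085,[0.04,0,0],0],[0.085,[0.05,0,0],0],[0.085,[0.05,0,0],0],[0.085,[0.05,0.001,0],0],[0.085,[0.04,0,0],0],[0.085,[0.01,0,-0.03],0],[0.085,[0,0,-0.05],0],[0.085,[0,0,-0.04],0],[0.085,[0,0,-0.02],0],[0.085,[0,0,0],0]])

```text
clock: 19.08
position: [0.6916, 0.1503, 0.0348]
ee_rot: [-0.707, 0.707, 0.019, -0.022]
contact_force: [0.3, -0.7, 0.8]
width: 0.0853
```

```bash
python3 look.py c13.png side 120 260 220 390
```

```text
t 19.07 pos [0.6916 0.1503 0.0348] jaw [-0.059  0.998 -0.   ] jawyaw 93.36 yax [-0.004 -0.    -1.   ] F [ 0.32 -0.65  0.79] w 0.0853 q [ 0.12  0.63  1.46  0.    1.05 -1.51]
```

View pics/c13.png

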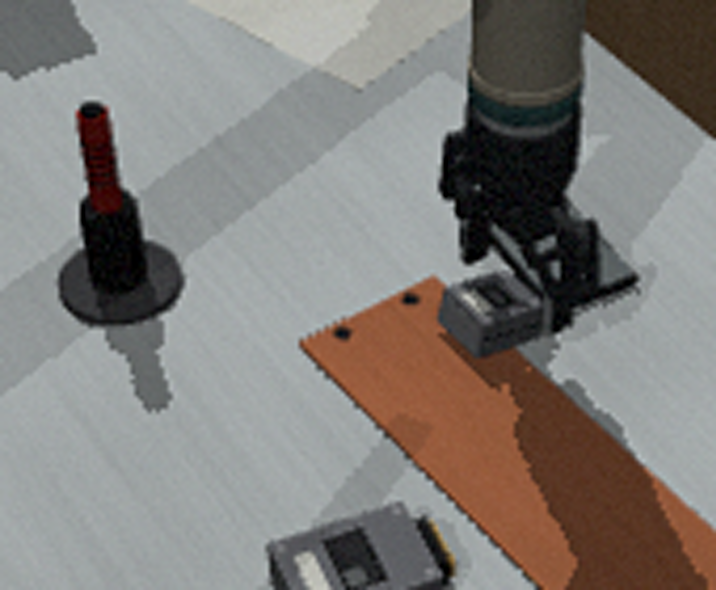

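Request:
jog_arm(targets=[[0.085,[0,0,-0.005],0],[0.03,[0,0,0],0],[0.03,[0,0,0],0],[0.03,[0,0,0],0],[0.03,[0,0,0],0],[0.03,[0,0,0],0],[0.03,[0,0,0.02],0],[0.03,[0.02,-0.02,0.02],0],[0.03,[0.02,-0.04,0],0],[0.03,[0.01,-0.04,0],0]], force=30)

```text
clock: 20.38
position: [0.7418, 0.0499, 0.0718]
ee_rot: [-0.707, 0.707, 0.021, -0.022]
contact_force: [0.6, 1.1, -2.5]
width: 0.0474
```

Request:
jog_arm(targets=[[0.03,[0,-0.04,0],0],[0.03,[0,-0.01,0],0],[0.03,[0,0,-0.02],0],[0.03,[0,0,-0.015],0],[0.03,[0,0,-0.006],0],[0.03,[0,0,0],0]])

```text
clock: 21.12
position: [0.7403, 0.0014, 0.0337]
ee_rot: [-0.707, 0.707, 0.021, -0.022]
contact_force: [-4.9, -0.7, 7.9]
width: 0.0476
```

```bash
python3 look.py c14.png side 140 280 280 450
```

```text
t 21.12 pos [0.7403 0.0014 0.0337] jaw [-0.06   0.998 -0.   ] jawyaw 93.46 yax [-0.002 -0.    -1.   ] F [-4.88 -0.72  7.94] w 0.0476 q [-0.09  0.67  1.38 -0.    1.09 -1.72]
```

View pics/c14.png

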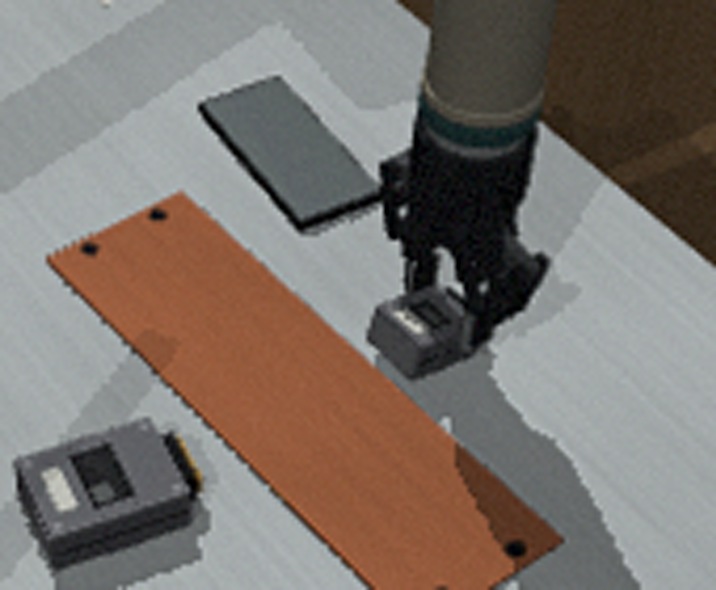

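```bash
python3 - <<'E'
import sys;sys.path.insert(0,'/tmp')
from m import *
f=np.load('/tmp/last_side.npz')
P=cloud('side',f['d'])
m=(P[...,0]>.66)&(P[...,0]<.8)&(P[...,1]>-.06)&(P[...,1]<.06)&(P[...,2]>.01)&(P[...,2]<.05)
for z in np.arange(.01,.05,.005):
    k=m&(P[...,2]>z)&(P[...,2]<z+.005)
    if k.sum(): print(z.round(3),k.sum(),P[k].min(0).round(3),P[k].max(0).round(3))
E
python3 tilt.py 370 390 207 220
```

```text
0.01 18 [ 0.688 -0.027  0.01 ] [0.737 0.019 0.015]
0.015 37 [ 0.687 -0.028  0.015] [0.738 0.02  0.02 ]
0.02 32 [ 0.687 -0.029  0.02 ] [0.76  0.021 0.025]
0.025 73 [ 0.689 -0.036  0.025] [0.755 0.03  0.03 ]
0.03 106 [ 0.692 -0.037  0.03 ] [0.75  0.034 0.035]
0.035 121 [ 0.691 -0.037  0.035] [0.747 0.034 0.04 ]
0.04 51 [ 0.693 -0.038  0.04 ] [0.748 0.037 0.045]
0.045 22 [ 0.727 -0.037  0.045] [0.749 0.036 0.05 ]
inl 151 260 n [0.22  0.023 0.975] theta 12.8 ctr [0.7223 0.0029 0.0353] minmax z 0.0266 0.0435
```

Request:
jog_arm(targets=[[0.085,[0,0,0],0],[0.085,[0,0,0],0],[0.085,[0,0,0],0],[0.085,[0.012,0,0.01],0],[0.085,[0,0,0],0],[0.085,[0,0,0],0]], force=20)

```text
clock: 21.92
position: [0.753, 0.0009, 0.0412]
ee_rot: [0.707, -0.707, -0.021, 0.021]
contact_force: [-0.1, -0.3, -0.1]
width: 0.085
```

```bash
python3 look.py c15.png side 140 280 280 450
python3 - <<'E'
import sys;sys.path.insert(0,'/tmp')
from m import *
f=np.load('/tmp/last_side.npz')
P=cloud('side',f['d'])
m=(P[...,0]>.66)&(P[...,0]<.8)&(P[...,1]>-.06)&(P[...,1]<.06)&(P[...,2]>.01)&(P[...,2]<.05)
for z in np.arange(.01,.05,.005):
    k=m&(P[...,2]>z)&(P[...,2]<z+.005)
    if k.sum(): print(z.round(3),k.sum(),P[k].min(0).round(3),P[k].max(0).round(3))
E
python3 tilt.py 370 390 207 220
```

```text
t 21.93 pos [0.753  0.0009 0.0412] jaw [-0.059  0.998  0.   ] jawyaw 93.39 yax [-0.001  0.    -1.   ] F [-0.07 -0.34 -0.07] w 0.085 q [-0.09  0.68  1.34  0.    1.12 -1.72]
0.01 37 [ 0.686 -0.027  0.01 ] [0.754 0.015 0.015]
0.015 34 [ 0.686 -0.029  0.015] [0.757 0.017 0.02 ]
0.02 53 [ 0.686 -0.027  0.02 ] [0.761 0.021 0.025]
0.025 182 [ 0.686 -0.028  0.025] [0.756 0.025 0.03 ]
0.03 103 [ 0.687 -0.028  0.03 ] [0.751 0.02  0.035]
0.035 7 [ 0.726 -0.05   0.036] [0.754 0.048 0.04 ]
0.04 12 [ 0.739 -0.053  0.041] [0.763 0.047 0.045]
0.045 18 [ 0.738 -0.056  0.046] [0.759 0.047 0.05 ]
inl 125 260 n [0.002 0.045 0.999] theta 2.6 ctr [0.7239 0.004  0.0293] minmax z 0.0266 0.032
```

View pics/c15.png

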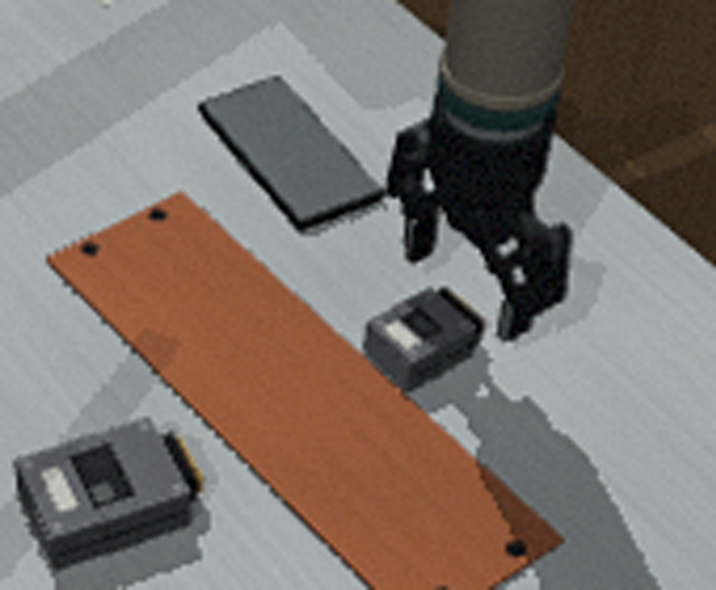

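Request:
jog_arm(targets=[[0.085,[-0.004,0,-0.007],0],[0.046,[0,0,0],0],[0.046,[0,0,0],0],[0.046,[0,0,0],0],[0.046,[0,0,0],0],[0.046,[0,0,0],0],[0.046,[0,0,0.01],0],[0.046,[0,0,0.01],0],[0.046,[0,0,0],0]])

```text
clock: 23.1
position: [0.7506, 0.0006, 0.0564]
ee_rot: [-0.707, 0.707, 0.022, -0.02]
contact_force: [0.6, 0.0, -2.4]
width: 0.0471
```

Request:
jog_arm(targets=[[0.0472,[0,0,0],0],[0.0474,[0,0,0],0],[0.0476,[0,0,0],0],[0.0477,[0,0,0],0],[0.0478,[0,0,0],0],[0.0478,[0,0,0],0],[0.046,[0,0,0],0],[0.046,[0,0,0],0]])

```text
clock: 24.1
position: [0.7496, 0.0008, 0.0549]
ee_rot: [0.707, -0.707, -0.021, 0.021]
contact_force: [-0.8, 0.2, -1.2]
width: 0.0468
```

```bash
python3 look.py c16.png side 140 280 280 450;python3 tilt.py 370 390 207 220
python3 - <<'E'
import sys;sys.path.insert(0,'/tmp')
from m import *
f=np.load('/tmp/last_side.npz')
P=cloud('side',f['d'])
m=(P[...,0]>.66)&(P[...,0]<.8)&(P[...,1]>-.06)&(P[...,1]<.06)&(P[...,2]>.007)&(P[...,2]<.05)
for z in np.arange(.005,.05,.005):
    k=m&(P[...,2]>z)&(P[...,2]<z+.005)
    if k.sum(): print(z.round(3),k.sum(),P[k].min(0).round(3),P[k].max(0).round(3))
E
```

```text
t 24.1 pos [0.7496 0.0008 0.0549] jaw [-0.059  0.998  0.   ] jawyaw 93.39 yax [ 0.  0. -1.] F [-0.79  0.24 -1.24] w 0.0468 q [-0.09  0.66  1.33  0.    1.14 -1.72]
inl 133 260 n [-0.361  0.035  0.932] theta 21.3 ctr [7.204e-01 1.000e-04 3.970e-02] minmax z 0.0266 0.0511
0.005 28 [ 0.661 -0.058  0.007] [0.728 0.054 0.01 ]
0.01 16 [ 0.695 -0.029  0.01 ] [0.734 0.01  0.015]
0.015 22 [ 0.694 -0.028  0.015] [0.745 0.018 0.02 ]
0.02 30 [ 0.692 -0.028  0.02 ] [0.756 0.02  0.025]
0.025 58 [ 0.69  -0.029  0.025] [0.751 0.024 0.03 ]
0.03 83 [ 0.69  -0.027  0.03 ] [0.746 0.021 0.035]
0.035 65 [ 0.696 -0.029  0.035] [0.745 0.022 0.04 ]
0.04 73 [ 0.712 -0.032  0.04 ] [0.761 0.025 0.045]
0.045 91 [ 0.727 -0.035  0.045] [0.759 0.036 0.05 ]
```

View pics/c16.png

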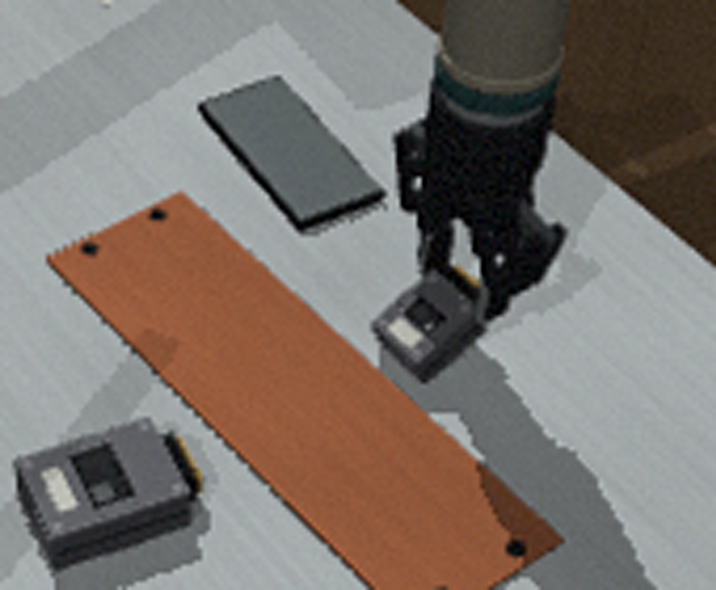

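Request:
jog_arm(targets=[[0.046,[-0.01,0,0],0],[0.046,[-0.009,0,0],0],[0.046,[-0.0075,0,0.0065],0],[0.046,[-0.0085,0,0.0055],0],[0.046,[-0.0095,0,0.0035],0],[0.046,[0,0,0],0]])

```text
clock: 24.9
position: [0.7048, 0.0004, 0.0713]
ee_rot: [-0.707, 0.707, 0.021, -0.02]
contact_force: [2.4, -2.1, 1.6]
width: 0.0468
```

```bash
python3 look.py c17.png side 140 280 280 450
```

```text
t 24.9 pos [7.048e-01 4.000e-04 7.130e-02] jaw [-0.059  0.998 -0.001] jawyaw 93.39 yax [ 0.001 -0.001 -1.   ] F [ 2.43 -2.07  1.58] w 0.0468 q [-0.1   0.59  1.44 -0.    1.11 -1.73]
```

View pics/c17.png

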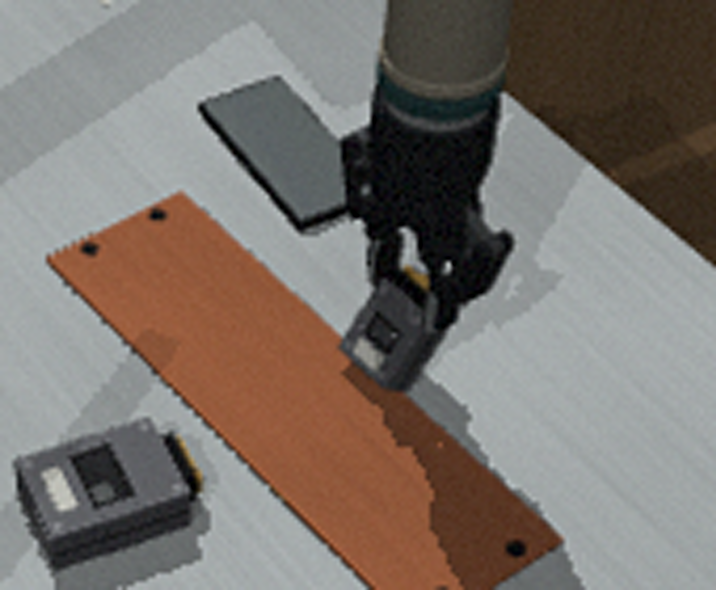

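Hook works: the body has turned to roughly 50°. Continue the arc.

Request:
jog_arm(targets=[[0.046,[-0.005,0,0.0015],0],[0.046,[-0.005,0,0.001],0],[0.046,[-0.01,0,0.0],0],[0.046,[-0.01,0,-0.001],0],[0.046,[-0.009,0,-0.002],0],[0.046,[0,0,0],0]])

```text
clock: 25.7
position: [0.6647, -0.0003, 0.0709]
ee_rot: [-0.706, 0.707, 0.02, -0.022]
contact_force: [0.6, -3.6, 8.8]
width: 0.0471
```

```bash
python3 look.py c18.png side 140 280 280 450
```

```text
t 25.7 pos [ 6.647e-01 -3.000e-04  7.090e-02] jaw [-0.059  0.998 -0.002] jawyaw 93.4 yax [-0.001 -0.002 -1.   ] F [ 0.56 -3.59  8.84] w 0.0471 q [-0.1   0.54  1.54 -0.    1.06 -1.73]
```

View pics/c18.png

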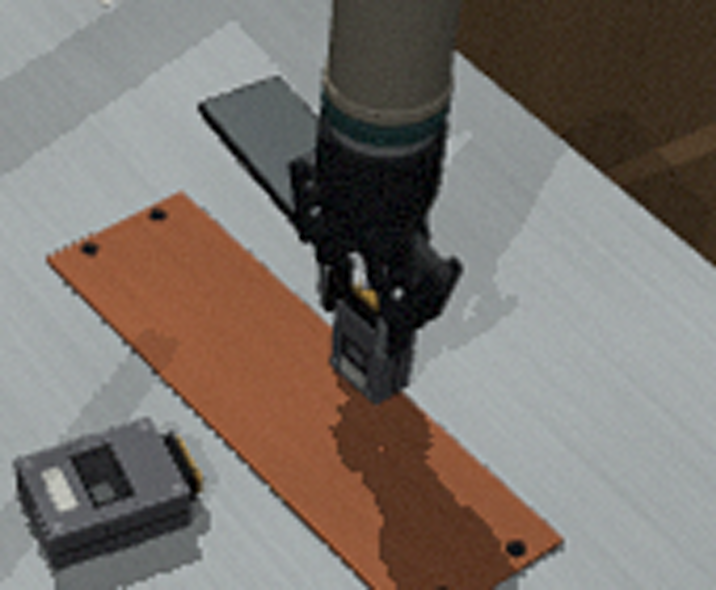

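```bash
python3 tilt.py 360 370 214 231; python3 - <<'E'
from h import *
f=np.load('/tmp/last_side.npz');P=cloud('side',f['d'])
m=(P[...,0]>.62)&(P[...,0]<.72)&(P[...,1]>-.06)&(P[...,1]<.06)&(P[...,2]>.01)&(P[...,2]<.09)
for z in np.arange(.01,.08,.01):
    k=m&(P[...,2]>z)&(P[...,2]<z+.01)
    if k.sum(): print(z.round(3),k.sum(),P[k].min(0).round(3),P[k].max(0).round(3))
E
```

```text
inl 122 170 n [-0.998 -0.031  0.058] theta 86.7 ctr [ 0.6605 -0.0027  0.0387] minmax z 0.0024 0.0748
0.01 49 [ 0.623 -0.035  0.01 ] [0.687 0.02  0.02 ]
0.02 61 [ 0.657 -0.028  0.02 ] [0.69  0.018 0.03 ]
0.03 45 [ 0.657 -0.028  0.03 ] [0.689 0.02  0.039]
0.04 47 [ 0.657 -0.028  0.04 ] [0.692 0.02  0.05 ]
0.05 33 [ 0.652 -0.031  0.05 ] [0.69  0.026 0.06 ]
0.06 66 [ 0.651 -0.039  0.06 ] [0.674 0.028 0.07 ]
0.07 79 [ 0.65 -0.04  0.07] [0.676 0.028 0.08 ]
0.08 46 [ 0.65 -0.04  0.08] [0.672 0.036 0.089]
```

Request:
jog_arm(targets=[[0.04,[0,0,0],0],[0.04,[0,0,0.015],0],[0.04,[0,0,0.015],0],[0.04,[-0.01,0.03,0],0],[0.04,[-0.02,0.04,0],0],[0.04,[-0.02,0.04,0],0],[0.04,[-0.009,0.02,0],0],[0.04,[0,0,0],0],[0.04,[0,0,-0.015],0],[0.04,[0,0,-0.005],0]], force=25)

```text
clock: 27.0
position: [0.6067, 0.1294, 0.0781]
ee_rot: [-0.707, 0.707, 0.02, -0.021]
contact_force: [-0.6, -1.2, -2.2]
width: 0.047
```

```bash
python3 look.py c19.png side 140 280 240 410; python3 - <<'E'
from h import *
f=np.load('/tmp/last_side.npz');P=cloud('side',f['d'])
m=(P[...,0]>.57)&(P[...,0]<.67)&(P[...,1]>.08)&(P[...,1]<.18)&(P[...,2]>.01)&(P[...,2]<.09)
for z in np.arange(.01,.08,.01):
    k=m&(P[...,2]>z)&(P[...,2]<z+.01)
    if k.sum(): print(z.round(3),k.sum(),P[k].min(0).round(3),P[k].max(0).round(3))
E
```

```text
t 27.0 pos [0.6067 0.1294 0.0781] jaw [-0.058  0.998 -0.   ] jawyaw 93.32 yax [-0.003 -0.001 -1.   ] F [-0.6  -1.21 -2.23] w 0.047 q [ 0.1   0.48  1.64 -0.    1.03 -1.53]
0.01 24 [0.571 0.099 0.01 ] [0.637 0.145 0.02 ]
0.02 50 [0.597 0.101 0.02 ] [0.631 0.147 0.03 ]
0.03 51 [0.598 0.101 0.031] [0.629 0.15  0.04 ]
0.04 47 [0.599 0.101 0.04 ] [0.631 0.15  0.05 ]
0.05 47 [0.598 0.101 0.05 ] [0.631 0.151 0.059]
0.06 35 [0.593 0.098 0.061] [0.632 0.154 0.07 ]
0.07 70 [0.593 0.088 0.07 ] [0.631 0.165 0.08 ]
0.08 59 [0.593 0.09  0.081] [0.625 0.167 0.09 ]
```

View pics/c19.png

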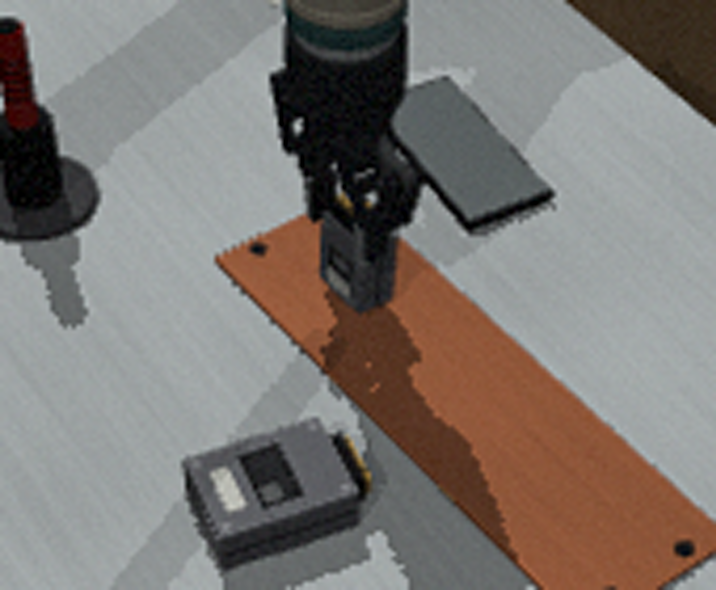

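Request:
jog_arm(targets=[[0.04,[0,0,-0.003],0],[0.04,[0,0,-0.003],0],[0.04,[0,0,-0.003],0],[0.04,[0,0,0],0]])

```text
clock: 27.55
position: [0.6073, 0.1306, 0.0718]
ee_rot: [-0.707, 0.707, 0.021, -0.021]
contact_force: [-1.9, -1.6, 3.5]
width: 0.0468
```

Request:
jog_arm(targets=[[0.047,[0,0,0],0],[0.0476,[0,0,0],0],[0.048,[0,0,0],0],[0.049,[0,0,0],0],[0.06,[0,0,0],0],[0.085,[0,0,0],0],[0.085,[0,0,0],0],[0.085,[0,0,0],0]])

```text
clock: 28.55
position: [0.6071, 0.1309, 0.0707]
ee_rot: [0.707, -0.707, -0.021, 0.021]
contact_force: [0.7, 1.1, 0.4]
width: 0.0853
```

Request:
jog_arm(targets=[[0.085,[0,0,0.02],0],[0.085,[0,0,0.05],0],[0.085,[0,0,0.05],0],[0.085,[-0.05,-0.04,0],0],[0.085,[-0.06,0,0],0],[0.085,[0,0,0],0]])

```text
clock: 29.3
position: [0.4921, 0.0915, 0.1901]
ee_rot: [0.707, -0.707, -0.019, 0.023]
contact_force: [0.2, -0.3, 0.1]
width: 0.0848
```

```bash
python3 look.py c20.png side 120 280 220 410; python3 look.py c20t.png top 120 300 120 390;
```

```text
t 29.3 pos [0.4921 0.0915 0.1901] jaw [-0.059  0.998  0.   ] jawyaw 93.38 yax [-0.006  0.    -1.   ] F [ 0.16 -0.31  0.12] w 0.0848 q [ 0.04  0.21  1.75  0.    1.19 -1.59]
t 29.35 pos [0.4961 0.0917 0.191 ] jaw [-0.059  0.998  0.   ] jawyaw 93.39 yax [-0.001  0.    -1.   ] F [ 0.36 -0.19  0.52] w 0.0852 q [ 0.04  0.21  1.74  0.    1.19 -1.59]
```

View pics/c20.png

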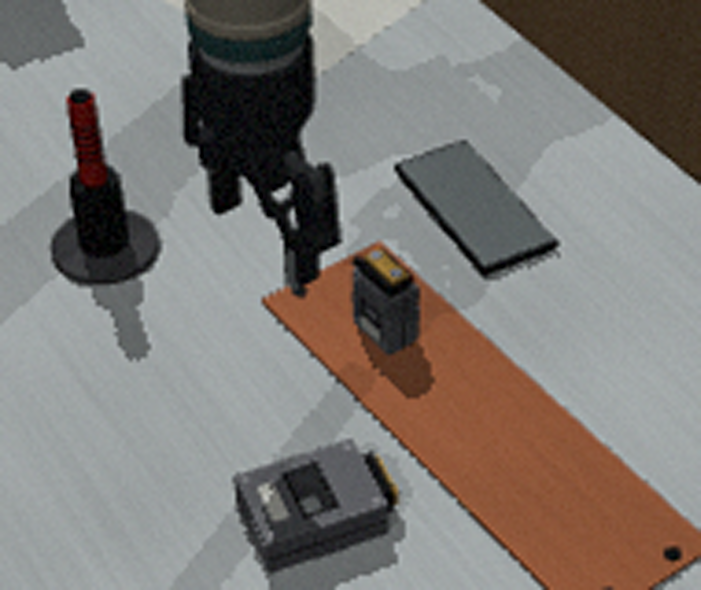

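Request:
jog_arm(targets=[[0.0854,[0.005,-0.03,0],-0.117],[0.0854,[0.007,-0.035,0],-0.117],[0.0854,[0.0075,-0.034,0],0],[0.0854,[0,0,-0.04],0],[0.0854,[0,0,-0.04],0],[0.0854,[0,0,-0.03],0],[0.0854,[0,0,0],0]])

```text
clock: 30.28
position: [0.5178, -0.0072, 0.0787]
ee_rot: [0.705, -0.704, 0.063, -0.06]
contact_force: [-0.4, -0.9, 0.2]
width: 0.0856
```

```bash
python3 look.py c21.png side 180 300 240 390;python3 - <<'E'
import sys;sys.path.insert(0,'/tmp')
from m import *
f=np.load('/tmp/last_side.npz')
comps('side',f,(.38,.56,-.08,.08),.014,.045)
comps('top',np.load('/tmp/last_top.npz'),(.38,.56,-.08,.08),.014,.045)
comps('top',np.load('/tmp/last_top.npz'),(.56,.7,.05,.25),.014,.12)
E
```

```text
t 30.27 pos [ 0.5178 -0.0072  0.0787] jaw [ 0.174  0.985 -0.   ] jawyaw 79.99 yax [-0.004  0.001 -1.   ] F [-0.36 -0.88  0.22] w 0.0856 q [-0.15  0.35  1.87  0.    0.93 -1.54]
side 911 [305. 255.] z 0.0327 0.0363 rect [ 4.74600e-01 -7.00000e-04  7.27000e-02  1.07600e-01  8.02512e+01] [ 0.417 -0.042  0.014] [0.529 0.04  0.039]
top 1194 [305. 255.] z 0.0346 0.0391 rect [4.75100e-01 2.70000e-03 6.82000e-02 1.07400e-01 7.99733e+01] [ 0.418 -0.036  0.014] [0.53  0.045 0.043]
```

View pics/c21.png

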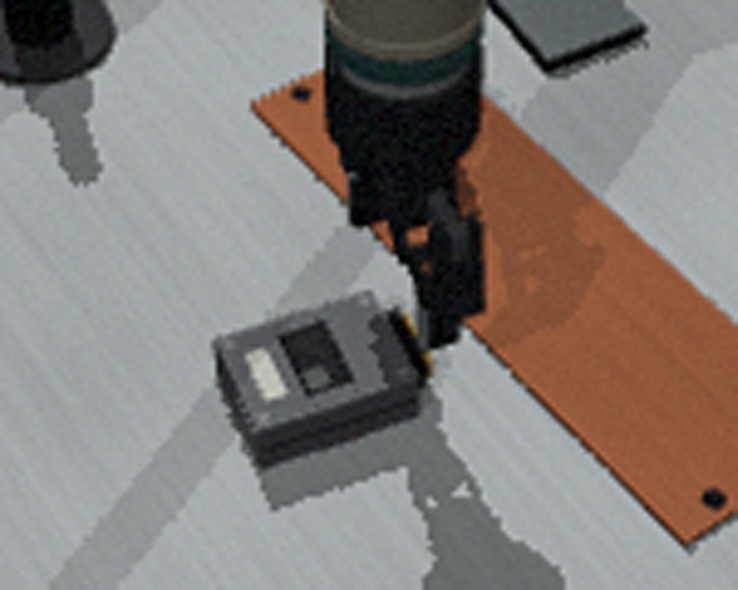

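Request:
jog_arm(targets=[[0.0854,[0,0,-0.025],0],[0.0854,[0,0,-0.016],0],[0.0854,[0,0,0],0],[0.066,[0,0,0],0],[0.066,[0,0,0],0],[0.066,[0,0,0],0],[0.066,[0,0,0],0],[0.066,[0,0,0.01],0],[0.066,[0,0,0.01],0],[0.066,[0,0,0],0]], force=20)

```text
clock: 31.58
position: [0.5182, -0.0075, 0.0606]
ee_rot: [-0.704, 0.705, -0.061, 0.062]
contact_force: [0.8, -0.2, -1.6]
width: 0.0661
```

```bash
python3 look.py c22.png side 180 300 240 390
```

```text
t 31.57 pos [ 0.5182 -0.0075  0.0606] jaw [ 0.174  0.985 -0.   ] jawyaw 80.0 yax [ 0.002 -0.    -1.   ] F [ 0.76 -0.24 -1.64] w 0.0661 q [-0.15  0.37  1.89 -0.    0.88 -1.54]
```

View pics/c22.png

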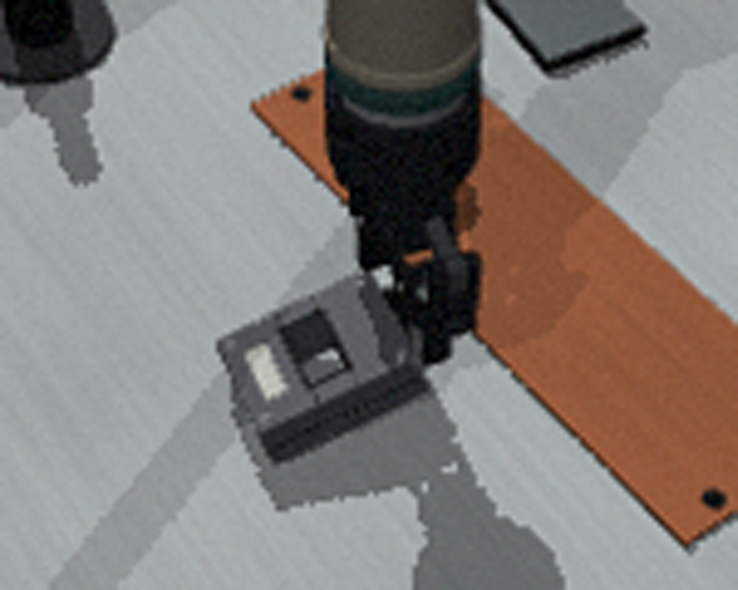

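Request:
jog_arm(targets=[[0.066,[-0.005,0.001,0.008],0],[0.066,[-0.006,0.001,0.008],0],[0.066,[-0.0065,0.001,0.007],0],[0.066,[-0.007,0.0012,0.006],0],[0.066,[0,0,0],0]])

```text
clock: 32.25
position: [0.4924, -0.0028, 0.0892]
ee_rot: [0.704, -0.704, 0.062, -0.062]
contact_force: [-0.2, 0.8, -3.3]
width: 0.0661
```

```bash
python3 look.py c23.png side 180 300 240 390
```

```text
t 32.25 pos [ 0.4924 -0.0028  0.0892] jaw [0.174 0.985 0.   ] jawyaw 79.99 yax [-0.  0. -1.] F [-0.22  0.83 -3.33] w 0.0661 q [-0.15  0.3   1.91  0.    0.93 -1.54]
```

View pics/c23.png

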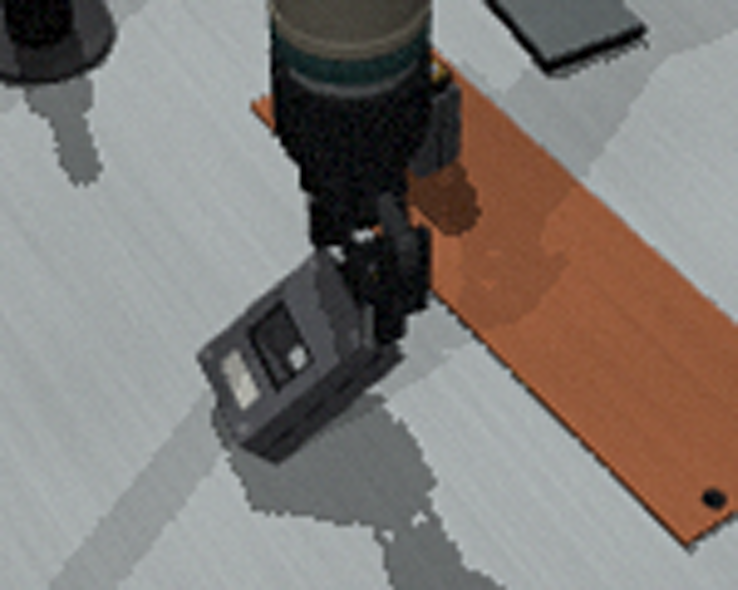

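Request:
jog_arm(targets=[[0.066,[-0.0085,0.0015,0.006],0],[0.066,[-0.0085,0.0015,0.0055],0],[0.066,[-0.009,0.0016,0.0035],0],[0.066,[-0.009,0.0016,0.0025],0],[0.066,[0,0,0],0]])

```text
clock: 32.92
position: [0.4576, 0.0033, 0.1066]
ee_rot: [0.704, -0.704, 0.062, -0.062]
contact_force: [-0.1, 0.7, -5.4]
width: 0.0654
```

```bash
python3 look.py c24.png side 180 300 240 390
```

```text
t 32.92 pos [0.4576 0.0033 0.1066] jaw [0.174 0.985 0.   ] jawyaw 79.99 yax [ 0.  0. -1.] F [-0.1   0.69 -5.42] w 0.0654 q [-0.15  0.23  1.96  0.    0.95 -1.54]
```

View pics/c24.png

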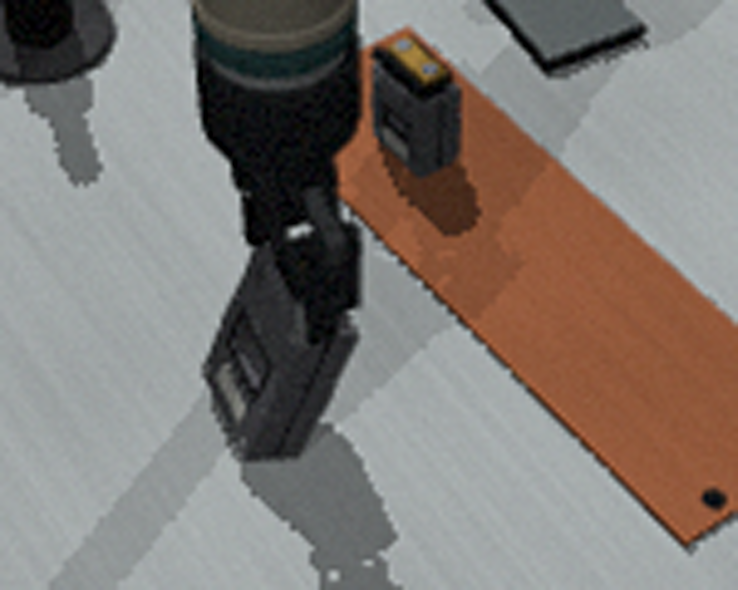

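```bash
python3 tilt.py 283 300 235 268;  python3 - <<'E'
from h import *
f=np.load('/tmp/last_side.npz');P=cloud('side',f['d'])
m=(P[...,0]>.37)&(P[...,0]<.5)&(P[...,1]>-.06)&(P[...,1]<.07)&(P[...,2]>.008)&(P[...,2]<.12)
for z in np.arange(.0,.11,.01):
    k=m&(P[...,2]>z)&(P[...,2]<z+.01)
    if k.sum(): print(z.round(3),k.sum(),P[k].min(0).round(3),P[k].max(0).round(3))
E
```

```text
inl 347 561 n [-0.904  0.17   0.391] theta 67.0 ctr [0.433  0.0045 0.0581] minmax z -0.0012 0.0981
0.0 5 [ 0.419 -0.028  0.008] [ 0.438 -0.024  0.01 ]
0.01 63 [ 0.409 -0.03   0.01 ] [0.447 0.04  0.02 ]
0.02 81 [ 0.412 -0.033  0.02 ] [0.449 0.04  0.03 ]
0.03 92 [ 0.417 -0.032  0.03 ] [0.455 0.041 0.04 ]
0.04 115 [ 0.419 -0.033  0.04 ] [0.457 0.039 0.05 ]
0.05 61 [ 0.422 -0.034  0.05 ] [0.461 0.039 0.059]
0.06 78 [ 0.428 -0.034  0.06 ] [0.466 0.04  0.07 ]
0.07 89 [ 0.433 -0.036  0.07 ] [0.47  0.037 0.08 ]
0.08 96 [ 0.436 -0.036  0.08 ] [0.477 0.038 0.09 ]
0.09 87 [ 0.439 -0.035  0.09 ] [0.462 0.037 0.1  ]
0.1 36 [ 0.44  -0.044  0.1  ] [0.474 0.043 0.109]
```

Request:
jog_arm(targets=[[0.06,[0,0,0],0],[0.06,[0,0,0.01],0],[0.06,[0,0,0.02],0],[0.06,[0.03,-0.008,0],0.06],[0.06,[0.04,-0.009,0],0.06],[0.06,[0.05,-0.009,0],0.06],[0.06,[0.05,-0.009,0],0.054],[0.06,[0.05,-0.009,0],0],[0.06,[0.0325,-0.009,0],0],[0.06,[0,0,0],0]], force=30)

```text
clock: 34.22
position: [0.7134, -0.0508, 0.1362]
ee_rot: [-0.707, 0.707, 0.021, -0.02]
contact_force: [-0.1, -0.4, 1.1]
width: 0.0604
```

```bash
python3 look.py c25.png side 130 290 310 510;  python3 - <<'E'
from h import *
f=np.load('/tmp/last_side.npz');P=cloud('side',f['d'])
m=(P[...,0]>.63)&(P[...,0]<.75)&(P[...,1]>-.11)&(P[...,1]<.01)&(P[...,2]>.01)&(P[...,2]<.14)
for z in np.arange(.0,.13,.01):
    k=m&(P[...,2]>z)&(P[...,2]<z+.01)
    if k.sum(): print(z.round(3),k.sum(),P[k].min(0).round(3),P[k].max(0).round(3))
E
```

```text
t 34.23 pos [ 0.7134 -0.0508  0.1362] jaw [-0.059  0.998 -0.   ] jawyaw 93.36 yax [ 0.002 -0.    -1.   ] F [-0.14 -0.41  1.14] w 0.0604 q [-0.17  0.55  1.34  0.    1.25 -1.8 ]
0.01 3 [ 0.655 -0.041  0.01 ] [ 0.68  -0.025  0.01 ]
0.12 18 [ 0.7   -0.089  0.125] [ 0.72  -0.011  0.13 ]
```

View pics/c25.png

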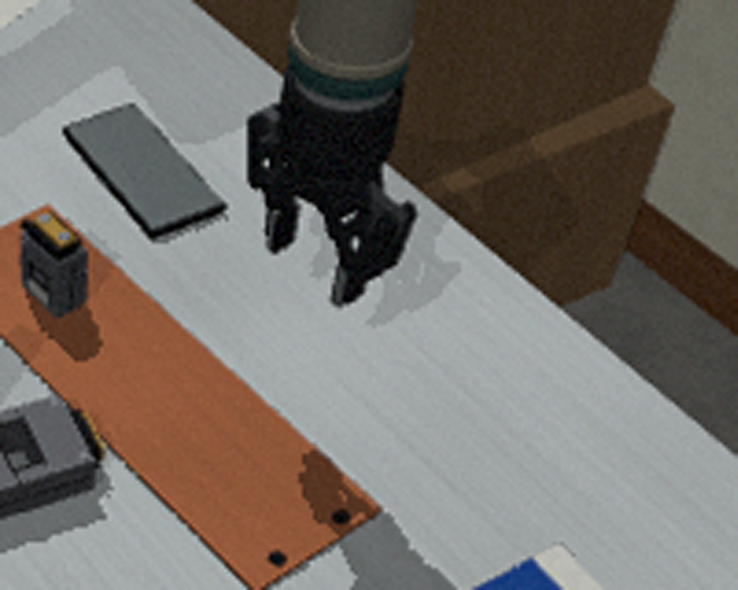

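Request:
jog_arm(targets=[[0.0854,[-0.04,0.02,0.03],-0.06],[0.0854,[-0.05,0.02,0],-0.06],[0.0854,[-0.05,0.02,0],-0.06],[0.0854,[-0.04,0,0],-0.054],[0.0854,[0,0,0],0]])

```text
clock: 34.9
position: [0.5259, 0.0111, 0.1669]
ee_rot: [0.705, -0.704, 0.063, -0.06]
contact_force: [-0.4, -0.3, -0.4]
width: 0.0855
```

```bash
python3 look.py c26.png side 130 290 210 410;python3 look.py c26t.png top 130 310 200 410;python3 - <<'E'
import sys;sys.path.insert(0,'/tmp')
from m import *
for c in ['side','top']: comps(c,np.load(f'/tmp/last_{c}.npz'),(.35,.56,-.1,.1),.014,.05)
E
```

```text
t 34.9 pos [0.5259 0.0111 0.1669] jaw [ 0.173  0.985 -0.   ] jawyaw 80.03 yax [-0.003  0.    -1.   ] F [-0.42 -0.29 -0.38] w 0.0855 q [-0.11  0.26  1.74  0.    1.14 -1.51]
t 34.95 pos [0.5288 0.0107 0.1673] jaw [0.173 0.985 0.   ] jawyaw 80.02 yax [ 0.001  0.    -1.   ] F [0.33 0.49 0.29] w 0.0856 q [-0.11  0.27  1.73  0.    1.14 -1.51]
side 907 [316. 252.] z 0.0328 0.0363 rect [ 5.02100e-01 -9.90000e-03  7.19000e-02  1.07900e-01  7.94027e+01] [ 0.443 -0.052  0.014] [0.557 0.033 0.039]
top 601 [303. 248.] z 0.035 0.0393 rect [4.93300e-01 5.70000e-03 4.88000e-02 8.56000e-02 7.99068e+01] [ 0.447 -0.019  0.014] [0.534 0.036 0.043]
```

View pics/c26.png

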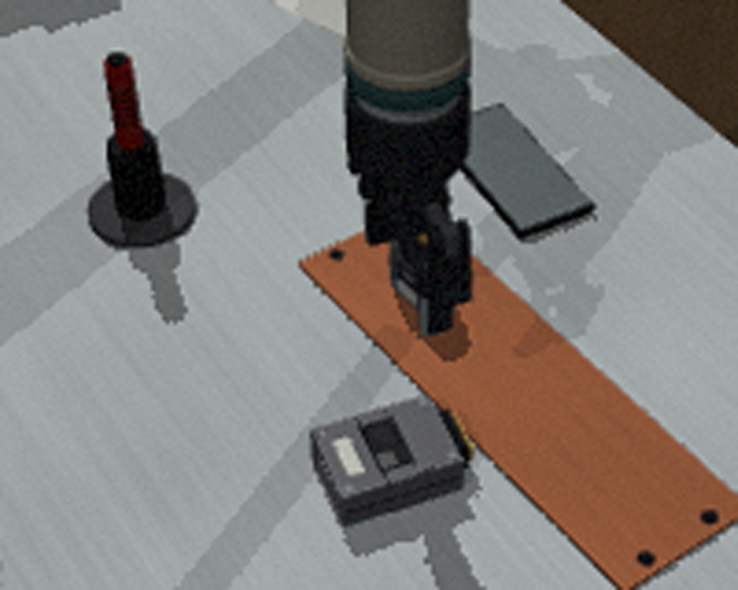

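View pics/c26t.png

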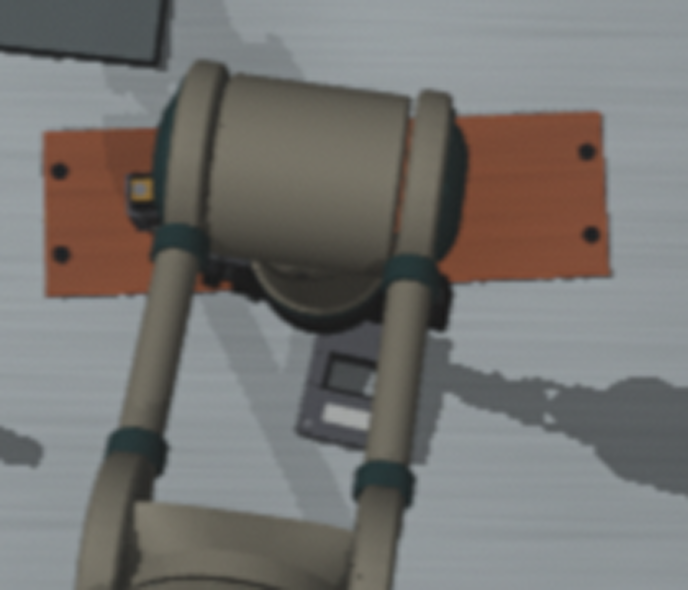

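Request:
jog_arm(targets=[[0.0854,[0.009,-0.02,0],0],[0.0854,[0.0015,-0.0065,-0.03],0],[0.0854,[0,0,-0.04],0],[0.0854,[0,0,-0.035],0],[0.0854,[0,0,-0.015],0],[0.0854,[0,0,-0.009],0],[0.0854,[0,0,0],0],[0.0854,[0,0,0],0]])

```text
clock: 36.0
position: [0.5423, -0.0166, 0.0383]
ee_rot: [-0.704, 0.704, -0.061, 0.063]
contact_force: [-0.7, -0.2, -0.8]
width: 0.0855
```

```bash
python3 look.py c27.png side 180 300 260 410
```

```text
t 36.0 pos [ 0.5423 -0.0166  0.0383] jaw [0.174 0.985 0.   ] jawyaw 79.99 yax [ 0.002 -0.    -1.   ] F [-0.66 -0.17 -0.75] w 0.0855 q [-0.16  0.43  1.87  0.    0.85 -1.56]
```

View pics/c27.png

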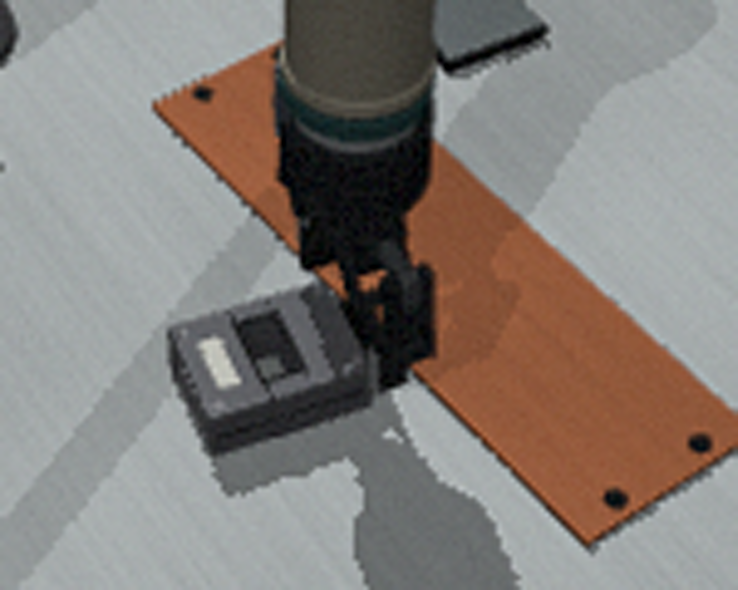

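Request:
jog_arm(targets=[[0.0854,[-0.008,0.0014,-0.003],0],[0.0854,[0,0,0],0],[0.064,[0,0,0],0],[0.064,[0,0,0],0],[0.064,[0,0,0],0],[0.064,[0,0,0],0],[0.064,[0,0,0],0]], force=20)

```text
clock: 36.92
position: [0.5335, -0.0146, 0.0348]
ee_rot: [0.705, -0.704, 0.062, -0.062]
contact_force: [-1.5, 1.8, 5.7]
width: 0.0673
```

Request:
jog_arm(targets=[[0.064,[0,0,0.01],0],[0.064,[0,0,0.01],0],[0.0668,[0,0,0],0],[0.067,[0,0,0],0],[0.0672,[0,0,0],0],[0.0672,[0,0,0],0]])

```text
clock: 37.67
position: [0.533, -0.0149, 0.054]
ee_rot: [0.704, -0.704, 0.062, -0.061]
contact_force: [0.5, -0.3, -4.4]
width: 0.0671
```

```bash
python3 look.py c28.png side 180 300 260 410
```

```text
t 37.67 pos [ 0.533  -0.0149  0.054 ] jaw [0.174 0.985 0.   ] jawyaw 79.99 yax [-0.001  0.    -1.   ] F [ 0.5  -0.28 -4.37] w 0.0671 q [-0.16  0.4   1.87  0.    0.88 -1.55]
```

View pics/c28.png

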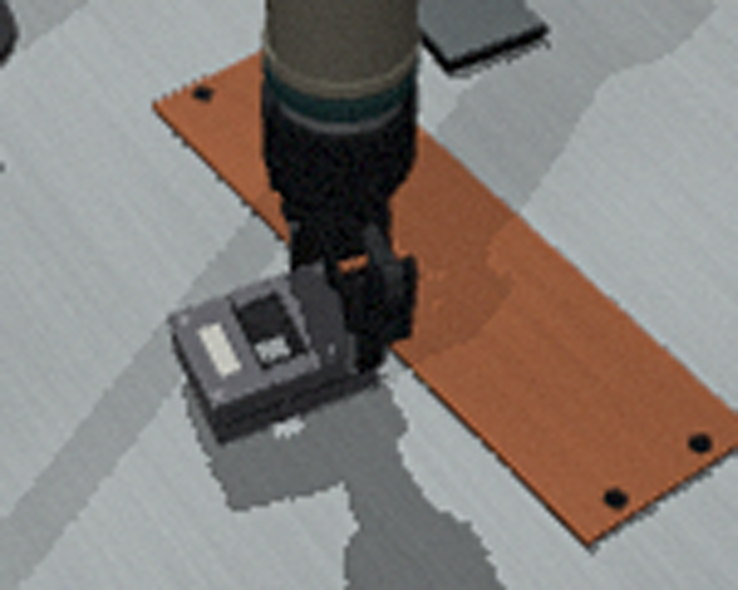

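Held flat. Loosen in tiny steps.

Request:
jog_arm(targets=[[0.0673,[0,0,0],0],[0.0674,[0,0,0],0],[0.0675,[0,0,0],0],[0.0676,[0,0,0],0],[0.0676,[0,0,0],0]])

```text
clock: 38.35
position: [0.5332, -0.0149, 0.0543]
ee_rot: [0.704, -0.704, 0.062, -0.062]
contact_force: [-0.3, -0.0, -4.4]
width: 0.0674
```

```bash
python3 look.py c29.png side 180 300 260 410
```

```text
t 38.35 pos [ 0.5332 -0.0149  0.0543] jaw [0.174 0.985 0.   ] jawyaw 79.98 yax [-0.  0. -1.] F [-0.32 -0.02 -4.44] w 0.0674 q [-0.16  0.4   1.87  0.    0.88 -1.55]
```

View pics/c29.png

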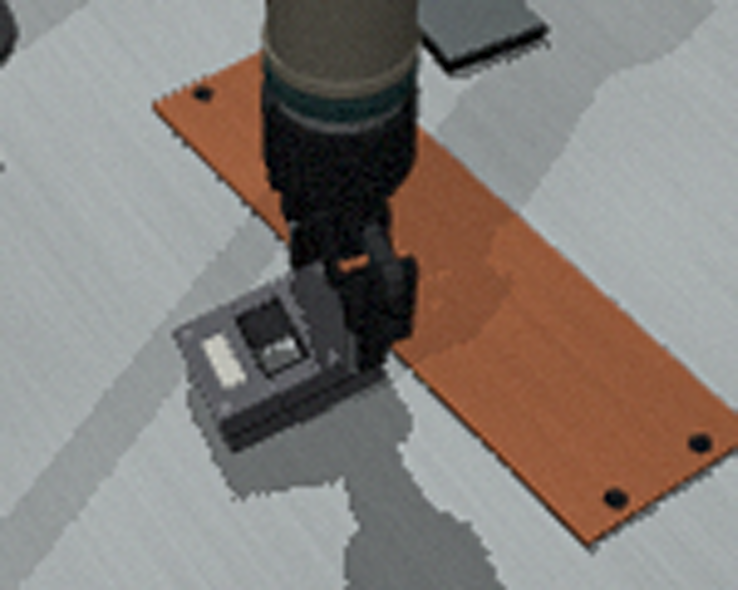

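Request:
jog_arm(targets=[[0.0676,[-0.003,0.0005,0.008],0],[0.0676,[-0.004,0.0007,0.008],0],[0.0676,[-0.0055,0.001,0.0068],0],[0.0676,[-0.0057,0.001,0.0064],0],[0.0676,[0,0,0],0]])

```text
clock: 39.02
position: [0.5148, -0.0117, 0.0842]
ee_rot: [0.704, -0.704, 0.061, -0.062]
contact_force: [-0.1, 0.7, -3.8]
width: 0.0678
```

```bash
python3 look.py c30.png side 180 300 260 410
```

```text
t 39.02 pos [ 0.5148 -0.0117  0.0842] jaw [0.174 0.985 0.   ] jawyaw 79.99 yax [ 0.001 -0.    -1.   ] F [-0.05  0.71 -3.76] w 0.0678 q [-0.16  0.34  1.87  0.    0.93 -1.55]
```

View pics/c30.png

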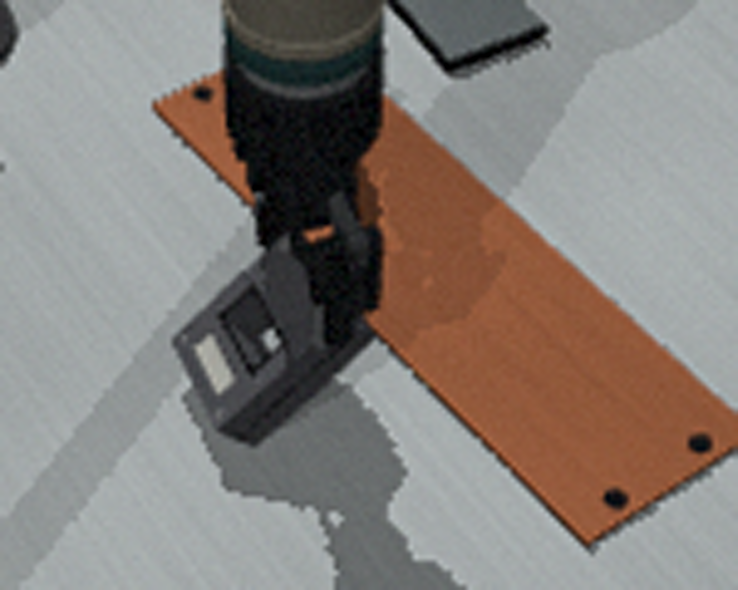

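Request:
jog_arm(targets=[[0.0676,[-0.0065,0.0011,0.0058],0],[0.0676,[-0.007,0.0012,0.005],0],[0.0676,[-0.0075,0.0013,0.004],0],[0.0676,[-0.0078,0.0013,0.0035],0],[0.0676,[0,0,0],0]])

```text
clock: 39.7
position: [0.4852, -0.0066, 0.102]
ee_rot: [0.704, -0.704, 0.062, -0.061]
contact_force: [-0.2, 0.7, -4.5]
width: 0.0676
```

```bash
python3 look.py c31.png side 180 300 240 390;  python3 - <<'E'
from h import *
f=np.load('/tmp/last_side.npz');P=cloud('side',f['d'])
m=(P[...,0]>.4)&(P[...,0]<.55)&(P[...,1]>-.08)&(P[...,1]<.07)&(P[...,2]>.01)&(P[...,2]<.12)
for z in np.arange(.0,.11,.01):
    k=m&(P[...,2]>z)&(P[...,2]<z+.01)
    if k.sum(): print(z.round(3),k.sum(),P[k].min(0).round(3),P[k].max(0).round(3))
E
```

```text
t 39.7 pos [ 0.4852 -0.0066  0.102 ] jaw [0.174 0.985 0.   ] jawyaw 79.99 yax [-0.001  0.    -1.   ] F [-0.16  0.75 -4.5 ] w 0.0676 q [-0.16  0.28  1.91  0.    0.95 -1.55]
0.01 39 [ 0.446 -0.042  0.01 ] [0.48  0.025 0.02 ]
0.02 87 [ 0.445 -0.042  0.02 ] [0.485 0.03  0.03 ]
0.03 84 [ 0.45  -0.043  0.03 ] [0.491 0.03  0.04 ]
0.04 139 [ 0.455 -0.044  0.04 ] [0.494 0.03  0.05 ]
0.05 73 [ 0.459 -0.045  0.05 ] [0.498 0.028 0.06 ]
0.06 70 [ 0.464 -0.045  0.06 ] [0.502 0.027 0.07 ]
0.07 91 [ 0.47  -0.047  0.07 ] [0.505 0.027 0.08 ]
0.08 77 [ 0.474 -0.048  0.08 ] [0.514 0.026 0.09 ]
0.09 61 [ 0.468 -0.053  0.09 ] [0.509 0.032 0.1  ]
0.1 38 [ 0.467 -0.055  0.1  ] [0.505 0.029 0.11 ]
```

View pics/c31.png

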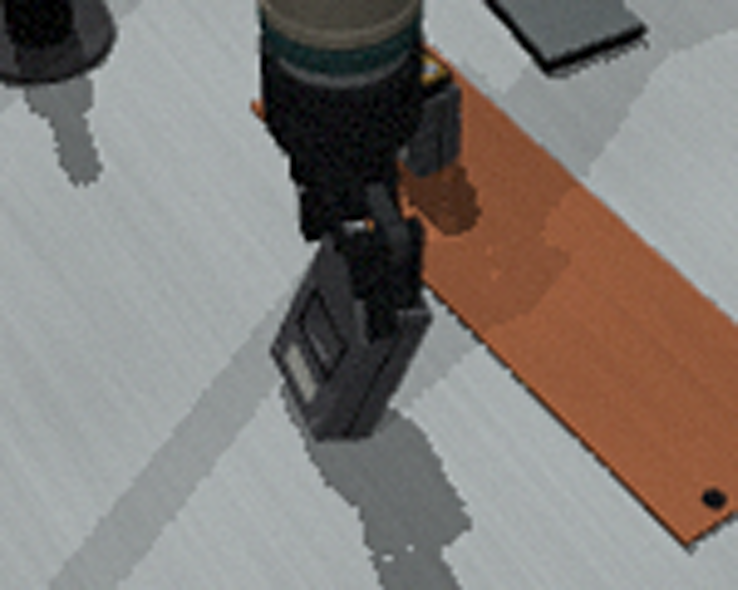

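Request:
jog_arm(targets=[[0.064,[0,0,0],0],[0.064,[0,0,0],0],[0.064,[0,0,0.01],0],[0.064,[0,0,0.01],0],[0.064,[0,0,0.005],0]], force=25)

```text
clock: 40.38
position: [0.487, -0.007, 0.128]
ee_rot: [-0.704, 0.704, -0.061, 0.062]
contact_force: [-0.4, 0.0, -4.2]
width: 0.0665
```

```bash
python3 look.py c32.png side 180 300 240 390
```

```text
t 40.38 pos [ 0.487 -0.007  0.128] jaw [0.174 0.985 0.   ] jawyaw 79.98 yax [ 0.002 -0.    -1.   ] F [-0.42  0.05 -4.18] w 0.0665 q [-0.16  0.25  1.87  0.    1.02 -1.55]
```

View pics/c32.png

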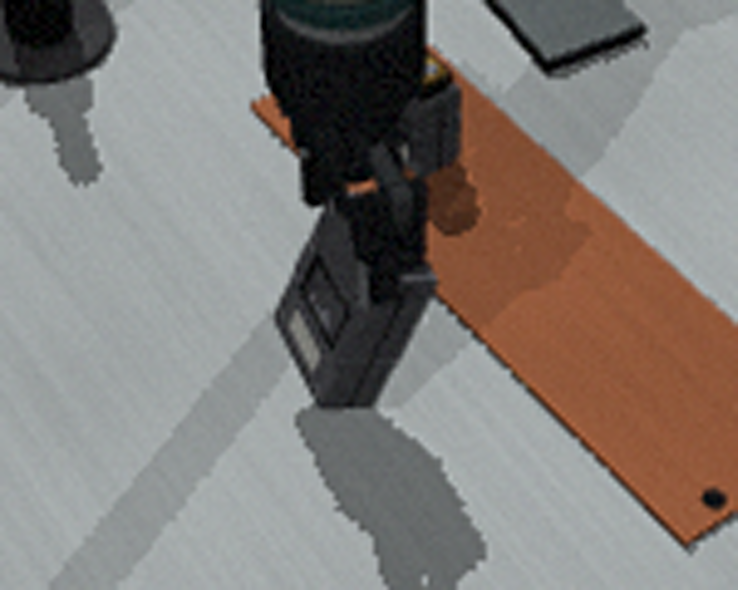

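Request:
jog_arm(targets=[[0.0658,[0.015,-0.004,0],0.04],[0.0658,[0.025,-0.006,0],0.05],[0.0658,[0.03,-0.006,0],0.05],[0.0658,[0.03,-0.006,0],0.05],[0.0658,[0.03,-0.006,0],0.044],[0.0658,[0.03,-0.006,0],0],[0.0658,[0.03,-0.005,0],0],[0.0658,[0.02,-0.004,0],0],[0.0658,[0.0085,0,0],0],[0.0658,[0,0,0],0]])

```text
clock: 41.68
position: [0.7045, -0.0496, 0.1262]
ee_rot: [0.707, -0.707, -0.021, 0.021]
contact_force: [-0.1, 0.2, -4.9]
width: 0.0666
```

```bash
python3 look.py c33.png side 130 290 310 510;  python3 - <<'E'
from h import *
f=np.load('/tmp/last_side.npz');P=cloud('side',f['d'])
m=(P[...,0]>.64)&(P[...,0]<.75)&(P[...,1]>-.11)&(P[...,1]<.01)&(P[...,2]>.01)&(P[...,2]<.14)
for z in np.arange(.0,.12,.01):
    k=m&(P[...,2]>z)&(P[...,2]<z+.01)
    if k.sum(): print(z.round(3),k.sum(),P[k].min(0).round(3),P[k].max(0).round(3))
E
```

```text
t 41.67 pos [ 0.7045 -0.0496  0.1262] jaw [-0.059  0.998  0.001] jawyaw 93.4 yax [-0.001  0.    -1.   ] F [-0.07  0.15 -4.89] w 0.0666 q [-0.17  0.55  1.37  0.    1.22 -1.8 ]
0.01 3 [ 0.645 -0.085  0.01 ] [ 0.68  -0.039  0.01 ]
0.02 1 [ 0.697 -0.084  0.03 ] [ 0.697 -0.084  0.03 ]
0.03 12 [ 0.67  -0.086  0.031] [ 0.702 -0.034  0.04 ]
0.04 80 [ 0.668 -0.088  0.04 ] [ 0.709 -0.018  0.05 ]
0.05 116 [ 0.67  -0.087  0.05 ] [ 0.715 -0.018  0.06 ]
0.06 150 [ 0.675 -0.086  0.06 ] [ 0.717 -0.019  0.07 ]
0.07 101 [ 0.68  -0.087  0.07 ] [ 0.726 -0.019  0.08 ]
0.08 62 [ 0.683 -0.087  0.08 ] [ 0.726 -0.017  0.09 ]
0.09 96 [ 0.689 -0.086  0.09 ] [ 0.732 -0.018  0.1  ]
0.1 98 [ 0.694 -0.086  0.1  ] [ 0.736 -0.018  0.11 ]
0.11 91 [ 0.692 -0.091  0.11 ] [ 0.736 -0.012  0.12 ]
```

View pics/c33.png

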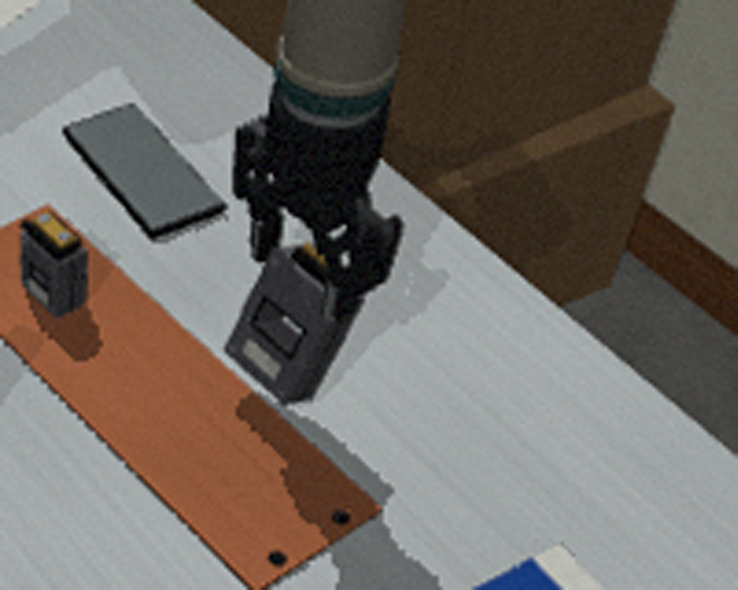

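Request:
jog_arm(targets=[[0.0658,[0,0,-0.015],0],[0.0658,[0,0,-0.012],0],[0.0658,[-0.006,0,0],0],[0.0658,[-0.006,0,0],0],[0.0658,[-0.006,0,0.0005],0],[0.0658,[-0.006,0,0],0],[0.0658,[-0.006,0,-0.0005],0],[0.0658,[0,0,0],0]])

```text
clock: 42.72
position: [0.6747, -0.0505, 0.1006]
ee_rot: [-0.706, 0.707, 0.021, -0.02]
contact_force: [2.4, -2.7, 1.1]
width: 0.0667
```

```bash
python3 look.py c34.png side 130 290 310 510;  python3 - <<'E'
from h import *
f=np.load('/tmp/last_side.npz');P=cloud('side',f['d'])
m=(P[...,0]>.62)&(P[...,0]<.75)&(P[...,1]>-.11)&(P[...,1]<.01)&(P[...,2]>.01)&(P[...,2]<.14)
for z in np.arange(.0,.12,.01):
    k=m&(P[...,2]>z)&(P[...,2]<z+.01)
    if k.sum(): print(z.round(3),k.sum(),P[k].min(0).round(3),P[k].max(0).round(3))
E
```

```text
t 42.73 pos [ 0.6747 -0.0505  0.1006] jaw [-0.059  0.998 -0.001] jawyaw 93.38 yax [ 0.001 -0.001 -1.   ] F [ 2.39 -2.74  1.07] w 0.0667 q [-0.18  0.53  1.48 -0.    1.13 -1.81]
0.01 70 [ 0.664 -0.087  0.01 ] [ 0.7   -0.019  0.02 ]
0.02 71 [ 0.663 -0.088  0.02 ] [ 0.703 -0.019  0.03 ]
0.03 92 [ 0.665 -0.088  0.03 ] [ 0.705 -0.015  0.04 ]
0.04 100 [ 0.667 -0.087  0.04 ] [ 0.704 -0.02   0.05 ]
0.05 49 [ 0.668 -0.086  0.05 ] [ 0.707 -0.018  0.06 ]
0.06 69 [ 0.668 -0.087  0.06 ] [ 0.71  -0.019  0.07 ]
0.07 78 [ 0.67  -0.087  0.07 ] [ 0.709 -0.018  0.08 ]
0.08 50 [ 0.667 -0.087  0.08 ] [ 0.71  -0.017  0.089]
0.09 114 [ 0.661 -0.096  0.09 ] [ 0.708 -0.008  0.1  ]
0.1 98 [ 0.66  -0.099  0.1  ] [ 0.7   -0.005  0.11 ]
0.11 58 [ 0.66 -0.1   0.11] [ 0.701 -0.004  0.12 ]
```

View pics/c34.png

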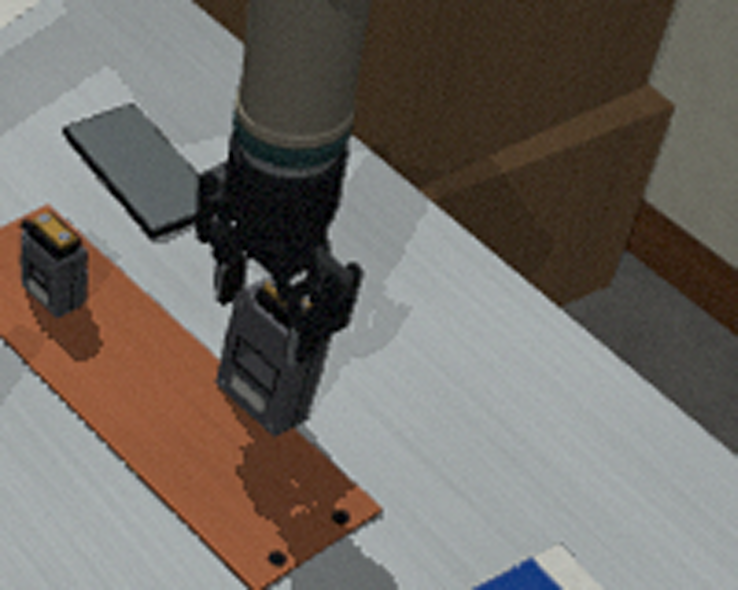

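Request:
jog_arm(targets=[[0.0658,[-0.004,0,-0.001],0],[0.0658,[-0.004,0,-0.001],0],[0.0658,[0,0,0],0]])

```text
clock: 43.15
position: [0.6677, -0.0508, 0.0996]
ee_rot: [-0.706, 0.707, 0.022, -0.02]
contact_force: [1.0, -4.1, 6.3]
width: 0.0668
```

```bash
python3 look.py c35.png side 130 290 310 510;  python3 - <<'E'
from h import *
f=np.load('/tmp/last_side.npz');P=cloud('side',f['d'])
m=(P[...,0]>.62)&(P[...,0]<.75)&(P[...,1]>-.11)&(P[...,1]<.01)&(P[...,2]>.01)&(P[...,2]<.14)
for z in np.arange(.0,.12,.01):
    k=m&(P[...,2]>z)&(P[...,2]<z+.01)
    if k.sum(): print(z.round(3),k.sum(),P[k].min(0).round(3),P[k].max(0).round(3))
E
```

```text
t 43.15 pos [ 0.6677 -0.0508  0.0996] jaw [-0.059  0.998 -0.002] jawyaw 93.4 yax [ 0.003 -0.002 -1.   ] F [ 1.04 -4.14  6.26] w 0.0668 q [-0.18  0.52  1.5  -0.    1.12 -1.81]
0.01 67 [ 0.656 -0.088  0.01 ] [0.701 0.007 0.02 ]
0.02 66 [ 0.662 -0.088  0.02 ] [ 0.7  -0.02  0.03]
0.03 90 [ 0.663 -0.089  0.03 ] [ 0.7   -0.021  0.04 ]
0.04 83 [ 0.664 -0.087  0.04 ] [ 0.703 -0.02   0.05 ]
0.05 44 [ 0.665 -0.088  0.05 ] [ 0.703 -0.018  0.06 ]
0.06 69 [ 0.665 -0.088  0.06 ] [ 0.702 -0.019  0.07 ]
0.07 70 [ 0.666 -0.087  0.07 ] [ 0.705 -0.019  0.079]
0.08 48 [ 0.665 -0.085  0.08 ] [ 0.703 -0.02   0.09 ]
0.09 108 [ 0.653 -0.097  0.09 ] [ 0.7   -0.009  0.1  ]
0.1 96 [ 0.654 -0.1    0.1  ] [ 0.696 -0.004  0.11 ]
0.11 59 [ 0.652 -0.101  0.11 ] [ 0.694 -0.004  0.12 ]
```

Request:
jog_arm(targets=[[0.0658,[0,0,0.01],0],[0.0658,[0,0,0.008],0],[0.0658,[-0.015,0,0],0],[0.0658,[-0.02,0,0],0],[0.0658,[-0.015,0,0],0],[0.0658,[-0.006,0,0],0],[0.0658,[0,0,0],0],[0.0658,[0,0,-0.006],0],[0.0658,[0,0,-0.003],0],[0.0658,[0,0,0],0]])

```text
clock: 44.45
position: [0.6107, -0.0498, 0.1061]
ee_rot: [0.707, -0.707, -0.021, 0.021]
contact_force: [-0.1, -0.7, -4.5]
width: 0.0668
```

```bash
python3 look.py c36.png side 130 290 280 480;  python3 - <<'E'
from h import *
f=np.load('/tmp/last_side.npz');P=cloud('side',f['d'])
m=(P[...,0]>.58)&(P[...,0]<.7)&(P[...,1]>-.11)&(P[...,1]<.01)&(P[...,2]>.01)&(P[...,2]<.14)
for z in np.arange(.0,.12,.01):
    k=m&(P[...,2]>z)&(P[...,2]<z+.01)
    if k.sum(): print(z.round(3),k.sum(),P[k].min(0).round(3),P[k].max(0).round(3))
E
```

```text
t 44.45 pos [ 0.6107 -0.0498  0.1061] jaw [-0.059  0.998  0.   ] jawyaw 93.39 yax [-0.001  0.    -1.   ] F [-0.15 -0.71 -4.46] w 0.0668 q [-0.19  0.44  1.63  0.    1.08 -1.83]
0.01 38 [ 0.594 -0.086  0.01 ] [ 0.633 -0.02   0.02 ]
0.02 83 [ 0.594 -0.086  0.02 ] [ 0.634 -0.018  0.03 ]
0.03 80 [ 0.596 -0.087  0.03 ] [ 0.633 -0.019  0.04 ]
0.04 133 [ 0.597 -0.087  0.04 ] [ 0.639 -0.015  0.05 ]
0.05 63 [ 0.599 -0.087  0.05 ] [ 0.639 -0.019  0.06 ]
0.06 56 [ 0.602 -0.087  0.06 ] [ 0.641 -0.018  0.07 ]
0.07 81 [ 0.603 -0.086  0.07 ] [ 0.642 -0.018  0.08 ]
0.08 76 [ 0.605 -0.085  0.08 ] [ 0.645 -0.017  0.09 ]
0.09 68 [ 0.598 -0.09   0.09 ] [ 0.647 -0.014  0.1  ]
0.1 113 [ 0.597 -0.098  0.1  ] [ 0.635 -0.004  0.11 ]
0.11 79 [ 0.595 -0.098  0.11 ] [ 0.639 -0.004  0.12 ]
```

View pics/c36.png

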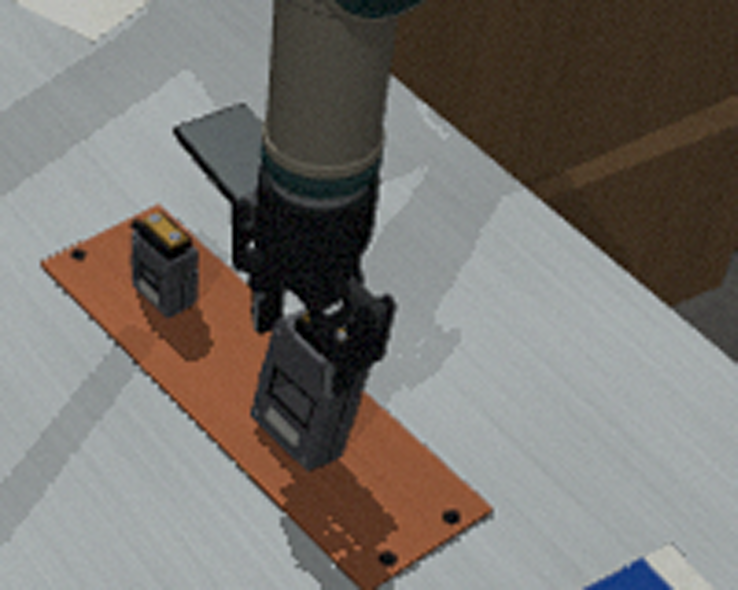

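Request:
jog_arm(targets=[[0.0658,[0,0,-0.003],0],[0.0658,[0,0,-0.003],0],[0.0658,[-0.001,0,-0.002],0],[0.0658,[0,0,0],0]])

```text
clock: 45.0
position: [0.612, -0.05, 0.1029]
ee_rot: [-0.707, 0.707, 0.023, -0.019]
contact_force: [-2.4, 0.6, 12.0]
width: 0.0668
```

```bash
cat > slope.py <<'E'
from h import *
import sys
x0,x1,y0,y1=map(float,sys.argv[1:5])
f=np.load('/tmp/last_side.npz');P=cloud('side',f['d'])
m=(P[...,0]>x0)&(P[...,0]<x1)&(P[...,1]>y0)&(P[...,1]<y1)&(P[...,2]>.01)&(P[...,2]<.14)
for z in np.arange(.0,.12,.01):
    k=m&(P[...,2]>z)&(P[...,2]<z+.01)
    if k.sum(): print(z.round(3),k.sum(),P[k].min(0).round(3),P[k].max(0).round(3))
E
python3 look.py c37.png side 130 290 280 480; python3 slope.py .58 .7 -.11 .01
```

```text
t 45.0 pos [ 0.612  -0.05    0.1029] jaw [-0.059  0.998 -0.001] jawyaw 93.38 yax [ 0.007 -0.001 -1.   ] F [-2.45  0.56 12.01] w 0.0668 q [-0.2   0.44  1.63  0.    1.06 -1.83]
0.01 59 [ 0.595 -0.088  0.01 ] [ 0.632 -0.02   0.02 ]
0.02 74 [ 0.596 -0.088  0.02 ] [ 0.634 -0.021  0.03 ]
0.03 90 [ 0.597 -0.087  0.03 ] [ 0.635 -0.02   0.04 ]
0.04 131 [ 0.6   -0.087  0.04 ] [ 0.639 -0.016  0.05 ]
0.05 58 [ 0.601 -0.087  0.05 ] [ 0.642 -0.019  0.06 ]
0.06 58 [ 0.604 -0.085  0.06 ] [ 0.643 -0.018  0.07 ]
0.07 85 [ 0.604 -0.086  0.07 ] [ 0.646 -0.018  0.08 ]
0.08 64 [ 0.608 -0.086  0.08 ] [ 0.646 -0.019  0.09 ]
0.09 89 [ 0.599 -0.091  0.09 ] [ 0.645 -0.011  0.1  ]
0.1 96 [ 0.597 -0.1    0.1  ] [ 0.628 -0.014  0.11 ]
0.11 65 [ 0.597 -0.101  0.11 ] [ 0.64  -0.011  0.12 ]
```

Request:
jog_arm(targets=[[0.0658,[-0.004,0,0.001],0],[0.0658,[-0.004,0,0],0],[0.0658,[-0.004,0,0],0],[0.0658,[-0.003,0,0],0],[0.0658,[0,0,0],0]])

```text
clock: 45.68
position: [0.5947, -0.0503, 0.0995]
ee_rot: [-0.707, 0.707, 0.021, -0.021]
contact_force: [0.6, -2.8, 0.5]
width: 0.0667
```

```bash
python3 look.py c38.png side 130 290 280 480; python3 slope.py .57 .7 -.11 .01
```

```text
t 45.67 pos [ 0.5947 -0.0503  0.0995] jaw [-0.059  0.998 -0.001] jawyaw 93.39 yax [-0.    -0.001 -1.   ] F [ 0.63 -2.8   0.48] w 0.0667 q [-0.2   0.42  1.67 -0.    1.04 -1.83]
0.01 65 [ 0.59  -0.108  0.01 ] [ 0.629 -0.019  0.02 ]
0.02 68 [ 0.592 -0.086  0.02 ] [ 0.631 -0.021  0.03 ]
0.03 86 [ 0.593 -0.087  0.03 ] [ 0.629 -0.019  0.04 ]
0.04 75 [ 0.592 -0.087  0.04 ] [ 0.632 -0.021  0.05 ]
0.05 51 [ 0.593 -0.088  0.05 ] [ 0.632 -0.019  0.059]
0.06 60 [ 0.592 -0.086  0.06 ] [ 0.63  -0.018  0.07 ]
0.07 68 [ 0.594 -0.087  0.07 ] [ 0.632 -0.019  0.08 ]
0.08 47 [ 0.594 -0.086  0.08 ] [ 0.63  -0.018  0.09 ]
0.09 102 [ 0.581 -0.098  0.09 ] [ 0.62  -0.005  0.1  ]
0.1 88 [ 0.58 -0.1   0.1 ] [ 0.62  -0.005  0.11 ]
0.11 52 [ 0.581 -0.1    0.11 ] [ 0.621 -0.006  0.12 ]
```

Upright now (face vertical within ~1.5°). Release gradually.

Request:
jog_arm(targets=[[0.067,[0,0,0],0],[0.0675,[0,0,0],0],[0.068,[0,0,0],0],[0.069,[0,0,0],0],[0.075,[0,0,0],0],[0.0854,[0,0,0],0],[0.0854,[0,0,0],0],[0.0854,[0,0,0.02],0],[0.0854,[0,0,0.05],0],[0.0854,[0,0,0.05],0]])

```text
clock: 46.98
position: [0.5945, -0.0496, 0.2208]
ee_rot: [0.707, -0.707, -0.021, 0.021]
contact_force: [0.7, 0.0, 0.3]
width: 0.0855
```

Request:
jog_arm(targets=[[0.03,[-0.05,-0.02,0],0],[0.0,[-0.06,-0.03,0],0],[0.0,[-0.06,-0.03,0],0],[0.0,[0,0,0],0],[0.0,[0,0,0],0]])

```text
clock: 47.6
position: [0.4336, -0.1259, 0.2203]
ee_rot: [-0.707, 0.707, 0.021, -0.02]
contact_force: [0.5, 0.6, 0.4]
width: 0.0007
```

```bash
python3 look.py c39.png side 130 430 220 510;python3 look.py c39t.png top 120 320 180 540; python3 slope.py .57 .7 -.11 .01; python3 - <<'E'
import sys;sys.path.insert(0,'/tmp')
from m import *
for c in ['side','top']:
    f=np.load(f'/tmp/last_{c}.npz'); comps(c,f,(.56,.68,-.12,.2),.06,.125,20);comps(c,f,(.4,.58,-.5,-.28),.075,.12,8)
    for n in ['ct_small_link','ct_large_link','switch_tip','tester']:
        r=spot_point(n,c); print(c,'P',n,[(round(a['score'],2),np.round(a['position'],1).tolist()) for a in r[:2]])
E
```

```text
t 47.6 pos [ 0.4336 -0.1259  0.2203] jaw [-0.058  0.998 -0.   ] jawyaw 93.34 yax [ 0.002 -0.    -1.   ] F [0.47 0.63 0.42] w 0.0007 q [-0.44  0.11  1.8   0.    1.23 -2.07]
t 47.65 pos [ 0.4341 -0.1258  0.2202] jaw [-0.059  0.998 -0.   ] jawyaw 93.39 yax [ 0.002 -0.    -1.   ] F [-0.02 -0.14  0.07] w -0.0002 q [-0.44  0.11  1.8   0.    1.24 -2.07]
0.01 58 [ 0.591 -0.088  0.01 ] [ 0.629 -0.022  0.02 ]
0.02 62 [ 0.593 -0.087  0.02 ] [ 0.631 -0.02   0.03 ]
0.03 90 [ 0.593 -0.086  0.03 ] [ 0.63 -0.02  0.04]
0.04 67 [ 0.593 -0.087  0.04 ] [ 0.628 -0.016  0.049]
0.05 46 [ 0.593 -0.087  0.05 ] [ 0.632 -0.018  0.06 ]
0.06 70 [ 0.593 -0.087  0.06 ] [ 0.63  -0.016  0.07 ]
0.07 68 [ 0.593 -0.086  0.07 ] [ 0.629 -0.019  0.08 ]
0.08 65 [ 0.593 -0.088  0.08 ] [ 0.628 -0.022  0.09 ]
0.09 174 [ 0.592 -0.087  0.09 ] [ 0.632 -0.017  0.1  ]
0.1 86 [ 0.597 -0.072  0.1  ] [ 0.625 -0.028  0.11 ]
0.11 54 [ 0.602 -0.069  0.11 ] [ 0.619 -0.034  0.115]
side 517 [362. 231.] z 0.095 0.1114 rect [ 0.6113 -0.0512  0.0375  0.0713  3.3842] [ 0.592 -0.088  0.06 ] [ 0.632 -0.016  0.115]
side 55 [405. 366.] z 0.1098 0.
[... 212 characters left out ...]
0])]
side P switch_tip [(0.6, [405.5, 367.4])]
side P tester [(0.94, [412.9, 371.1]), (0.67, [358.2, 247.7])]
top 579 [329. 190.] z 0.0993 0.1138 rect [ 0.611  -0.0483  0.0354  0.0675  1.9026] [ 0.593 -0.082  0.061] [ 0.629 -0.014  0.117]
top 291 [249. 189.] z 0.0738 0.081 rect [0.614  0.1311 0.0304 0.0475 3.8935] [0.598 0.107 0.06 ] [0.63  0.155 0.084]
top 66 [492. 262.] z 0.1083 0.1148 rect [ 4.60300e-01 -3.97900e-01  2.19000e-02  1.15000e-02  2.35013e+01] [ 0.45  -0.407  0.076] [ 0.472 -0.393  0.117]
top P ct_small_link [(0.57, [248.2, 185.5])]
top P ct_large_link [(0.6, [330.2, 188.7])]
top P switch_tip [(0.57, [250.9, 198.2]), (0.44, [492.0, 263.7])]
top P tester [(0.8, [474.3, 248.7])]
```

View pics/c39.png

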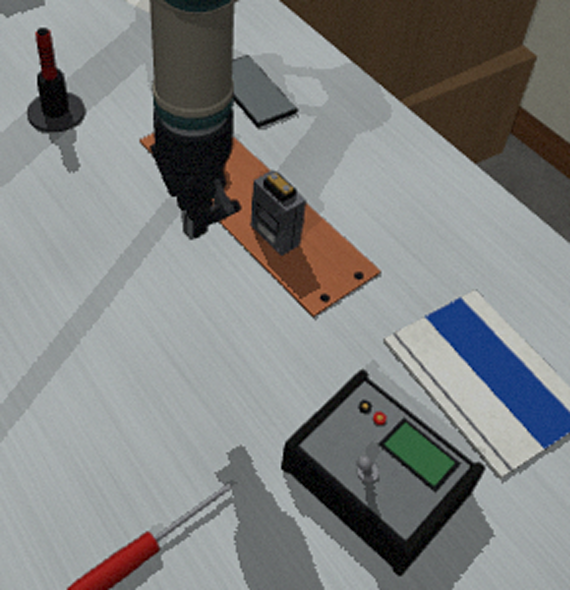

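View pics/c39t.png

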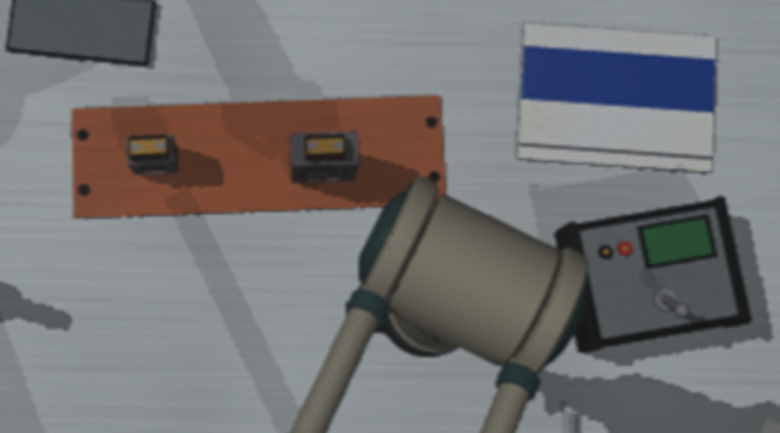

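Request:
jog_arm(targets=[[0.0,[-0.003,-0.045,0],0],[0.0,[-0.003,-0.05,0],0],[0.0,[-0.003,-0.05,0],0],[0.0,[-0.003,-0.05,0],0],[0.0,[-0.003,-0.05,0],0],[0.0,[-0.004,-0.038,0],0],[0.0,[0,0,-0.04],0],[0.0,[0,0,-0.04],0],[0.0,[0,0,-0.03],0],[0.0,[0,0,0],0]])

```text
clock: 49.35
position: [0.4128, -0.4073, 0.1074]
ee_rot: [0.709, -0.705, -0.02, 0.022]
contact_force: [0.3, -0.1, -0.8]
width: -0.0001
```

```bash
python3 look.py c40.png side 290 450 320 520;python3 look.py c40t.png top 180 300 420 560
```

```text
t 49.35 pos [ 0.4128 -0.4073  0.1074] jaw [-0.059  0.998  0.005] jawyaw 93.39 yax [-0.004  0.005 -1.   ] F [ 0.28 -0.13 -0.8 ] w -0.0001 q [-0.9   0.4   1.7   0.    1.05 -2.53]
t 49.4 pos [ 0.4138 -0.4084  0.1092] jaw [-0.059  0.998  0.002] jawyaw 93.39 yax [-0.001  0.002 -1.   ] F [0.22 0.81 1.34] w -0.0001 q [-0.9   0.39  1.69  0.    1.05 -2.53]
```

View pics/c40.png

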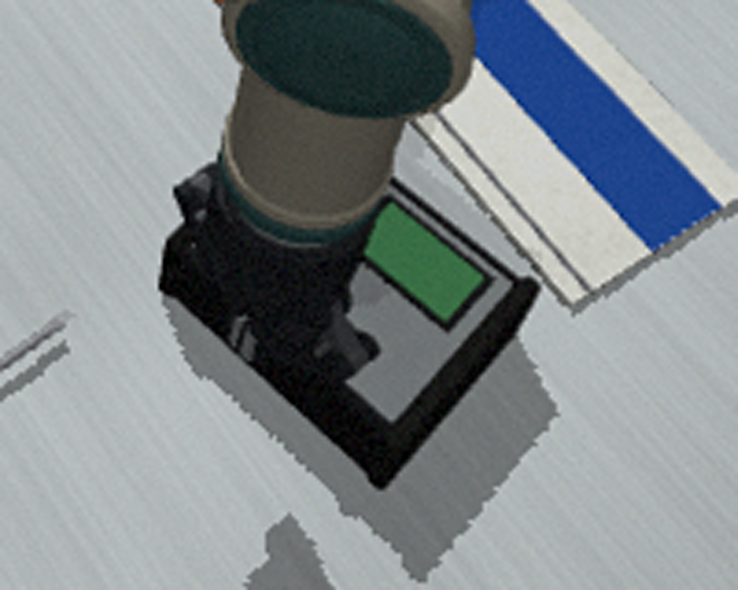

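Request:
jog_arm(targets=[[0.0,[0.012,0.0023,-0.002],0],[0.0,[0.012,0.0023,0],0],[0.0,[0.012,0.0023,0],0],[0.0,[0.012,0.0023,0],0],[0.0,[0.01,0.002,0],0],[0.0,[0,0,0],0]])

```text
clock: 50.2
position: [0.4698, -0.3977, 0.1076]
ee_rot: [-0.707, 0.707, 0.019, -0.024]
contact_force: [-7.6, -2.0, 3.4]
width: -0.0002
```

Request:
jog_arm(targets=[[0.0,[-0.012,-0.0023,0],0],[0.0,[-0.02,-0.004,0.02],0],[0.0,[-0.02,0,0.05],0],[0.0,[-0.02,0.04,0.05],0],[0.0,[0,0.06,0],0],[0.0,[0,0.06,0],0],[0.0,[0,0.06,0],0],[0.0,[0,0,0],0]])

```text
clock: 51.2
position: [0.4001, -0.1831, 0.2258]
ee_rot: [0.707, -0.707, -0.023, 0.022]
contact_force: [-0.0, -0.8, -0.1]
width: 0.0001
```

```bash
python3 look.py c41t.png top 180 300 420 560;python3 look.py c41.png side 290 450 320 520; python3 - <<'E'
import sys;sys.path.insert(0,'/tmp')
from m import *
for c in ['side','top']:
    f=np.load(f'/tmp/last_{c}.npz'); comps(c,f,(.4,.58,-.5,-.28),.075,.125,8)
E
```

```text
t 51.2 pos [ 0.4001 -0.1831  0.2258] jaw [-0.063  0.998  0.001] jawyaw 93.62 yax [ 0.002  0.001 -1.   ] F [-0.04 -0.84 -0.11] w 0.0001 q [-0.59  0.09  1.81  0.    1.25 -2.22]
t 51.25 pos [ 0.401  -0.1855  0.2259] jaw [-0.062  0.998 -0.002] jawyaw 93.54 yax [ 0.003 -0.002 -1.   ] F [0.34 0.68 0.26] w 0.0001 q [-0.59  0.09  1.81  0.    1.25 -2.22]
side 99 [413. 359.] z 0.1005 0.1116 rect [ 0.4816 -0.3978  0.0228  0.0135  0.4307] [ 0.47  -0.405  0.075] [ 0.493 -0.391  0.113]
top 73 [489. 251.] z 0.1059 0.1138 rect [ 4.83900e-01 -3.95700e-01  2.41000e-02  1.59000e-02  2.38872e+01] [ 0.47  -0.401  0.075] [ 0.495 -0.385  0.119]
```

View pics/c41.png

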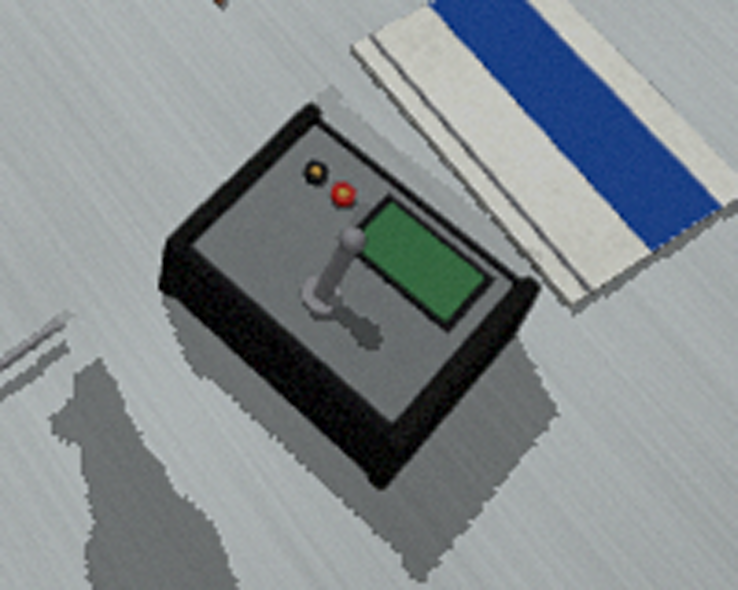

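```bash
python3 - <<'E'
import sys;sys.path.insert(0,'/tmp')
from m import *
for c in ['side','top']:
    f=np.load(f'/tmp/last_{c}.npz'); P=cloud(c,f['d'])
    m=(P[...,0]>.42)&(P[...,0]<.53)&(P[...,1]>.29)&(P[...,1]<.4)&(f['d']>0)
    for a,b in [(.03,.05),(.05,.068),(.068,.08),(.08,.1),(.1,.12),(.12,.14),(.14,.155),(.155,.175)]:
        k=m&(P[...,2]>a)&(P[...,2]<b)
        if k.sum(): print(c,a,k.sum(),P[k].min(0).round(4),P[k].max(0).round(4),P[k].mean(0).round(4))
    comps(c,f,(.56,.68,-.12,.2),.06,.125,20)
E
python3 look.py c42.png side 130 290 200 400
```

```text
side 0.03 71 [0.4525 0.3175 0.0301] [0.4904 0.3486 0.0492] [0.4685 0.3266 0.0399]
side 0.05 67 [0.4536 0.3188 0.0501] [0.4953 0.3467 0.068 ] [0.4701 0.3272 0.059 ]
side 0.068 85 [0.4533 0.3166 0.068 ] [0.4943 0.3623 0.0798] [0.4713 0.3337 0.0735]
side 0.08 41 [0.4641 0.3281 0.0801] [0.4838 0.3475 0.0999] [0.4722 0.334  0.0898]
side 0.1 44 [0.4624 0.3275 0.1012] [0.4847 0.345  0.1196] [0.4723 0.3336 0.1107]
side 0.12 45 [0.4632 0.3288 0.1208] [0.4851 0.3451 0.14  ] [0.4717 0.3343 0.1311]
side 0.14 35 [0.4643 0.328  0.1409] [0.4824 0.3467 0.155 ] [0.4713 0.335  0.1489]
side 0.155 24 [0.4662 0.3275 0.1556] [0.4824 0.3512 0.16  ] [0.474  0.3384 0.1575]
side 516 [362. 231.] z 0.0955 0.1117 rect [ 0.6105 -0.0513  0.0354  0.0705  4.7853] [ 0.592 -0.087  0.06 ] [ 0.63  -0.017  0.117]
top 0.03 50 [0.453  0.3241 0.0302] [0.4933 0.3505 0.0492] [0.4699 0.3295 0.0398]
top 0.05 44 [0.4531 0.3234 0.0502] [0.4919 0.3468 0.0679] [0.4686 0.3293 0.0599]
top 0.068 161 [0.4536 0.3233 0.0685] [0.4936 0.3615 0.0798] [0.4714 0.338  0.075 ]
top 0.08 36 [0.4551 0.3302 0.0801] [0.4902 0.3575 0.0994] [0.4718 0.3379 0.0884]
top 0.1 27 [0.4629 0.3334 0.1015] [0.4824 0.3459 0.1198] [0.4715 0.3364 0.1102]
top 0.12 36 [0.4629 0.3332 0.1205] [0.4839 0.3433 0.1397] [0.4716 0.3362 0.1302]
top 0.14 38 [0.4624 0.3328 0.1402] [0.4836 0.3546 0.1549] [0.4711 0.3394 0.1496]
top 0.155 75 [0.4648 0.3334 0.1551] [0.483  0.3536 0.1667] [0.4739 0.3436 0.1587]
top 581 [329. 190.] z 0.099 0.1145 rect [ 0.6115 -0.0481  0.0356  0.0674  2.5274] [ 0.592 -0.082  0.061] [ 0.629 -0.014  0.12 ]
top 290 [248. 189.] z 0.0741 0.0813 rect [0.6143 0.131  0.0309 0.0478 4.6309] [0.598 0.107 0.06 ] [0.63  0.155 0.085]
t 51.3 pos [ 0.4014 -0.1869  0.2257] jaw [-0.06   0.998 -0.002] jawyaw 93.45 yax [ 0.003 -0.002 -1.   ] F [-0.1  -0.73  0.31] w -0.0001 q [-0.59  0.09  1.8  -0.    1.24 -2.22]
```

View pics/c42.png

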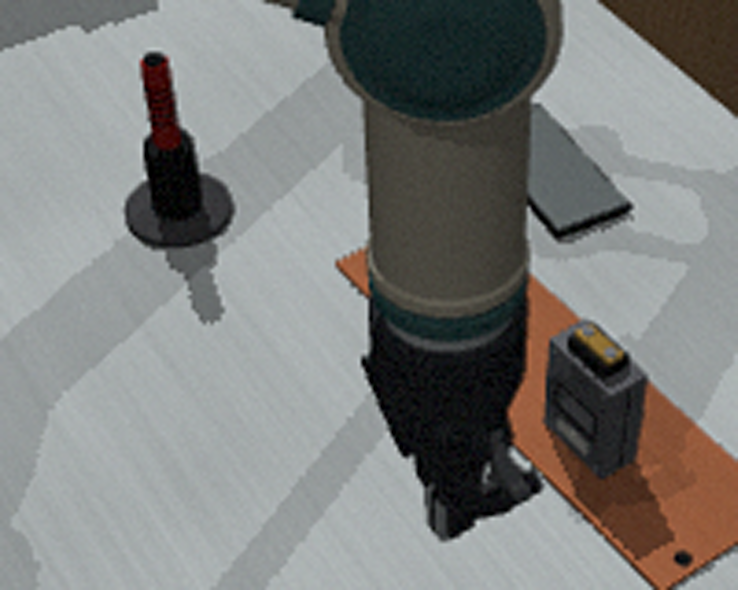

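Request:
jog_arm(targets=[[0.06,[0.007,0.045,0.01],0],[0.06,[0.007,0.054,0.01],0],[0.06,[0.007,0.054,0.01],0],[0.06,[0.007,0.054,0.004],0],[0.06,[0.007,0.054,0],0],[0.06,[0.007,0.054,0],0],[0.06,[0.007,0.054,0],0],[0.06,[0.007,0.054,0],0],[0.06,[0.008,0.054,0],0],[0.06,[0.008,0.051,0],0]])

```text
clock: 52.6
position: [0.4755, 0.3422, 0.2584]
ee_rot: [0.707, -0.707, -0.021, 0.02]
contact_force: [0.8, -0.2, 0.2]
width: 0.0599
```

Request:
jog_arm(targets=[[0.06,[0,0,0],0],[0.06,[0,0,0],0]])

```text
clock: 52.85
position: [0.4744, 0.3402, 0.2579]
ee_rot: [-0.706, 0.707, 0.02, -0.021]
contact_force: [0.6, 0.2, -0.2]
width: 0.0602
```

```bash
python3 look.py c43.png side 80 230 170 350; python3 look.py c43t.png top 100 300 100 400
python3 -c "
import sys;sys.path.insert(0,'/tmp')
from m import *
for c in ['side','top']:
    f=np.load(f'/tmp/last_{c}.npz'); comps(c,f,(.56,.68,-.12,.2),.06,.125,20)"
```

```text
t 52.85 pos [0.4744 0.3402 0.2579] jaw [-0.058  0.998 -0.001] jawyaw 93.32 yax [-0.001 -0.001 -1.   ] F [ 0.59  0.19 -0.21] w 0.0602 q [ 0.5   0.28  1.47 -0.    1.39 -1.13]
t 52.9 pos [0.4741 0.3398 0.2581] jaw [-0.057  0.998 -0.001] jawyaw 93.28 yax [-0.    -0.001 -1.   ] F [ 0.24 -0.21 -0.17] w 0.0599 q [ 0.5   0.28  1.47 -0.    1.39 -1.12]
side 151 [324. 195.] z 0.0716 0.0785 rect [0.6134 0.1249 0.0306 0.0468 6.2568] [0.598 0.1   0.06 ] [0.631 0.148 0.081]
top 292 [249. 189.] z 0.0746 0.0811 rect [0.6145 0.1311 0.031  0.0477 3.7038] [0.598 0.107 0.06 ] [0.63  0.155 0.083]
```

View pics/c43.png

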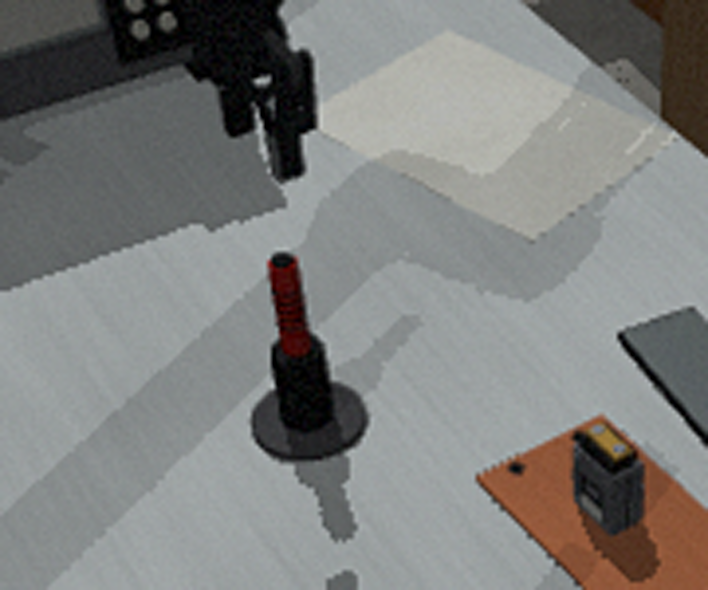

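View pics/c43t.png

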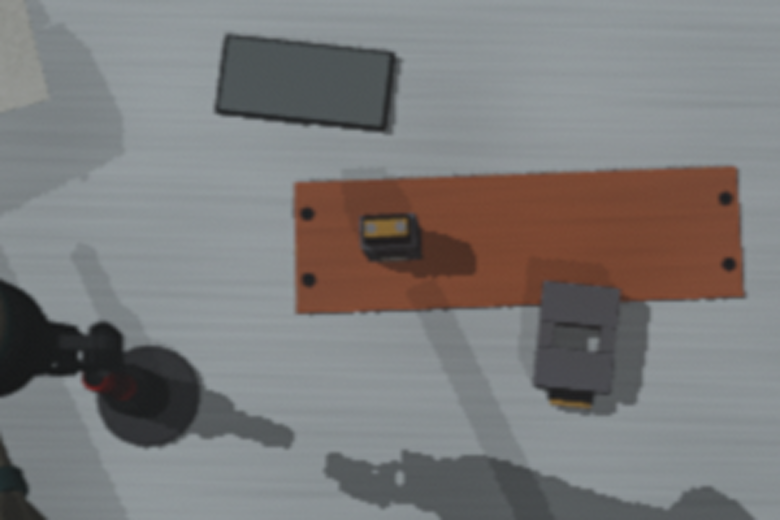

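```bash
python3 - <<'E'
import sys;sys.path.insert(0,'/tmp')
from m import *
for c in ['side','top']:
    f=np.load(f'/tmp/last_{c}.npz'); comps(c,f,(.4,.66,-.15,.08),.016,.08,20)
E
python3 look.py c44.png side 190 310 270 420
python3 tilt.py 325 340 235 250; python3 tilt.py 320 345 225 255 top; python3 slope.py .4 .66 -.15 .08
```

```text
side 941 [331. 254.] z 0.0349 0.0404 rect [ 5.23100e-01 -3.59000e-02  7.22000e-02  1.06800e-01  8.63275e+01] [ 0.47  -0.075  0.016] [0.578 0.002 0.044]
top 1180 [321. 231.] z 0.0373 0.0429 rect [ 5.23800e-01 -3.22000e-02  6.78000e-02  1.07000e-01  8.56996e+01] [ 0.469 -0.068  0.017] [0.578 0.003 0.047]
t 52.95 pos [0.474  0.3397 0.2583] jaw [-0.057  0.998 -0.001] jawyaw 93.27 yax [-0.    -0.001 -1.   ] F [-0.3   0.14 -0.19] w 0.0603 q [ 0.5   0.28  1.47 -0.    1.39 -1.12]
inl 89 225 n [-0.027  0.017  0.999] theta 1.8 ctr [ 0.5493 -0.0186  0.0378] minmax z 0.0354 0.0401
inl 210 750 n [0.006 0.006 1.   ] theta 0.5 ctr [ 0.5136 -0.0673  0.0014] minmax z -0.0008 0.0037
0.01 123 [ 0.47  -0.074  0.01 ] [0.639 0.065 0.02 ]
0.02 184 [ 0.47  -0.074  0.02 ] [ 0.574 -0.001  0.03 ]
0.03 646 [ 0.479 -0.075  0.03 ] [0.578 0.002 0.04 ]
0.04 55 [ 0.496 -0.073  0.04 ] [ 0.576 -0.007  0.042]
```

View pics/c44.png

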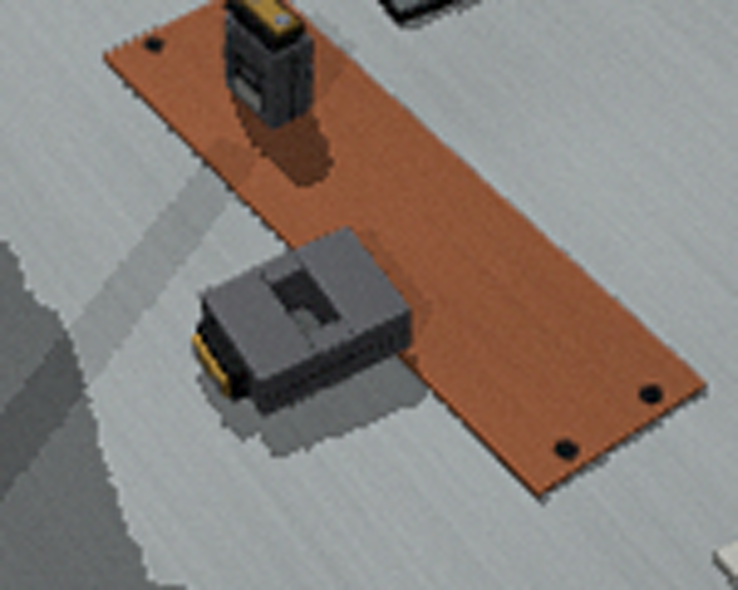

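Request:
jog_arm(targets=[[0.0854,[0.002,-0.045,0],-0.04],[0.0854,[0.003,-0.055,0],-0.04],[0.0854,[0.003,-0.055,0],-0.047],[0.0854,[0.003,-0.055,0],0],[0.0854,[0.003,-0.055,0],0],[0.0854,[0.003,-0.055,-0.02],0],[0.0854,[0.0005,-0.052,-0.04],0],[0.0854,[0,0,-0.05],0],[0.0854,[0,0,-0.04],0],[0.0854,[0,0,0],0]])

```text
clock: 54.25
position: [0.4879, -0.0287, 0.1083]
ee_rot: [0.707, -0.706, 0.027, -0.022]
contact_force: [0.7, -0.6, 0.6]
width: 0.0855
```

```bash
python3 look.py c45.png side 190 310 270 420
```

```text
t 54.25 pos [ 0.4879 -0.0287  0.1083] jaw [0.07  0.998 0.001] jawyaw 86.0 yax [-0.006  0.001 -1.   ] F [ 0.72 -0.64  0.57] w 0.0855 q [-0.2   0.28  1.89 -0.    0.98 -1.7 ]
```

View pics/c45.png

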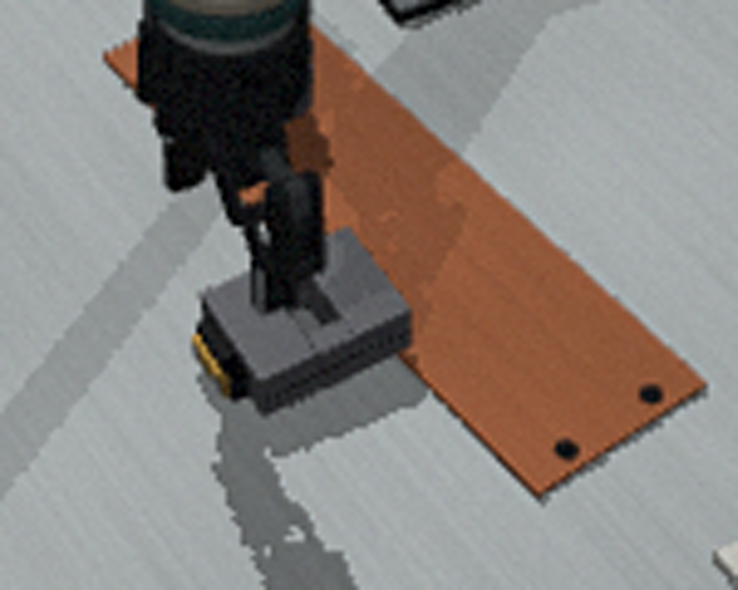

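Request:
jog_arm(targets=[[0.0854,[0.001,0,-0.03],0],[0.0854,[0,0,-0.02],0],[0.0854,[0,0,0],0]])

```text
clock: 54.68
position: [0.4924, -0.0283, 0.0613]
ee_rot: [-0.707, 0.707, -0.024, 0.024]
contact_force: [-0.6, 0.4, 0.1]
width: 0.0852
```

```bash
python3 look.py c46.png side 190 310 270 420
```

```text
t 54.67 pos [ 0.4924 -0.0283  0.0613] jaw [ 0.068  0.998 -0.   ] jawyaw 86.12 yax [ 0.001 -0.    -1.   ] F [-0.56  0.42  0.09] w 0.0852 q [-0.2   0.34  1.95  0.    0.85 -1.7 ]
```

View pics/c46.png

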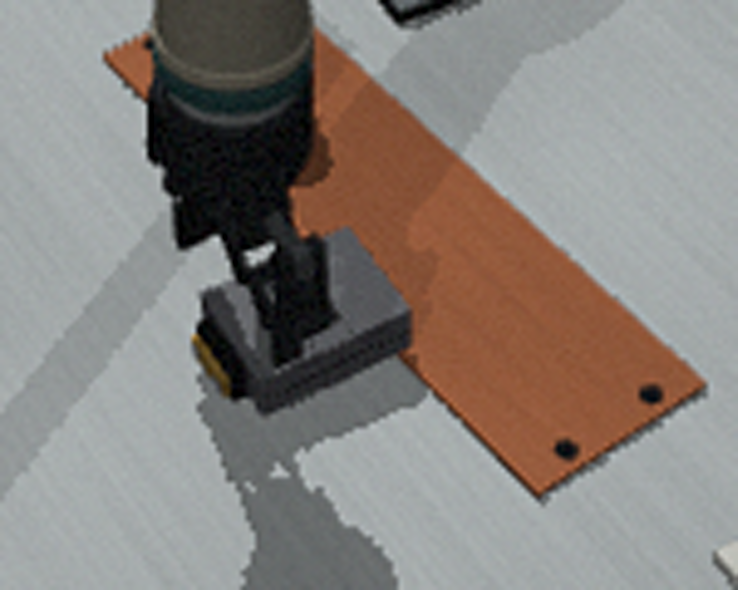

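Y is ~4 mm off; correct and descend.

Request:
jog_arm(targets=[[0.0854,[-0.001,-0.005,0],0],[0.0854,[0,0,-0.012],0],[0.0854,[0,0,-0.012],0],[0.0854,[0,0,0],0]])

```text
clock: 55.22
position: [0.4897, -0.0329, 0.035]
ee_rot: [0.707, -0.706, 0.025, -0.023]
contact_force: [0.4, -0.0, -0.1]
width: 0.0851
```

```bash
python3 look.py c47.png side 190 310 270 420
```

```text
t 55.23 pos [ 0.4897 -0.0329  0.035 ] jaw [0.068 0.998 0.001] jawyaw 86.11 yax [-0.003  0.001 -1.   ] F [ 0.35 -0.04 -0.08] w 0.0851 q [-0.21  0.38  1.98  0.    0.79 -1.71]
```

View pics/c47.png

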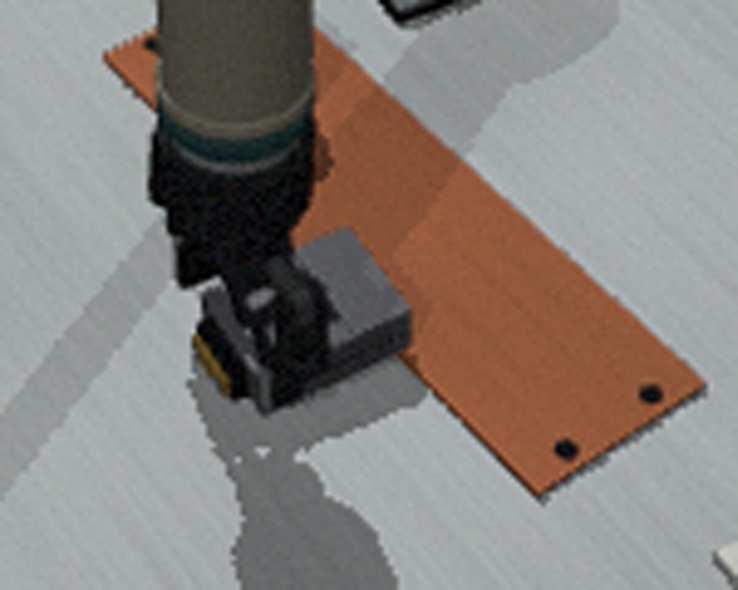

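Request:
jog_arm(targets=[[0.0854,[-0.003,0,0],0],[0.064,[0,0,0],0],[0.064,[0,0,0],0],[0.064,[0,0,0],0],[0.064,[0,0,0],0],[0.064,[0,0,0],0],[0.064,[0.002,0,0.01],0],[0.0672,[0.002,0,0.008],0],[0.0674,[0,0,0],0],[0.0676,[0,0,0],0]], force=20)

```text
clock: 56.52
position: [0.4921, -0.0333, 0.0543]
ee_rot: [-0.707, 0.707, -0.024, 0.024]
contact_force: [0.5, 0.2, -3.7]
width: 0.0674
```

```bash
python3 look.py c48.png side 190 310 270 420
```

```text
t 56.52 pos [ 0.4921 -0.0333  0.0543] jaw [ 0.068  0.998 -0.   ] jawyaw 86.11 yax [ 0.001 -0.    -1.   ] F [ 0.54  0.17 -3.75] w 0.0674 q [-0.21  0.35  1.95  0.    0.84 -1.71]
```

View pics/c48.png

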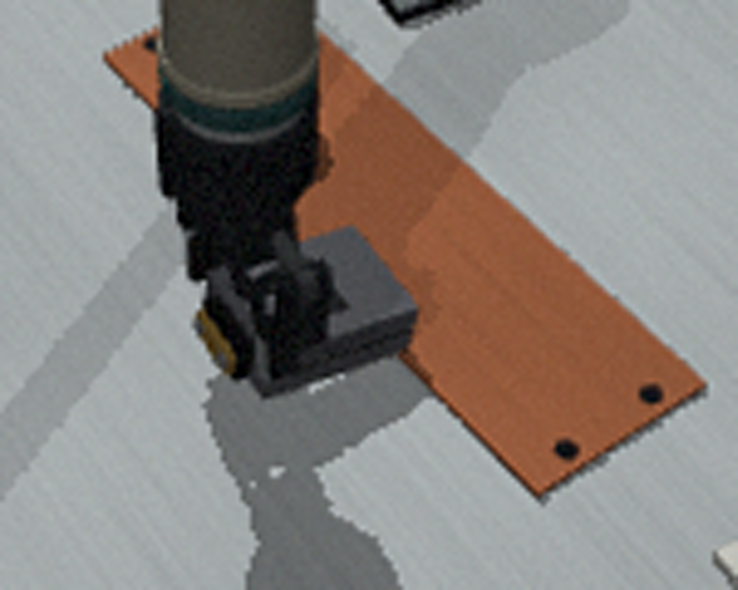

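Request:
jog_arm(targets=[[0.0676,[0.003,0,0.008],0],[0.0676,[0.004,0,0.008],0],[0.0676,[0.0055,0,0.007],0],[0.0676,[0.0057,0,0.0065],0],[0.0676,[0,0,0],0]])

```text
clock: 57.2
position: [0.5107, -0.0331, 0.0845]
ee_rot: [-0.707, 0.707, -0.024, 0.024]
contact_force: [0.3, 1.2, -3.3]
width: 0.0675
```

```bash
python3 look.py c49.png side 190 310 270 420
```

```text
t 57.2 pos [ 0.5107 -0.0331  0.0845] jaw [ 0.068  0.998 -0.   ] jawyaw 86.13 yax [ 0.001 -0.    -1.   ] F [ 0.28  1.17 -3.26] w 0.0675 q [-0.2   0.33  1.88  0.    0.93 -1.7 ]
```

View pics/c49.png

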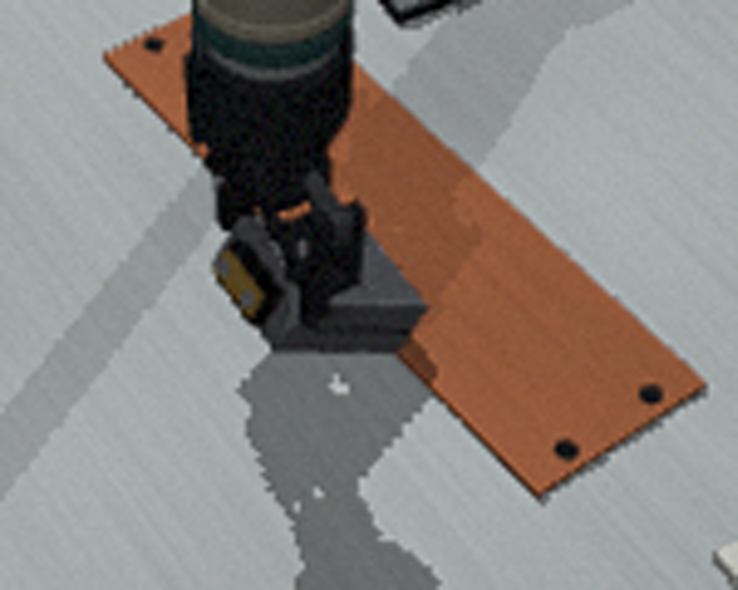

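Request:
jog_arm(targets=[[0.0676,[0.0065,0,0.006],0],[0.0676,[0.007,0,0.005],0],[0.0676,[0.0075,0,0.004],0],[0.0676,[0.0078,0,0.0032],0],[0.0676,[0,0,0],0]])

```text
clock: 57.88
position: [0.5398, -0.0333, 0.1023]
ee_rot: [-0.707, 0.707, -0.024, 0.024]
contact_force: [-1.4, -0.9, -3.7]
width: 0.0676
```

```bash
python3 look.py c50.png side 170 290 270 420; python3 slope.py .48 .66 -.1 .03
```

```text
t 57.88 pos [ 0.5398 -0.0333  0.1023] jaw [ 0.068  0.998 -0.   ] jawyaw 86.13 yax [ 0.001 -0.    -1.   ] F [-1.38 -0.9  -3.69] w 0.0676 q [-0.19  0.35  1.8   0.    1.   -1.69]
0.01 14 [ 0.557 -0.071  0.01 ] [ 0.577 -0.069  0.02 ]
0.02 33 [ 0.55  -0.074  0.02 ] [ 0.594 -0.035  0.03 ]
0.03 47 [ 0.545 -0.074  0.03 ] [ 0.591 -0.027  0.04 ]
0.04 44 [ 0.534 -0.073  0.04 ] [ 0.584 -0.037  0.05 ]
0.05 44 [ 0.529 -0.073  0.05 ] [ 0.574 -0.044  0.06 ]
0.06 36 [ 0.522 -0.071  0.06 ] [ 0.566 -0.058  0.07 ]
0.07 58 [ 0.512 -0.07   0.07 ] [ 0.563 -0.002  0.08 ]
0.08 80 [ 0.512 -0.071  0.08 ] [0.555 0.001 0.09 ]
0.09 151 [ 0.511 -0.079  0.09 ] [0.553 0.008 0.1  ]
0.1 122 [ 0.514 -0.083  0.1  ] [0.551 0.007 0.11 ]
0.11 42 [ 0.525 -0.083  0.11 ] [0.551 0.01  0.12 ]
```

View pics/c50.png

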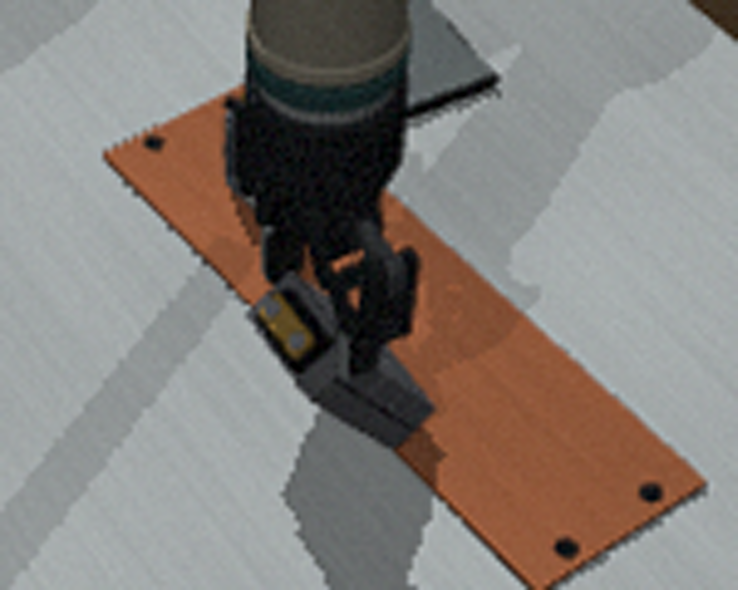

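Request:
jog_arm(targets=[[0.0675,[0.007,0,0.002],0],[0.0675,[0.007,0,0.0012],0],[0.0675,[0.007,0,0.0005],0],[0.0675,[0.007,0,0],0],[0.0675,[0,0,0],0]])

```text
clock: 58.55
position: [0.5685, -0.0338, 0.1066]
ee_rot: [-0.706, 0.707, -0.023, 0.025]
contact_force: [-1.2, -3.2, 6.4]
width: 0.0673
```

```bash
python3 look.py c51.png side 170 290 270 420; python3 slope.py .48 .66 -.1 .03
```

```text
t 58.55 pos [ 0.5685 -0.0338  0.1066] jaw [ 0.067  0.998 -0.001] jawyaw 86.13 yax [ 0.003 -0.001 -1.   ] F [-1.18 -3.24  6.4 ] w 0.0673 q [-0.18  0.38  1.73 -0.    1.03 -1.68]
0.01 27 [ 0.562 -0.072  0.01 ] [ 0.59  -0.006  0.019]
0.02 40 [ 0.558 -0.074  0.02 ] [ 0.594 -0.004  0.03 ]
0.03 43 [ 0.554 -0.073  0.03 ] [ 0.591 -0.006  0.04 ]
0.04 33 [ 0.551 -0.072  0.04 ] [ 0.587 -0.004  0.05 ]
0.05 38 [ 0.548 -0.072  0.05 ] [ 0.583 -0.004  0.06 ]
0.06 44 [ 0.545 -0.072  0.06 ] [ 0.583 -0.003  0.07 ]
0.07 39 [ 0.541 -0.072  0.07 ] [ 0.574 -0.004  0.08 ]
0.08 43 [ 0.538 -0.071  0.081] [ 0.574 -0.     0.09 ]
0.09 109 [ 0.536 -0.069  0.09 ] [0.574 0.002 0.1  ]
0.1 153 [ 0.539 -0.084  0.1  ] [0.581 0.002 0.11 ]
0.11 105 [ 0.543 -0.082  0.11 ] [0.583 0.004 0.12 ]
```

View pics/c51.png

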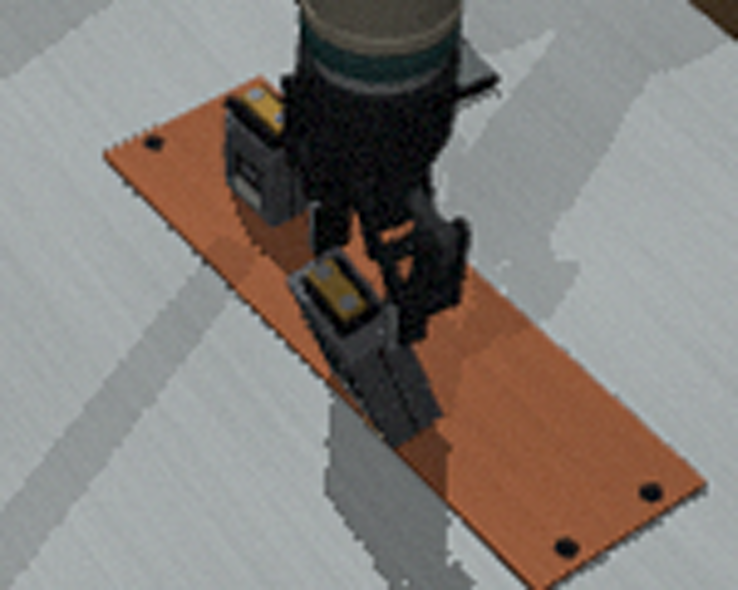

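Request:
jog_arm(targets=[[0.0675,[0.006,0,-0.0005],0],[0.0675,[0.006,0,-0.0015],0],[0.0675,[0.006,0,-0.0015],0],[0.0675,[0.005,0,-0.0015],0],[0.0675,[0,0,0],0]])

```text
clock: 59.22
position: [0.593, -0.0345, 0.1025]
ee_rot: [-0.706, 0.708, -0.021, 0.026]
contact_force: [1.0, -5.2, 7.5]
width: 0.0676
```

```bash
python3 look.py c52.png side 170 290 270 420; python3 slope.py .48 .66 -.1 .03
```

```text
t 59.23 pos [ 0.593  -0.0345  0.1025] jaw [ 0.067  0.998 -0.002] jawyaw 86.14 yax [ 0.007 -0.003 -1.   ] F [ 0.98 -5.19  7.53] w 0.0676 q [-0.17  0.41  1.68 -0.    1.04 -1.68]
0.01 56 [ 0.565 -0.073  0.01 ] [0.646 0.029 0.02 ]
0.02 57 [ 0.564 -0.074  0.02 ] [ 0.598 -0.005  0.03 ]
0.03 62 [ 0.563 -0.074  0.03 ] [ 0.596 -0.001  0.04 ]
0.04 69 [ 0.563 -0.074  0.04 ] [ 0.595 -0.002  0.049]
0.05 47 [ 0.562 -0.073  0.05 ] [ 0.596 -0.003  0.06 ]
0.06 59 [ 0.561 -0.073  0.06 ] [ 0.594 -0.001  0.07 ]
0.07 63 [ 0.56  -0.072  0.07 ] [ 0.594 -0.003  0.08 ]
0.08 54 [ 0.56  -0.072  0.08 ] [ 0.588 -0.003  0.09 ]
0.09 145 [ 0.559 -0.078  0.09 ] [0.606 0.002 0.1  ]
0.1 129 [ 0.563 -0.084  0.1  ] [0.606 0.004 0.11 ]
0.11 110 [ 0.567 -0.084  0.11 ] [0.606 0.003 0.12 ]
```

View pics/c52.png

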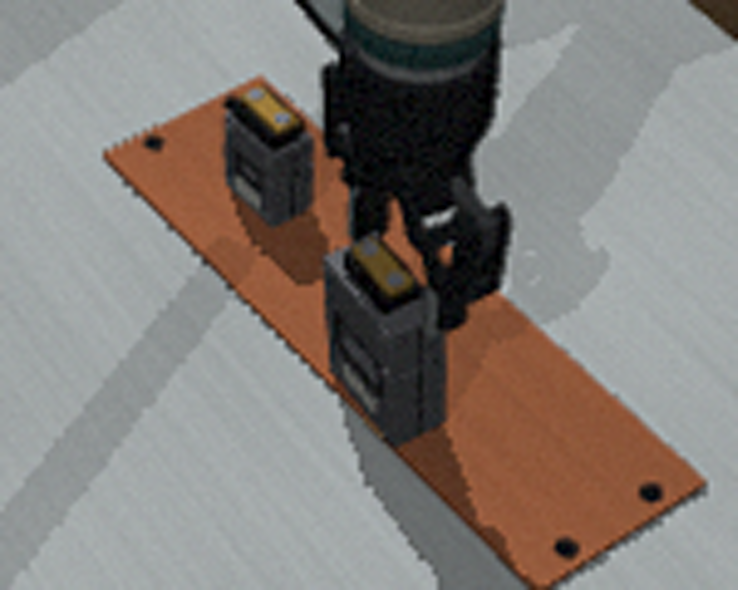

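Request:
jog_arm(targets=[[0.066,[0,0,0],0],[0.066,[0,0,0],0],[0.066,[0,0,0.007],0],[0.066,[0,0,0.003],0],[0.066,[0.015,0,0],0],[0.066,[0.02,0,0],0],[0.066,[0,0,0],0]], force=25)

```text
clock: 60.15
position: [0.6272, -0.033, 0.11]
ee_rot: [0.707, -0.707, 0.023, -0.025]
contact_force: [-1.7, -0.2, -4.8]
width: 0.0666
```

```bash
python3 look.py c53.png side 170 290 270 420; python3 slope.py .48 .66 -.1 .03
```

```text
t 60.15 pos [ 0.6272 -0.033   0.11  ] jaw [0.068 0.998 0.   ] jawyaw 86.13 yax [ 0.002  0.    -1.   ] F [-1.71 -0.22 -4.76] w 0.0666 q [-0.16  0.45  1.59  0.    1.1  -1.67]
0.01 32 [ 0.589 -0.071  0.01 ] [ 0.631 -0.002  0.02 ]
0.02 59 [ 0.598 -0.073  0.02 ] [ 0.631 -0.002  0.03 ]
0.03 57 [ 0.598 -0.072  0.03 ] [ 0.632 -0.001  0.04 ]
0.04 79 [ 0.597 -0.071  0.04 ] [ 0.63  -0.002  0.05 ]
0.05 47 [ 0.595 -0.072  0.05 ] [ 0.629 -0.003  0.06 ]
0.06 48 [ 0.596 -0.071  0.06 ] [ 0.628 -0.003  0.07 ]
0.07 59 [ 0.596 -0.069  0.07 ] [ 0.627 -0.005  0.08 ]
0.08 62 [ 0.595 -0.07   0.08 ] [ 0.628 -0.     0.09 ]
0.09 58 [ 0.594 -0.07   0.09 ] [0.638 0.002 0.1  ]
0.1 160 [ 0.593 -0.081  0.1  ] [0.64  0.013 0.11 ]
0.11 150 [ 0.597 -0.082  0.11 ] [0.639 0.014 0.12 ]
```

View pics/c53.png

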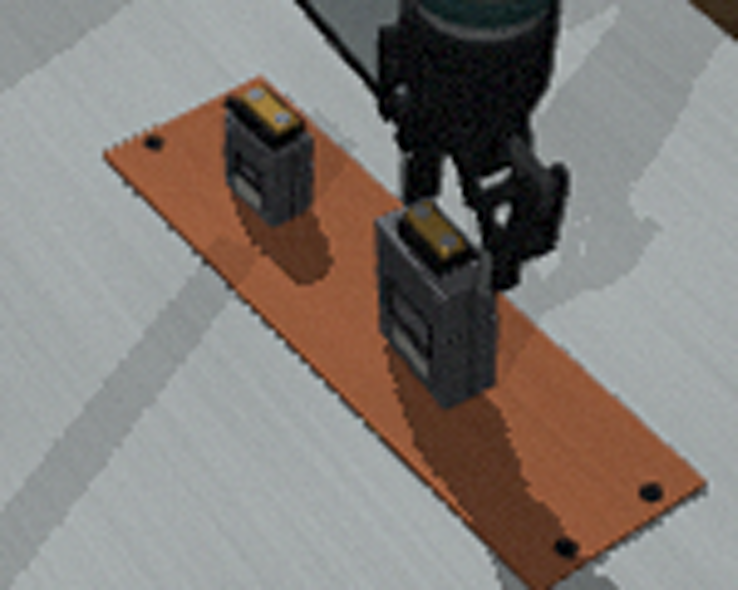

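Request:
jog_arm(targets=[[0.066,[0,0,-0.004],0],[0.066,[0,0,-0.003],0],[0.066,[0,0,-0.002],0],[0.066,[0,0,0],0]])

```text
clock: 60.7
position: [0.6256, -0.0332, 0.1028]
ee_rot: [0.707, -0.707, 0.023, -0.025]
contact_force: [0.9, -0.5, 3.1]
width: 0.0668
```

Request:
jog_arm(targets=[[0.067,[0,0,0],0],[0.0674,[0,0,0],0],[0.0677,[0,0,0],0],[0.068,[0,0,0],0],[0.069,[0,0,0],0],[0.075,[0,0,0],0],[0.0854,[0,0,0],0],[0.0854,[0,0,0],0],[0.0854,[0,0,0.02],0],[0.0854,[0,0,0.05],0]])

```text
clock: 61.95
position: [0.6228, -0.0326, 0.1695]
ee_rot: [0.707, -0.706, 0.027, -0.021]
contact_force: [0.4, -0.3, 0.9]
width: 0.0859
```

Request:
jog_arm(targets=[[0.06,[0,0.01,0.05],0.04],[0.06,[-0.02,0.04,0.03],0.04],[0.06,[-0.03,0.05,0],0.047],[0.06,[-0.03,0.05,0],0],[0.06,[-0.03,0.055,0],0],[0.06,[-0.03,0.055,0],0],[0.06,[-0.012,0.055,0],0],[0.06,[0,0.05,0],0],[0.06,[0,0.01,0],0],[0.06,[0,0,0],0]])

```text
clock: 63.2
position: [0.4726, 0.3417, 0.2513]
ee_rot: [-0.706, 0.707, 0.021, -0.022]
contact_force: [0.5, 0.2, 0.5]
width: 0.0602
```

```bash
python3 look.py c54.png side 130 290 200 400; python3 look.py c54t.png top 100 300 100 400
python3 -c "
import sys;sys.path.insert(0,'/tmp')
from m import *
for c in ['side','top']:
    f=np.load(f'/tmp/last_{c}.npz'); comps(c,f,(.56,.68,-.12,.2),.06,.125,20);comps(c,f,(.56,.68,-.12,.02),.104,.125,8);comps(c,f,(.56,.68,.05,.2),.071,.09,8);comps(c,f,(.4,.58,-.5,-.28),.075,.125,8)"; python3 slope.py .56 .66 -.1 .03
```

```text
t 63.2 pos [0.4726 0.3417 0.2513] jaw [-0.061  0.998 -0.001] jawyaw 93.47 yax [-0.001 -0.001 -1.   ] F [0.48 0.17 0.55] w 0.0602 q [ 0.51  0.29  1.48 -0.    1.37 -1.12]
t 63.25 pos [0.4728 0.3409 0.2513] jaw [-0.059  0.998 -0.001] jawyaw 93.4 yax [-0.001 -0.001 -1.   ] F [-0.64 -0.61  0.52] w 0.0597 q [ 0.51  0.29  1.48 -0.    1.37 -1.12]
side 157 [324. 195.] z 0.0723 0.0787 rect [0.6126 0.1257 0.0305 0.0455 7.8551] [0.598 0.101 0.06 ] [0.63  0.147 0.081]
side 488 [360. 227.] z 0.095 0.1115 rect [ 6.16100e-01 -3.65000e-02  7.12000e-02  3.73000e-02  8.41896e+01] [ 0.596 -0.072  0.06 ] [0.634 0.001 0.115]
side 116 [360. 220.] z 0.1092 0.1131 rect [ 0.616  -0.0379  0.0261  0.0418  2.4575] [ 0.603 -0.059  0.104] [ 0.629 -0.017  0.115]
side 84 [324. 192.] z 0.0754 0.0797 rect [0.614  0.1265 0.025  0.0381 5.4628] [0.602 0.107 0.072] [0.627 0.146 0.081]
side 101 [413. 359.] z 0.0984 0.1118 rect [ 0.4812 -0.3984  0.0236  0.0133  8.8846] [ 0.47  -0.405  0.075] [ 0.493 -0.39   0.115]
top 577 [322. 188.] z 0.0992 0.1136 rect [ 6.15800e-01 -3.30000e-02  6.79000e-02  3.47000e-02  8.68687e+01] [ 0
[... 470 characters left out ...]
[ 4.82400e-01 -3.93400e-01  1.56000e-02  2.48000e-02  8.74069e+01] [ 0.47  -0.402  0.075] [ 0.495 -0.386  0.116]
0.01 65 [ 0.575 -0.076  0.01 ] [ 0.628 -0.004  0.02 ]
0.02 55 [ 0.596 -0.072  0.02 ] [ 0.631 -0.003  0.03 ]
0.03 87 [ 0.597 -0.074  0.03 ] [ 0.63  -0.004  0.04 ]
0.04 58 [ 0.597 -0.073  0.04 ] [ 0.632 -0.002  0.049]
0.05 50 [ 0.596 -0.072  0.05 ] [0.633 0.001 0.06 ]
0.06 64 [ 0.596 -0.072  0.06 ] [0.63  0.001 0.07 ]
0.07 61 [ 0.598 -0.072  0.07 ] [ 0.63  -0.005  0.08 ]
0.08 65 [ 0.597 -0.072  0.08 ] [ 0.631 -0.004  0.09 ]
0.09 163 [ 0.597 -0.072  0.09 ] [ 0.634 -0.001  0.1  ]
0.1 84 [ 0.599 -0.071  0.1  ] [ 0.629 -0.017  0.11 ]
0.11 51 [ 0.603 -0.054  0.11 ] [ 0.625 -0.018  0.115]
```

View pics/c54.png

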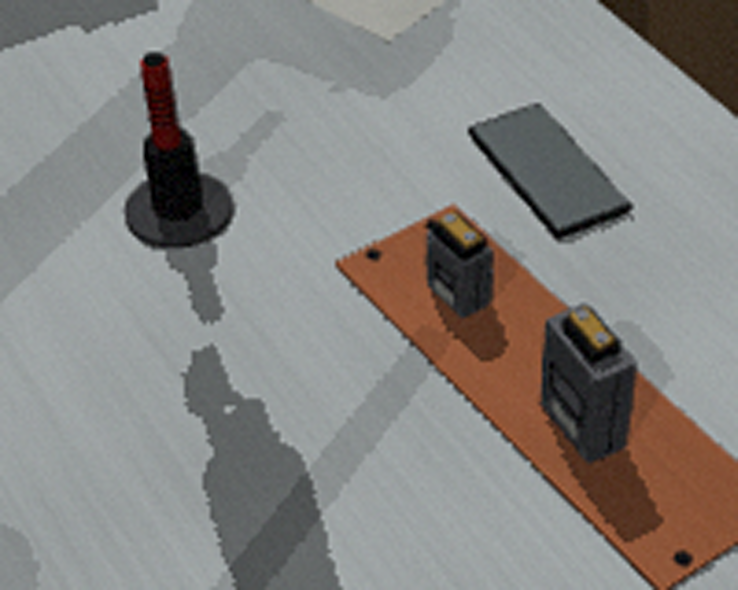

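View pics/c54t.png

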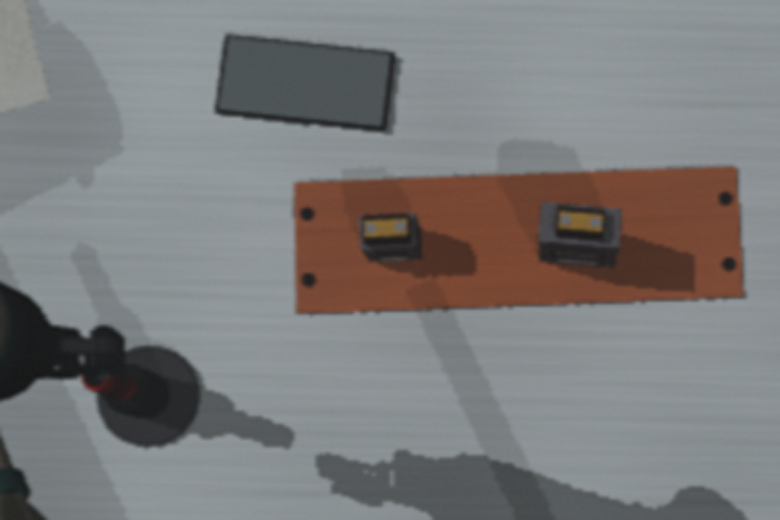

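Request:
jog_arm(targets=[[0.06,[0.001,0.0005,-0.04],0],[0.06,[0,0,-0.04],0],[0.06,[0,0,-0.03],0],[0.06,[0,0,-0.015],0],[0.06,[0,0,-0.008],0],[0.06,[0,0,0],0],[0.06,[0,0,0],0]], force=40)

```text
clock: 64.18
position: [0.4748, 0.3425, 0.1199]
ee_rot: [0.707, -0.706, -0.022, 0.02]
contact_force: [-0.6, 0.1, -0.4]
width: 0.0599
```

```bash
python3 look.py c55.png side 110 230 190 340
```

```text
t 64.17 pos [0.4748 0.3425 0.1199] jaw [-0.059  0.998  0.001] jawyaw 93.39 yax [ 0.002  0.001 -1.   ] F [-0.61  0.12 -0.37] w 0.0599 q [ 0.51  0.39  1.68  0.    1.08 -1.12]
```

View pics/c55.png

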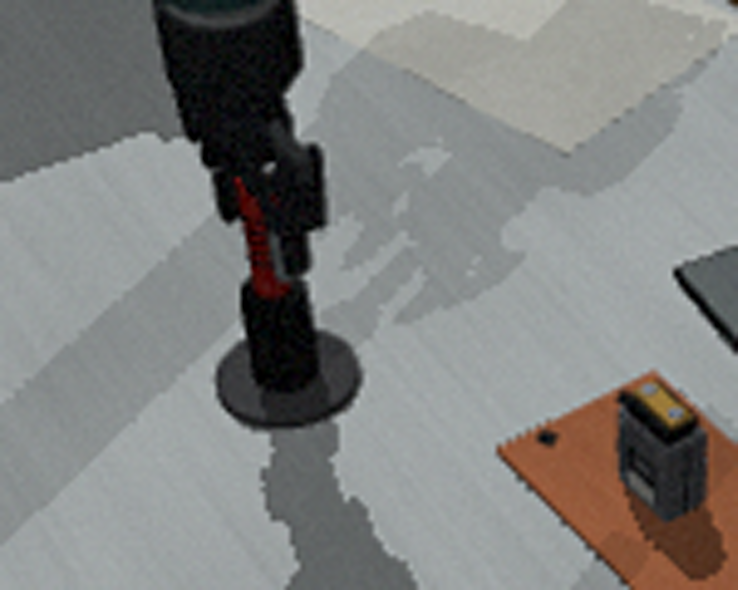

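Request:
jog_arm(targets=[[0.01,[0,0,0],0],[0.01,[0,0,0],0],[0.01,[0,0,0],0],[0.01,[0,0,0],0],[0.01,[0,0,0],0],[0.01,[0,0,0],0],[0.01,[0,0,0],0]], force=60)

```text
clock: 65.1
position: [0.4741, 0.3424, 0.1191]
ee_rot: [0.707, -0.707, -0.021, 0.021]
contact_force: [-1.3, 0.5, 4.9]
width: 0.0211
```

```bash
python3 look.py c56.png side 110 230 190 340
```

```text
t 65.1 pos [0.4741 0.3424 0.1191] jaw [-0.059  0.998  0.001] jawyaw 93.39 yax [ 0.001  0.001 -1.   ] F [-1.28  0.5   4.91] w 0.0211 q [ 0.51  0.39  1.68  0.    1.08 -1.12]
```

Request:
jog_arm(targets=[[0.01,[0,0,0.03],0],[0.01,[0,0,0.04],0],[0.01,[0,0,0.05],0],[0.01,[0.02,-0.03,0],0],[0.01,[0.03,-0.045,0],0],[0.01,[0.03,-0.045,0],0],[0.01,[0.03,-0.045,0],0],[0.01,[0.02,-0.03,0],0],[0.01,[0.01,-0.018,0],0],[0.01,[0,0,0],0]])

```text
clock: 66.4
position: [0.6139, 0.1283, 0.2378]
ee_rot: [0.707, -0.707, -0.02, 0.021]
contact_force: [-0.9, 0.6, -1.1]
width: 0.0207
```

Request:
jog_arm(targets=[[0.01,[0,0,-0.03],0],[0.01,[0,0,-0.015],0],[0.01,[0,0,-0.005],0],[0.01,[0,0,0],0]])

```text
clock: 66.9
position: [0.6138, 0.1298, 0.1888]
ee_rot: [0.707, -0.707, -0.021, 0.021]
contact_force: [0.2, 0.2, -1.1]
width: 0.0205
```

```bash
python3 look.py c57.png side 110 250 250 410;python3 look.py c57t.png top 120 260 180 360
```

```text
t 66.9 pos [0.6138 0.1298 0.1888] jaw [-0.06   0.998  0.   ] jawyaw 93.44 yax [-0.  0. -1.] F [ 0.25  0.16 -1.08] w 0.0205 q [ 0.1   0.39  1.48  0.    1.27 -1.53]
t 66.95 pos [0.6142 0.1296 0.1893] jaw [-0.06   0.998  0.   ] jawyaw 93.43 yax [ 0.001  0.    -1.   ] F [-0.18 -0.34  0.11] w 0.0209 q [ 0.1   0.39  1.48  0.    1.27 -1.53]
```

View pics/c57.png

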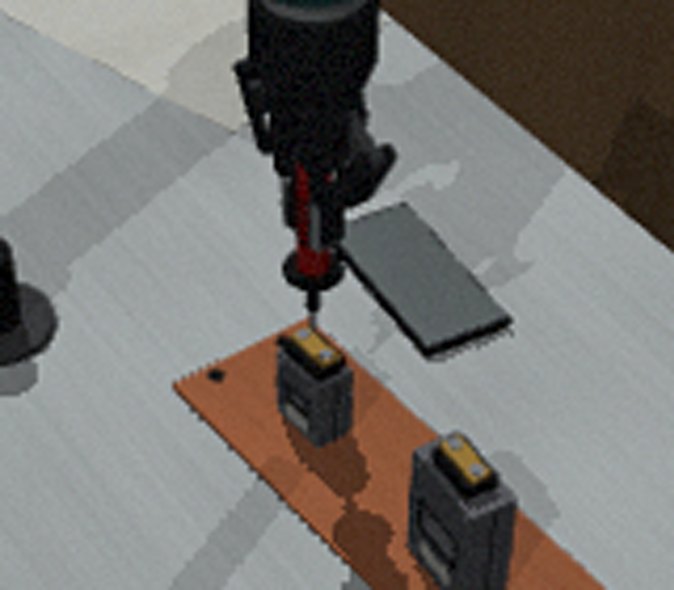

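View pics/c57t.png

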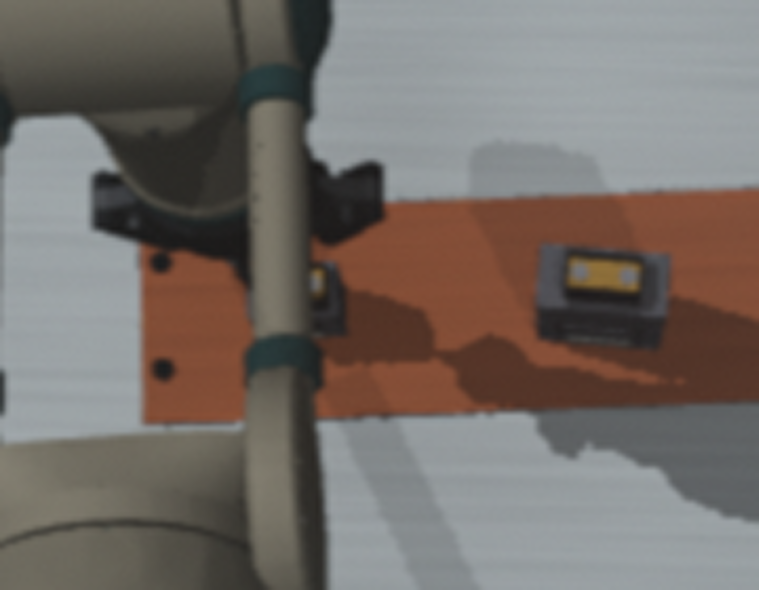

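```bash
python3 - <<'E'
from h import *
for p in [(.6142,.1296,.090),(.6142,.129,.077),(.6142,.1265,.077),(.6142,.1296,.12),(.6142,.1296,.145)]: print(p,w2px('side',np.array(p)))
f=np.load('/tmp/last_side.npz');P=cloud('side',f['d'])
m=(P[...,0]>.57)&(P[...,0]<.66)&(P[...,1]>.08)&(P[...,1]<.18)
for z in np.arange(.07,.15,.005):
    k=m&(P[...,2]>z)&(P[...,2]<z+.005)
    if k.sum(): print(z.round(3),k.sum(),P[k].min(0).round(3),P[k].max(0).round(3),P[k].mean(0).round(3))
im=f['im'];save('c58.png',cv2.resize(im[160:215,295:355],(780,715)[:2] if 0 else (640,586),interpolation=cv2.INTER_CUBIC))
E
```

```text
(0.6142, 0.1296, 0.09) [323.73937355 187.54108346]
(0.6142, 0.129, 0.077) [323.83962261 191.10469354]
(0.6142, 0.1265, 0.077) [324.32755896 191.61510611]
(0.6142, 0.1296, 0.12) [323.77892523 179.38835158]
(0.6142, 0.1296, 0.145) [323.81302439 172.35953899]
0.07 45 [0.601 0.105 0.07 ] [0.627 0.146 0.075] [0.612 0.123 0.073]
0.075 44 [0.604 0.108 0.075] [0.625 0.145 0.08 ] [0.614 0.125 0.077]
0.08 1 [0.615 0.139 0.081] [0.615 0.139 0.081] [0.615 0.139 0.081]
0.09 1 [0.615 0.129 0.092] [0.615 0.129 0.092] [0.615 0.129 0.092]
0.095 1 [0.613 0.127 0.099] [0.613 0.127 0.099] [0.613 0.127 0.099]
0.1 1 [0.613 0.127 0.102] [0.613 0.127 0.102] [0.613 0.127 0.102]
0.105 1 [0.612 0.125 0.107] [0.612 0.125 0.107] [0.612 0.125 0.107]
0.11 5 [0.609 0.12  0.111] [0.615 0.127 0.115] [0.612 0.125 0.113]
0.115 5 [0.61  0.124 0.116] [0.615 0.128 0.119] [0.613 0.126 0.118]
0.12 4 [0.61  0.124 0.122] [0.614 0.128 0.125] [0.612 0.126 0.123]
0.125 1 [0.613 0.122 0.127] [0.613 0.122 0.127] [0.613 0.122 0.127]
0.135 2 [0.596 0.112 0.139] [0.613 0.126 0.14 ] [0.605 0.119 0.139]
0.14 51 [0.595 0.108 0.14 ] [0.633 0.146 0.145] [0.609 0.121 0.143]
0.145 35 [0.594 0.11  0.145] [0.631 0.146 0.15 ] [0.612 0.126 0.146]
```

View pics/c58.png

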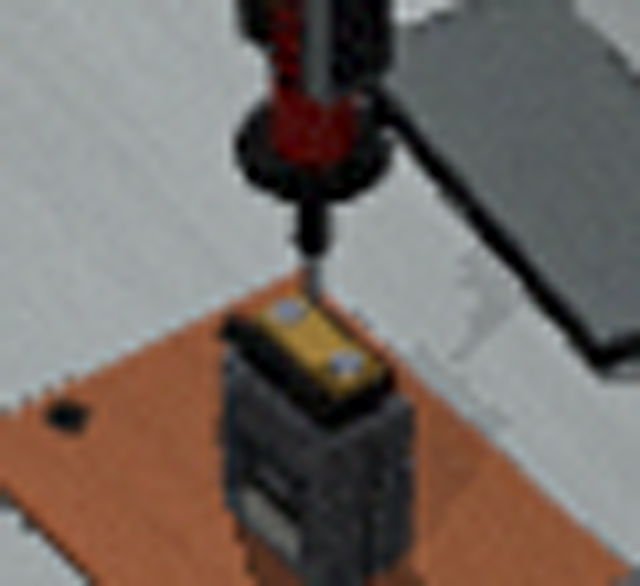

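Request:
jog_arm(targets=[[0.01,[0,0,-0.006],0],[0.01,[0,0,-0.004],0],[0.01,[0,0,-0.003],0],[0.01,[0,0,-0.003],0],[0.01,[0,0,-0.001],0],[0.01,[0,0,0],0]])

```text
clock: 67.75
position: [0.614, 0.1291, 0.1719]
ee_rot: [0.707, -0.707, -0.021, 0.021]
contact_force: [-1.6, -0.5, 1.3]
width: 0.0208
```

```bash
python3 look.py c59.png side 160 215 295 355
```

```text
t 67.75 pos [0.614  0.1291 0.1719] jaw [-0.059  0.998  0.   ] jawyaw 93.39 yax [ 0.  0. -1.] F [-1.57 -0.46  1.3 ] w 0.0208 q [ 0.1   0.4   1.51  0.    1.23 -1.53]
```

View pics/c59.png

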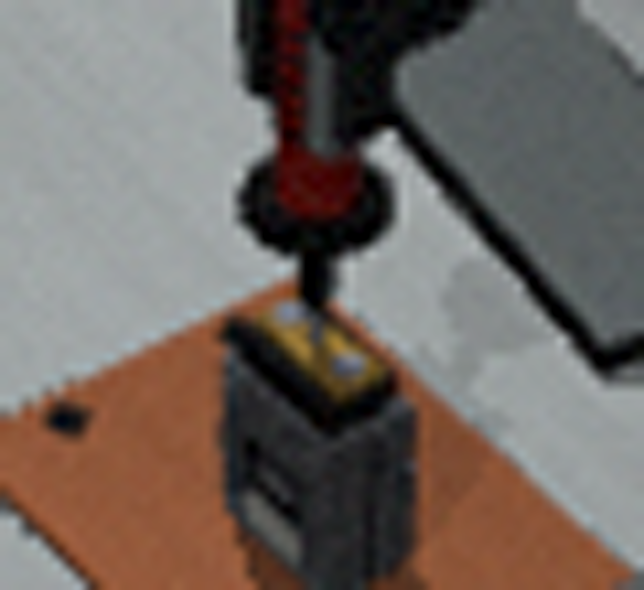

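Request:
jog_arm(targets=[[0.01,[0,0,-0.001],0],[0.01,[0,0,0],0],[0.01,[0,0,0],0],[0.01,[0,0,0],0],[0.01,[0,0,0],0],[0.01,[0,0,0],0],[0.01,[0,0,0],0],[0.01,[0,0,0],0],[0.01,[0,0,0],0],[0.01,[0,0,0],0]])

```text
clock: 69.05
position: [0.614, 0.1291, 0.1707]
ee_rot: [0.707, -0.707, -0.021, 0.021]
contact_force: [-0.7, -0.4, 1.5]
width: 0.0207
```

Request:
jog_arm(targets=[[0.01,[0,0,0],0],[0.01,[0,0,0],0],[0.01,[0,0,0],0],[0.01,[0,0,0],0],[0.01,[0,0,0],0],[0.01,[0,0,0],0],[0.01,[0,0,0],0],[0.01,[0,0,0],0],[0.01,[0,0,0],0],[0.01,[0,0,0],0]])

```text
clock: 70.3
position: [0.614, 0.1291, 0.1707]
ee_rot: [0.707, -0.707, -0.021, 0.021]
contact_force: [-0.7, -1.2, 2.4]
width: 0.0205
```

```bash
python3 look.py c60.png side 160 250 295 385
```

```text
t 70.3 pos [0.614  0.1291 0.1707] jaw [-0.059  0.998  0.   ] jawyaw 93.39 yax [ 0.  0. -1.] F [-0.66 -1.16  2.39] w 0.0205 q [ 0.1   0.4   1.51  0.    1.23 -1.53]
```

View pics/c60.png

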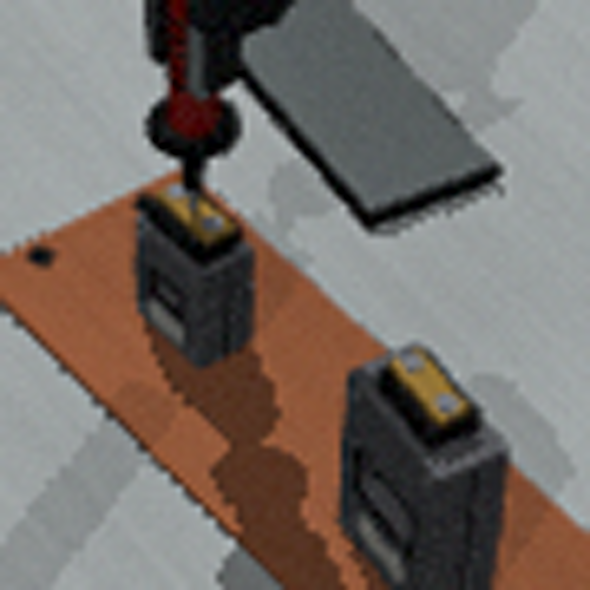

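Request:
jog_arm(targets=[[0.01,[0,0,0.03],0],[0.01,[0,0,0.04],0],[0.01,[0,-0.03,0],0],[0.01,[0.001,-0.04,0],0],[0.01,[0.001,-0.04,0],0],[0.01,[0,-0.035,0],0],[0.01,[0,-0.0195,0],0],[0.01,[0,0,-0.01],0],[0.01,[0,0,-0.008],0],[0.01,[0,0,0],0]])

```text
clock: 71.6
position: [0.6152, -0.0339, 0.2212]
ee_rot: [0.707, -0.706, -0.02, 0.022]
contact_force: [-0.2, 0.5, -0.7]
width: 0.0208
```

```bash
python3 look.py c61.png side 180 260 320 410; python3 -c "
from h import *
print(w2px('side',np.array((.616,-.0355,.111))))"
```

```text
t 71.6 pos [ 0.6152 -0.0339  0.2212] jaw [-0.061  0.998  0.001] jawyaw 93.47 yax [-0.003  0.001 -1.   ] F [-0.19  0.47 -0.69] w 0.0208 q [-0.17  0.35  1.46  0.    1.33 -1.8 ]
[359.83521277 217.98128627]
```

View pics/c61.png

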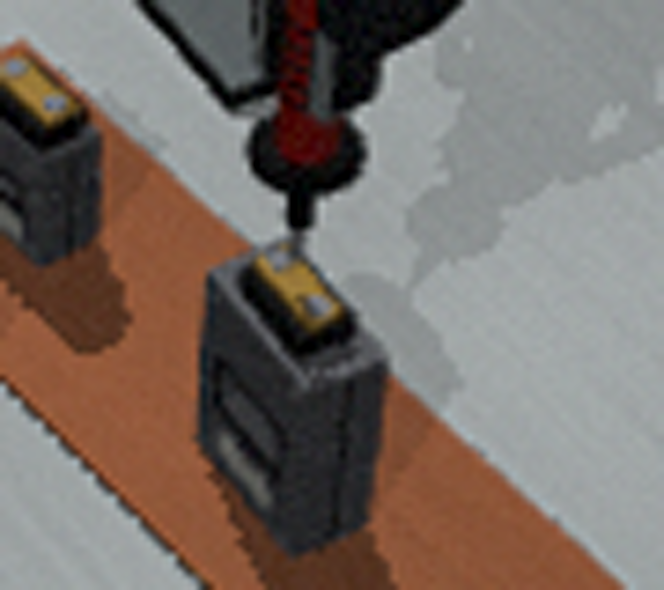

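```bash
python3 -c "
from h import *
for p in [(.6155,-.0345,.1222),(.6155,-.0345,.111),(.6055,-.0345,.111),(.6155,-.0445,.111)]: print(p,w2px('side',np.array(p)))
f=np.load('/tmp/last_side.npz');P=cloud('side',f['d'])
m=(P[...,0]>.57)&(P[...,0]<.66)&(P[...,1]>-.08)&(P[...,1]<.02)
for z in np.arange(.1,.19,.005):
    k=m&(P[...,2]>z)&(P[...,2]<z+.005)
    if k.sum(): print(z.round(3),k.sum(),P[k].min(0).round(3),P[k].max(0).round(3),P[k].mean(0).round(3))
"; python3 -c "
from h import *
get_image('side')
for n in ['ct_large_link','probe_tip']: print(n,spot_point(n,'side')[:2])"
```

```text
(0.6155, -0.0345, 0.1222) [359.7282012  214.75499406]
(0.6155, -0.0345, 0.111) [359.44451771 217.82060958]
(0.6055, -0.0345, 0.111) [356.26756188 219.36904799]
(0.6155, -0.0445, 0.111) [361.77830107 220.21021811]
0.1 30 [ 0.598 -0.07   0.1  ] [ 0.629 -0.009  0.105] [ 0.61  -0.043  0.103]
0.105 57 [ 0.603 -0.058  0.105] [ 0.628 -0.016  0.11 ] [ 0.613 -0.04   0.107]
0.11 47 [ 0.605 -0.055  0.11 ] [ 0.623 -0.019  0.115] [ 0.615 -0.039  0.112]
0.115 2 [ 0.614 -0.051  0.115] [ 0.618 -0.029  0.115] [ 0.616 -0.04   0.115]
0.12 2 [ 0.614 -0.037  0.124] [ 0.616 -0.035  0.125] [ 0.615 -0.036  0.125]
0.125 2 [ 0.612 -0.036  0.128] [ 0.615 -0.035  0.129] [ 0.614 -0.035  0.128]
0.13 2 [ 0.612 -0.035  0.131] [ 0.612 -0.035  0.134] [ 0.612 -0.035  0.132]
0.135 3 [ 0.613 -0.038  0.135] [ 0.616 -0.034  0.138] [ 0.615 -0.036  0.137]
0.14 3 [ 0.611 -0.039  0.142] [ 0.615 -0.035  0.145] [ 0.612 -0.037  0.143]
0.145 5 [ 0.61  -0.04   0.146] [ 0.617 -0.036  0.15 ] [ 0.613 -0.038  0.148]
0.15 8 [ 0.609 -0.041  0.151] [ 0.616 -0.032  0.154] [ 0.613 -0.037  0.153]
0.155 1 [ 0.611 -0.038  0.159] [ 0.611 -0.038  0.159] [ 0.611 -0.038  0.159]
0.17 21 [ 0.598 -0.055  0.171] [ 0.635 -0.018  0.175] [ 0.614 -0.04   0.174]
0.175 80 [ 0.595 -0.056  0.175] [ 0.635 -0.017  0.18 ] [ 0.61  -0.04   0.177]
0.18 16 [ 0.603 -0.05   0.18 ] [ 0.62  -0.03   0.185] [ 0.609 -0.041  0.183]
0.185 13 [ 0.606 -0.046  0.185] [ 0.624 -0.033  0.189] [ 0.613 -0.042  0.187]
ct_large_link [{'position': [362.0, 222.8], 'score': 0.83}]
probe_tip []
```

Request:
jog_arm(targets=[[0.01,[0,-0.001,-0.006],0],[0.01,[0,0,-0.004],0],[0.01,[0,0,-0.003],0],[0.01,[0,0,-0.003],0],[0.01,[0,0,0],0]])

```text
clock: 72.42
position: [0.6159, -0.0364, 0.2067]
ee_rot: [0.707, -0.707, -0.021, 0.021]
contact_force: [-0.6, -0.0, 1.1]
width: 0.0207
```

```bash
python3 look.py c62.png side 180 260 320 410
```

```text
t 72.42 pos [ 0.6159 -0.0364  0.2067] jaw [-0.059  0.998  0.   ] jawyaw 93.39 yax [-0.  0. -1.] F [-0.62 -0.01  1.08] w 0.0207 q [-0.17  0.36  1.48  0.    1.3  -1.8 ]
```

View pics/c62.png

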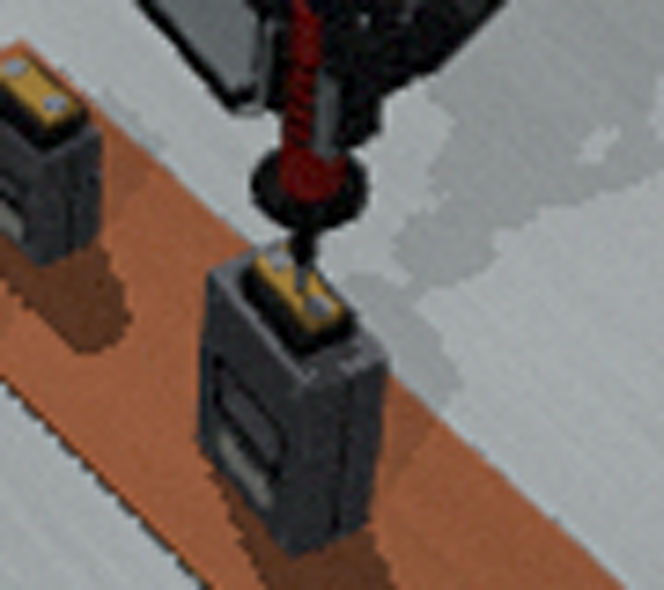

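Request:
jog_arm(targets=[[0.01,[0,0,-0.0015],0],[0.01,[0,0,0],0],[0.01,[0,0,0],0],[0.01,[0,0,0],0],[0.01,[0,0,0],0],[0.01,[0,0,0],0],[0.01,[0,0,0],0],[0.01,[0,0,0],0],[0.01,[0,0,0],0],[0.01,[0,0,0],0]])

```text
clock: 73.72
position: [0.616, -0.0364, 0.2052]
ee_rot: [0.707, -0.707, -0.021, 0.021]
contact_force: [-1.1, 0.5, 1.6]
width: 0.0209
```

Request:
jog_arm(targets=[[0.01,[0,0,0],0],[0.01,[0,0,0],0],[0.01,[0,0,0],0],[0.01,[0,0,0],0],[0.01,[0,0,0],0],[0.01,[0,0,0],0],[0.01,[0,0,0],0],[0.01,[0,0,0],0],[0.01,[0,0,0],0],[0.01,[0,0,0],0]])

```text
clock: 74.97
position: [0.6159, -0.0364, 0.2051]
ee_rot: [0.707, -0.707, -0.021, 0.021]
contact_force: [-0.1, 1.0, 1.0]
width: 0.0206
```

```bash
python3 look.py c63.png side 160 260 290 410
```

```text
t 74.97 pos [ 0.6159 -0.0364  0.2051] jaw [-0.059  0.998  0.   ] jawyaw 93.39 yax [-0.  0. -1.] F [-0.08  0.99  1.  ] w 0.0206 q [-0.17  0.36  1.48  0.    1.3  -1.8 ]
```

View pics/c63.png

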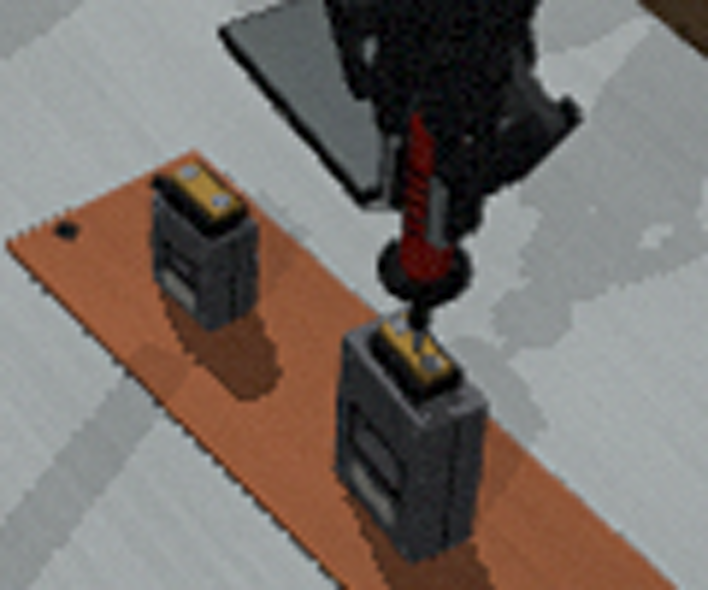

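Request:
jog_arm(targets=[[0.01,[0,0,0.03],0],[0.01,[0,0,0.03],0],[0.01,[-0.018,0.047,0],0],[0.01,[-0.018,0.048,0],0],[0.01,[-0.018,0.048,0],0],[0.01,[-0.018,0.048,0],0],[0.01,[-0.018,0.048,0],0],[0.01,[-0.018,0.048,0],0],[0.01,[-0.018,0.048,0],0],[0.01,[-0.0158,0.0438,0],0]])

```text
clock: 76.28
position: [0.4735, 0.3441, 0.2648]
ee_rot: [0.707, -0.707, -0.021, 0.021]
contact_force: [0.4, 0.4, -0.8]
width: 0.0206
```

Request:
jog_arm(targets=[[0.01,[0,0,0],0],[0.01,[0,0,-0.04],0],[0.01,[0,0,-0.04],0],[0.01,[0,0,0],0],[0.01,[0,0,0],0]])

```text
clock: 76.9
position: [0.4754, 0.3423, 0.1864]
ee_rot: [0.707, -0.707, -0.021, 0.02]
contact_force: [-0.0, -0.8, -0.5]
width: 0.0203
```

```bash
python3 look.py c64.png side 130 200 210 290;python3 look.py c64t.png top 210 290 110 210; python3 - <<'E'
from h import *
for c in ['side','top']:
    f=np.load(f'/tmp/last_{c}.npz'); P=cloud(c,f['d'])
    m=(P[...,0]>.42)&(P[...,0]<.53)&(P[...,1]>.29)&(P[...,1]<.4)&(f['d']>0)
    for a,b in [(.05,.066),(.066,.074),(.085,.1),(.1,.12),(.12,.135),(.135,.145)]:
        k=m&(P[...,2]>a)&(P[...,2]<b)
        if k.sum(): print(c,a,k.sum(),P[k].min(0).round(4),P[k].max(0).round(4),P[k].mean(0).round(4))
E
```

```text
t 76.9 pos [0.4754 0.3423 0.1864] jaw [-0.058  0.998  0.001] jawyaw 93.35 yax [ 0.002  0.001 -1.   ] F [-0.04 -0.76 -0.52] w 0.0203 q [ 0.51  0.33  1.58 -0.    1.23 -1.12]
t 76.95 pos [0.4756 0.3426 0.187 ] jaw [-0.059  0.998  0.001] jawyaw 93.36 yax [ 0.003  0.002 -1.   ] F [ 0.61  1.25 -0.41] w 0.0208 q [ 0.51  0.33  1.58 -0.    1.23 -1.12]
side 0.05 80 [0.4535 0.3189 0.0505] [0.494  0.3571 0.066 ] [0.4717 0.3337 0.059 ]
side 0.066 84 [0.4535 0.3199 0.0661] [0.4949 0.3619 0.0733] [0.4741 0.3393 0.0688]
side 0.085 4 [0.4743 0.3391 0.0913] [0.4787 0.3436 0.098 ] [0.4762 0.3415 0.094 ]
side 0.1 14 [0.4707 0.3343 0.1002] [0.4782 0.3417 0.1188] [0.4749 0.3381 0.1097]
side 0.12 6 [0.4716 0.3353 0.1204] [0.4803 0.3422 0.1231] [0.475  0.338  0.1217]
side 0.135 74 [0.4567 0.321  0.1365] [0.4944 0.358  0.1448] [0.4734 0.3347 0.1411]
top 0.05 46 [0.4534 0.3238 0.0506] [0.4903 0.3542 0.0656] [0.4675 0.3324 0.0591]
top 0.066 108 [0.4539 0.3228 0.0661] [0.4916 0.3611 0.0737] [0.4674 0.3378 0.0705]
top 0.135 59 [0.4562 0.326  0.1383] [0.4711 0.3591 0.145 ] [0.4634 0.3405 0.1425]
```

View pics/c64.png

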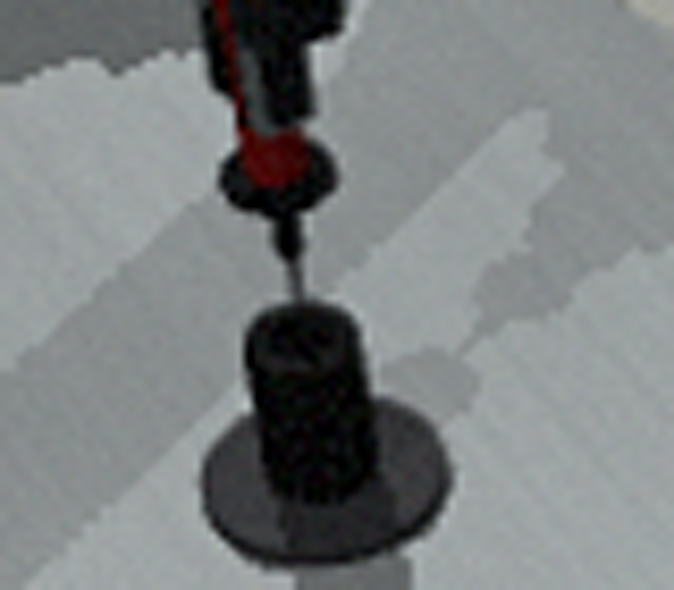

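Request:
jog_arm(targets=[[0.01,[-0.001,0,-0.012],0],[0.01,[0,0,-0.012],0],[0.01,[0,0,-0.015],0],[0.01,[0,0,-0.012],0],[0.01,[0,0,-0.009],0],[0.01,[0,0,-0.005],0],[0.01,[0,0,0],0],[0.01,[0,0,0],0]])

```text
clock: 78.0
position: [0.4734, 0.3425, 0.1205]
ee_rot: [0.707, -0.707, -0.021, 0.021]
contact_force: [0.4, 0.3, -1.0]
width: 0.0208
```

Request:
jog_arm(targets=[[0.01,[0,0,-0.001],0],[0.01,[0,0,-0.001],0],[0.01,[0,0,0],0],[0.02,[0,0,0],0],[0.03,[0,0,0],0],[0.06,[0,0,0],0],[0.06,[0,0,0],0],[0.06,[0,0,0],0]])

```text
clock: 79.0
position: [0.4731, 0.3424, 0.118]
ee_rot: [-0.707, 0.707, 0.021, -0.021]
contact_force: [0.2, -0.3, 0.8]
width: 0.06
```

```bash
python3 look.py c65.png side 110 200 200 310
```

```text
t 79.0 pos [0.4731 0.3424 0.118 ] jaw [-0.059  0.998 -0.   ] jawyaw 93.39 yax [-0. -0. -1.] F [ 0.24 -0.29  0.76] w 0.06 q [ 0.51  0.39  1.68  0.    1.07 -1.12]
```

View pics/c65.png

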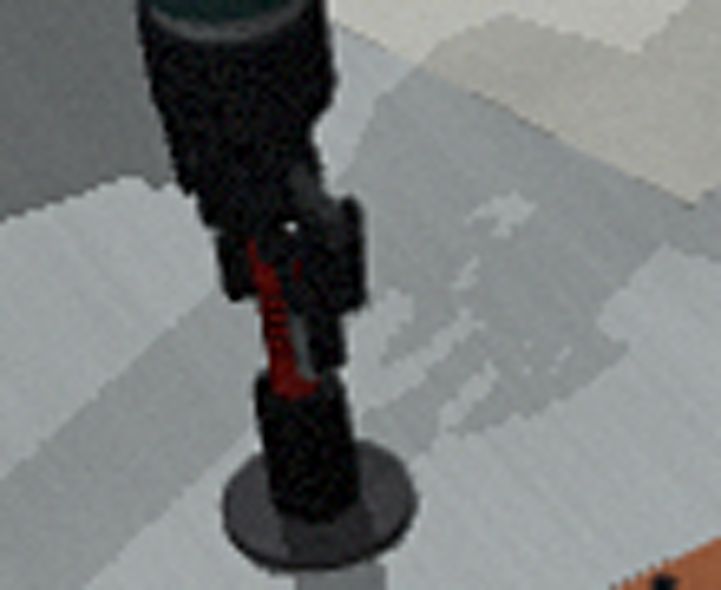

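Request:
jog_arm(targets=[[0.06,[0,0,0.03],0],[0.06,[0,0,0.05],0],[0.06,[0,0,0.05],0],[0.06,[0,-0.03,0.01],0],[0.02,[0.004,-0.05,0],0],[0.0,[0.004,-0.055,0],0],[0.0,[0.004,-0.055,0],0],[0.0,[0.004,-0.055,0],0],[0.0,[0.004,-0.055,0],0],[0.0,[0.004,-0.055,0],0]])

```text
clock: 80.3
position: [0.4971, -0.0143, 0.2583]
ee_rot: [0.707, -0.707, -0.021, 0.021]
contact_force: [0.4, 0.5, -0.8]
width: 0.0002
```

```bash
python3 look.py c66.png side 110 290 190 410
```

```text
t 80.3 pos [ 0.4971 -0.0143  0.2583] jaw [-0.059  0.998  0.   ] jawyaw 93.39 yax [ 0.001  0.    -1.   ] F [ 0.35  0.51 -0.75] w 0.0002 q [-0.17  0.15  1.65  0.    1.34 -1.8 ]
```

View pics/c66.png

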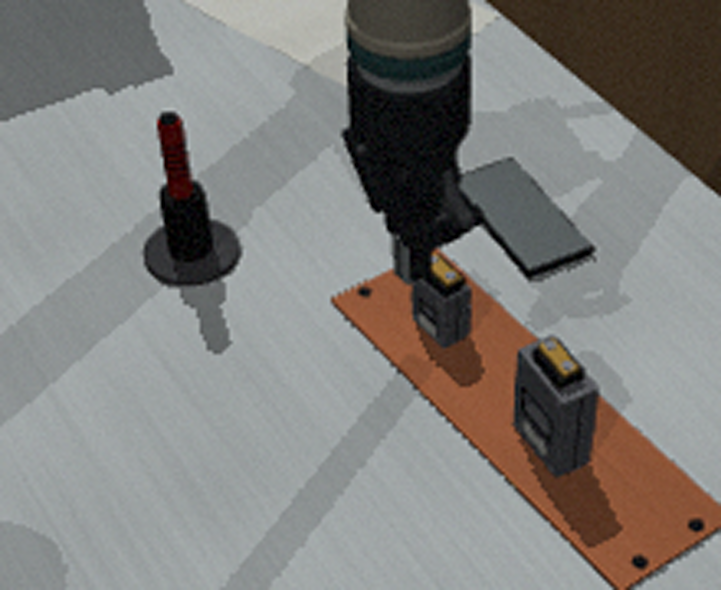

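Request:
jog_arm(targets=[[0.0,[0.0043,-0.0527,0],0],[0.0,[0.0043,-0.0527,0],0],[0.0,[0.0043,-0.0527,0],0],[0.0,[0.0043,-0.0527,0],0],[0.0,[0.0043,-0.0527,0],0],[0.0,[0.0043,-0.0527,0],0],[0.0,[0.0043,-0.0527,0],0],[0.0,[0,0,-0.05],0],[0.0,[0,0,-0.04],0],[0.0,[0,0,0],0]])

```text
clock: 81.6
position: [0.5254, -0.3798, 0.1645]
ee_rot: [0.709, -0.705, -0.019, 0.023]
contact_force: [-0.4, -0.3, -0.7]
width: 0.0003
```

```bash
python3 look.py c67.png side 290 450 320 520
```

```text
t 81.6 pos [ 0.5254 -0.3798  0.1645] jaw [-0.059  0.998  0.006] jawyaw 93.38 yax [-0.006  0.006 -1.   ] F [-0.41 -0.3  -0.65] w 0.0003 q [-0.73  0.44  1.46  0.    1.25 -2.36]
```

View pics/c67.png

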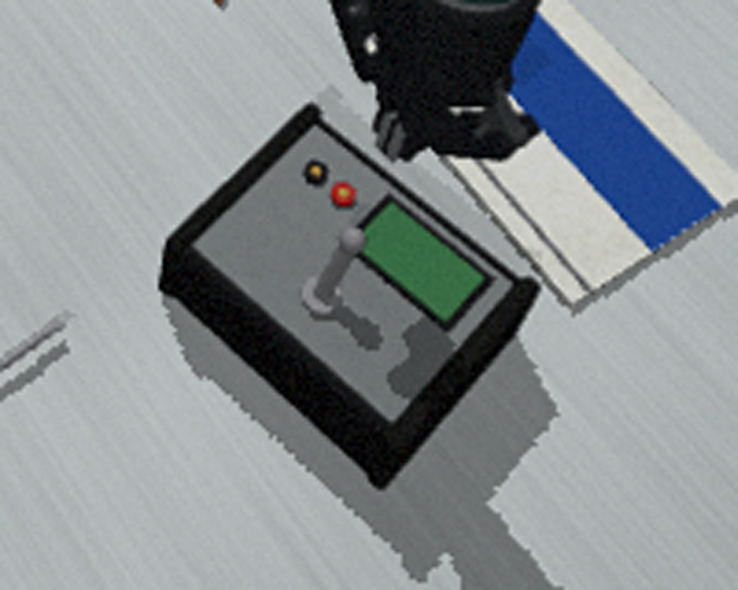

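Request:
jog_arm(targets=[[0.0,[0,0,-0.03],0],[0.0,[0,0,-0.02],0],[0.0,[0,0,-0.01],0],[0.0,[0,0,0],0]])

```text
clock: 82.15
position: [0.5279, -0.3817, 0.1092]
ee_rot: [-0.706, 0.707, 0.021, -0.021]
contact_force: [1.1, -0.0, -0.2]
width: -0.0002
```

Request:
jog_arm(targets=[[0.0,[-0.012,-0.0023,0],0],[0.0,[-0.012,-0.0023,0],0],[0.0,[-0.012,-0.0023,0],0],[0.0,[-0.012,-0.0023,0],0],[0.0,[-0.006,-0.001,0],0],[0.0,[0,0,0],0]])

```text
clock: 82.9
position: [0.4727, -0.3916, 0.1081]
ee_rot: [0.707, -0.707, -0.021, 0.021]
contact_force: [0.6, 0.3, 0.4]
width: 0.0001
```

Request:
jog_arm(targets=[[0.0,[-0.003,-0.001,0],0],[0.0,[0,0,0],0]])

```text
clock: 83.15
position: [0.472, -0.3921, 0.1082]
ee_rot: [0.707, -0.706, -0.022, 0.02]
contact_force: [5.8, 2.9, 0.2]
width: -0.0001
```

Request:
jog_arm(targets=[[0.0,[-0.002,-0.0005,0],0],[0.0,[0,0,0],0]])

```text
clock: 83.4
position: [0.4717, -0.3922, 0.1083]
ee_rot: [0.707, -0.706, -0.023, 0.018]
contact_force: [8.8, 3.9, -0.3]
width: -0.0003
```

At the off stop (8.8 N). Back off and lift away.

Request:
jog_arm(targets=[[0.0,[0.01,0.002,0],0],[0.0,[0.02,0.004,0],0],[0.0,[0,0,0.04],0],[0.0,[0,0,0.05],0],[0.0,[-0.02,0.04,0.03],0],[0.0,[-0.03,0.05,0],0],[0.0,[-0.04,0.05,0],0],[0.0,[-0.04,0.05,0],0],[0.0,[0,0,0],0]])

```text
clock: 84.52
position: [0.3669, -0.1957, 0.2279]
ee_rot: [0.708, -0.706, -0.021, 0.023]
contact_force: [0.3, -0.3, -0.1]
width: -0.0001
```

```bash
python3 look.py c68.png side 100 440 190 520;python3 look.py c68t.png top 90 310 110 530
python3 -c "
import sys;sys.path.insert(0,'/tmp')
from m import *
for c in ['side','top']:
    f=np.load(f'/tmp/last_{c}.npz'); comps(c,f,(.56,.68,-.12,.2),.06,.125,20);comps(c,f,(.4,.58,-.5,-.28),.075,.125,8)
    comps(c,f,(.42,.53,.29,.4),.068,.18);comps(c,f,(.69,.9,.05,.35),.006,.012)"; python3 slope.py .58 .66 -.1 .03;python3 slope.py .58 .66 .08 .18
```

```text
t 84.53 pos [ 0.3669 -0.1957  0.2279] jaw [-0.061  0.998  0.002] jawyaw 93.52 yax [-0.003  0.002 -1.   ] F [ 0.34 -0.35 -0.07] w -0.0001 q [-0.66  0.05  1.84 -0.    1.25 -2.29]
t 84.58 pos [ 0.3694 -0.1982  0.2286] jaw [-0.061  0.998 -0.001] jawyaw 93.49 yax [ 0.    -0.001 -1.   ] F [ 0.12 -0.1   0.21] w -0.0001 q [-0.66  0.05  1.84 -0.    1.25 -2.29]
side 25 [330. 196.] z 0.0689 0.076 rect [0.6216 0.1121 0.0152 0.0146 8.3001] [0.615 0.104 0.06 ] [0.63  0.12  0.078]
side 492 [360. 227.] z 0.0955 0.1113 rect [ 6.1620e-01 -3.7100e-02  7.1000e-02  3.6400e-02  8.6413e+01] [ 0.596 -0.073  0.06 ] [ 0.634 -0.001  0.115]
side 53 [404. 367.] z 0.1096 0.1128 rect [ 4.55600e-01 -4.06000e-01  1.31000e-02  1.95000e-02  6.04546e+01] [ 0.446 -0.411  0.075] [ 0.467 -0.397  0.114]
side 272 [244. 161.] z 0.1057 0.1563 rect [4.73100e-01 3.36300e-01 3.55000e-02 3.98000e-02 7.09226e+01] [0.454 0.319 0.068] [0.495 0.358 0.16 ]
side 680 [349. 176.] z 0.0089 0.0115 rect [7.61400e-01 2.12400e-01 1.58700e-01 7.49000e-02 8.49249e+01] [0.718 0.133 0.006] [0.802 0.293 0.012]
top 578 [322. 188.] z 0.0997 0.1139 r
[... 894 characters left out ...]
.597 -0.073  0.05 ] [ 0.631 -0.003  0.06 ]
0.06 67 [ 0.597 -0.073  0.06 ] [ 0.629 -0.001  0.07 ]
0.07 63 [ 0.597 -0.072  0.07 ] [ 0.63  -0.007  0.08 ]
0.08 65 [ 0.596 -0.073  0.08 ] [ 0.631 -0.005  0.09 ]
0.09 158 [ 0.597 -0.072  0.09 ] [ 0.634 -0.001  0.1  ]
0.1 98 [ 0.602 -0.066  0.1  ] [ 0.628 -0.008  0.11 ]
0.11 41 [ 0.609 -0.055  0.11 ] [ 0.623 -0.018  0.115]
0.01 9 [0.62  0.102 0.01 ] [0.632 0.107 0.018]
0.02 12 [0.619 0.103 0.021] [0.632 0.109 0.029]
0.03 8 [0.619 0.103 0.03 ] [0.63  0.106 0.039]
0.04 11 [0.616 0.104 0.041] [0.63  0.107 0.05 ]
0.05 14 [0.614 0.101 0.051] [0.63  0.112 0.059]
0.06 15 [0.615 0.104 0.06 ] [0.63  0.11  0.069]
0.07 10 [0.618 0.108 0.071] [0.628 0.12  0.078]
```

View pics/c68.png

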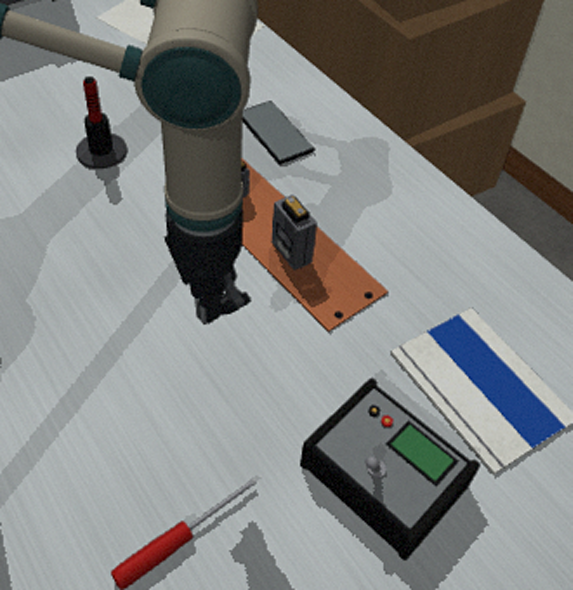

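View pics/c68t.png

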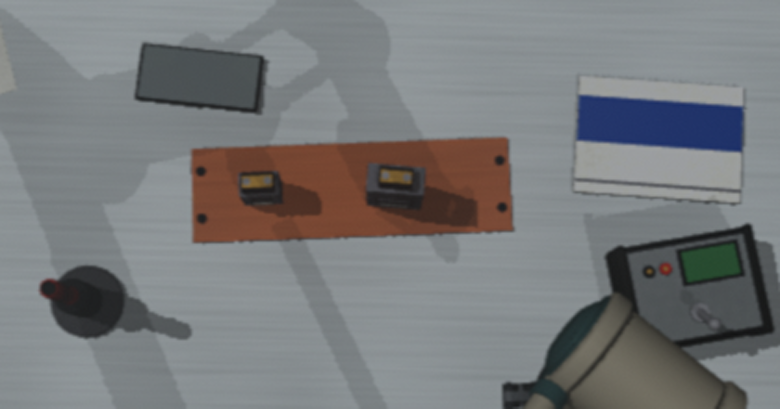

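```bash
python3 -c "
from rig import sign_off
print(sign_off())"
```

```text
the job is handed in; nothing more can be done
None
```

I stood the two transformers present (small and large; no medium) on the earth bar and switched the tester on. I then pressed the probe on the small link and the large link for more than 2 s each, put the probe back in its stand, switched off and handed the job in at about 85 s.

- **Handling:** The small transformer dropped flat once and the large one once during the tilting. Just after the tester was switched on, the large one fell over while the arm was away from it. I stood it up again before any probing.
- **Last checks:** Both transformers measured upright to about a degree on the bar, roughly 8 mm from its centre line. The probe hung upright in its stand with the guard on the rim. The toggle tip was back at its off position after I pushed it to the stop with about 9 N.
- **Surroundings:** The phone measured unmoved from its earlier position. The manual and screwdriver looked undisturbed in the pictures, and the arm was clear of everything.
- **Disagreement:** The two cameras differed by 3 to 4 mm in y, mostly within their calibration. I used the mean of the two, and the pictures showed the tip near the middle of both links.

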